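# Check mixed nozzle sleeves on the step gauge and load the feed tray

## Task

First pick the steel feed tray up by its bar, seat it fully home on the two dowels of its dock and slide the barrel bolt all the way through the eye on the tray's side. Then try the mixed nozzle sleeves on the step gauge, one to a pin, letting each down as far as it goes, and leave them there until all of them stand on the gauge together. After that stand every sleeve that went right down to the gauge's plate upright on the floor of the tray and put every sleeve that hung up on the pin's step into the small white basket; do not knock over the bottles standing about.

Things in the scene. Friction and masses are not known exactly. Their poses are not given: they have to be found in the camera images.
- tray: Loose steel feed tray, about 0.45 kg. Origin: centre of underside; x along its length. Floor 220 x 144 mm, 4 mm thick; walls to 16 mm above the underside enclose 164 (x) x 138 (y) mm. End flanges have a 12 mm round hole at x = -97 and a 15 (x) x 12 mm slot at x = +97 mm, both at y = 0. A bar runs above the middle along x; a 63 mm lane each side of it. Seats with x and y axes along the dock's.
- tray_bar (a point): Middle of the tray's carrying bar, on its axis, 65 mm above the tray's underside. Black, round, 12 mm thick, along the tray's x, free for 115 mm, on an 8 mm post at each end (x = -62 and +62 mm). Grip it here across the tray's y.
- tray_eye (a point): Centre of the keeper eye on the tray's +y side, at x = 55, y = 90 mm, 18 mm above the underside: a frame 6 mm thick in x with a 14 mm square hole, from 5 to 31 mm above the underside and out to y = 103 mm. The bolt goes through it along x.
- dock: Fixed steel dock plate, 12 mm thick, x -125 to 125, y -80 to 112 mm. Origin: on the table under the middle of the tray's seat; x along the dowel line. Dowels 9 mm thick at x = -97 and +97 mm, y = 0, standing 14 mm above the plate, top 6 mm tapered to 4 mm. The barrel bolt runs along x beside the seat at y = +90 mm.
- dock_seat (a point): Point on the top of the dock plate midway between the dowels (12 mm above the table): the tray's origin lies here when it is fully home. Axes as the dock's.
- bolt (a joint): Barrel bolt on the dock: 0 = drawn back, 0.040 m = fully thrown; slides along the dock's +x, friction about 2 N, stays where left. Its 10 mm rod lies at y = +90 mm, 30 mm above the table; drawn back its tip is at x = 38 mm, the seated tray's eye at x = 52 to 58 mm. Starts within 8 mm of drawn back, clear of the eye.
- bolt_knob (a point): Grip centre of the bolt's upright black knob, moving with the bolt: a cylinder 14 mm thick, from 50 to 82 mm above the table, this point at 66 mm. At bolt 0 it is at x = -45 mm, y = +90 mm of the dock. The bolt's staples below it reach 42 mm above the table.
- gauge: Fixed dark steel gauge plate 145 x 145 mm, 12 mm thick, origin under its centre, with four stepped pins 75 mm apart in a square. Each pin is 16.6 mm thick for the lowest 30 mm above the plate, then a 45 degree cone 2.8 mm high, then 11 mm thick up to 48 mm, tapered to 6 mm at its tip, 52 mm above the plate.
- pin_1 (a point): Foot of gauge pin 1, on its axis at the plate's top face (12 mm above the table). A sleeve that fits has its underside here; one that does not hangs up with its underside about 31 mm higher.
- pin_2 (a point): Foot of gauge pin 2, on its axis at the plate's top face (12 mm above the table). A sleeve that fits has its underside here; one that does not hangs up with its underside about 31 mm higher.
- pin_3 (a point): Foot of gauge pin 3, on its axis at the plate's top face (12 mm above the table). A sleeve that fits has its underside here; one that does not hangs up with its underside about 31 mm higher.
- pin_4 (a point): Foot of gauge pin 4, on its axis at the plate's top face (12 mm above the table). A sleeve that fits has its underside here; one that does not hangs up with its underside about 31 mm higher.
- basket: Fixed white plastic basket, 130 (x) x 150 (y) mm and 50 mm high, 4 mm walls and floor, origin under its centre on the table. For the sleeves that do not fit.
- sleeve_a: Loose steel nozzle sleeve, a tube 34 mm outside and 40 mm long, about 80 g, starts upright on the table; may be absent. Origin: centre of its underside, z along its axis (up). All look alike from outside; the bore is 18.8 mm (fits the gauge pin) or 14.4 mm (passes only the pin's thin part and hangs up on the cone): the gauge tells.
- sleeve_b: Loose steel nozzle sleeve, a tube 34 mm outside and 40 mm long, about 80 g, starts upright on the table; may be absent. Origin: centre of its underside, z along its axis (up). All look alike from outside; the bore is 18.8 mm (fits the gauge pin) or 14.4 mm (passes only the pin's thin part and hangs up on the cone): the gauge tells.
- sleeve_c: Loose steel nozzle sleeve, a tube 34 mm outside and 40 mm long, about 80 g, starts upright on the table; may be absent. Origin: centre of its underside, z along its axis (up). All look alike from outside; the bore is 18.8 mm (fits the gauge pin) or 14.4 mm (passes only the pin's thin part and hangs up on the cone): the gauge tells.
- sleeve_d: Loose steel nozzle sleeve, a tube 34 mm outside and 40 mm long, about 80 g, starts upright on the table; may be absent. Origin: centre of its underside, z along its axis (up). All look alike from outside; the bore is 18.8 mm (fits the gauge pin) or 14.4 mm (passes only the pin's thin part and hangs up on the cone): the gauge tells.
- sleeve_e: Loose steel nozzle sleeve, a tube 34 mm outside and 40 mm long, about 80 g, starts upright on the table; may be absent. Origin: centre of its underside, z along its axis (up). All look alike from outside; the bore is 18.8 mm (fits the gauge pin) or 14.4 mm (passes only the pin's thin part and hangs up on the cone): the gauge tells.
- vial_1: Bystander: loose capped amber glass bottle, 30 mm thick, 70 mm high, standing; origin under its centre.
- vial_2: Bystander: loose capped amber glass bottle, 30 mm thick, 70 mm high, standing; origin under its centre.
- vial_3: Bystander: loose capped amber glass bottle, 30 mm thick, 70 mm high, standing; origin under its centre.
- vial_4: Bystander: loose capped amber glass bottle, 30 mm thick, 70 mm high, standing; origin under its centre.
- sanitiser: Bystander: loose clear plastic bottle, 64 mm thick, 170 mm high, standing; origin under its centre.
Not all that is in view belongs to the job. What is shaped like the sleeve_d but orange or yellow is not meant.

How it is judged:
By the outcome, as a careful person would: the job done as asked, in the order asked, and still so for the second after the job is handed in, with the robot touching nothing.
Of sleeve_a, sleeve_b, sleeve_c, sleeve_d, sleeve_e only 3 to 4 are there at a start; the rules pass over those that are not, and their reading is None.
At some moment in a run one of sleeve_a, sleeve_b, sleeve_c, sleeve_d, sleeve_e may be knocked a few centimetres aside while the robot is not near it.
It also fails if it takes over 210 s, if anything falls off the work surface, if the arm or the gripper's body presses on something with over 40 N, if the wrist force passes 120 N, or if a joint passes its speed limit or range.

## Robot

A 7-joint arm with a two-finger parallel gripper is mounted at the origin on the work surface. World frame = base frame: x ahead of the robot, y to its left, z up, the work surface at z = 0. Lengths are in mm, angles in rad, forces in N, time in s.
With the tool pointing down it reaches from about 400 to 875 mm from the base axis. Payload 4.4 kg.
Tool frame: the origin (TCP) lies on the centre line of the jaws, within the pads' length; the fingertips stand 14 mm ahead of it and the grasp point (between the pads) lies 5 mm behind it; z points along the fingers, x is the direction in which the jaws open and shut, and the axes are right-handed (so a half turn about z gives the same grasp; the last joint's range is limited). The gripper opens to 85 mm and grips with 20 to 120 N. Pads are 22 mm wide; open, the fingers measure 114 mm over their backs; the gripper's body (76 mm by 85 mm) begins 54 mm behind the grasp point. The pads swing forward as they close: fully open they stand 13 mm farther back than shut.
Start: joints at [1.282, 0.628, 0.038, 1.517, -0.027, 0.996, -0.02], TCP at [143.651, -633.942, 245.313] pointing down, gripper open.
Joint ranges: [-3.06, 3.06], [-0.37, 2.12], [-1.25, 1.32], [0.18, 2.47], [-1.1, 4.24], [0.23, 1.98], [-2.94, 2.94]. Speed limits (rad/s): [2.57, 2.57, 3.14, 3.14, 3.14, 3.14, 3.14].

## Interface

Orientations are given as [roll, pitch, yaw] about the fixed x, y, z axes, in that order (R = Rz(yaw) Ry(pitch) Rx(roll)).
In Python, from cell import ctrl gives the robot as it stands.
- The arm moves only by the tool send_rows, never from a script. Its argument "commands" is a list of rows, each a list of 5 numbers: the finger opening in mm, from 0 to 85.4, then the shift along the tool's x, y, z in mm, then the turn about the tool's z in degrees. In form: [[grip, x, y, z, roll], ...]. A call has 1 to 5 rows; each row is the pose to reach, as a shift and turn from the pose measured when the call began, along the tool's axes at that moment; what a row does not reach only later rows make up. A row lasts 1/10 s, in which the tool goes at most 50 mm and 8.59 degrees, less where a joint would pass 70% of its speed; a pose out of reach is approached as far as the arm can. A call with a gripper value outside its range is refused whole. The fingers move at their own pace and stop on an object; the grip force is fixed at half the most. Time passes only in rows, so rows that repeat a pose let the fingers close. It gives the time, the measured TCP pose, the force and the opening at its end, in the units of the state.
- ctrl.read_state(): the state, without advancing time (a new reading comes with each control period).
- ctrl.get_image(name): name is "scene" or "top"; returns the picture (480x640x3 uint8, red, green, blue); there is no depth.
- ctrl.camera_params(name): a dict with "fx", "fy", "cx", "cy" (pixels), "cam_to_world" (4x4, takes a point from camera to world coordinates). Camera axes: x right, y down, z forward; pixel columns grow to the right and rows downward; lengths in mm; the calibration is good to about 2 mm. A picture is of the moment at which its call begins. camera_params takes no time and is no camera call.
- ctrl.finish_job(): hands the job in, once; it reports no verdict.
The state is a dict: "clock": time; "qpos": joint angles; "qd": joint speeds; "tau": joint torques, N m; "eef_pos": TCP position; "tool_rot": TCP orientation; "force": force on the tool from outside, world axes, zero at the start; "torque": the same for the moment, N m; "width": finger opening in mm.
Only numpy, scipy, OpenCV 4.12 (cv2) and the standard library are available. Lean on these libraries where they do the work, as an engineer would, in place of code of your own. Each camera call takes 0.05 s, during which the arm holds its last target.

## Working session

There is one attempt and no reset: what is moved stays moved. The work goes in short steps, Python scripts to look and compute and a tool call to move; the robot and the scene stay as the last step left them, time stands still between calls to the robot, and variables do not carry over. Pictures are saved under pics/ and viewed, and the job is handed in when it is done.

Besides the shell and the picture viewer there is one more tool, called in YAML: its name, and indented under it one key for each argument. send_rows: Moves the arm, as the interface text tells. Its arguments: {"type":"object","properties":{"commands":{"type":"array"}},"required":["commands"]}

```bash
ls -la; mkdir -p pics; cat > h.py <<'E'
import numpy as np, cv2
from cell import ctrl
def snap(n,f):
    im=ctrl.get_image(n); cv2.imwrite('pics/'+f,cv2.cvtColor(im,cv2.COLOR_RGB2BGR)); return im
def ray(n,u,v):
    p=ctrl.camera_params(n);T=np.array(p['cam_to_world'])
    d=T[:3,:3]@np.array([(u-p['cx'])/p['fx'],(v-p['cy'])/p['fy'],1.]); return T[:3,3],d
def onz(n,u,v,z):
    o,d=ray(n,u,v); return (o+d*(z-o[2])/d[2])
def proj(n,P):
    p=ctrl.camera_params(n);T=np.linalg.inv(np.array(p['cam_to_world']))
    q=T[:3,:3]@np.array(P,float)+T[:3,3]; return p['fx']*q[0]/q[2]+p['cx'],p['fy']*q[1]/q[2]+p['cy']
E
python3 - <<'E'
from h import *
np.set_printoptions(precision=3,suppress=True)
for n in('scene','top'):
    snap(n,n+'0.png'); print(ctrl.camera_params(n))
print(ctrl.read_state())
E
```

```text
total 12
drwxr-xr-x  3 agent agent 4096 Dec  7 14:17 .
drwxr-xr-x 23 root  root  4096 Dec  7 14:17 ..
drwxr-xr-x  2 agent agent 4096 Dec  7 14:17 pics
{'fx': 555.48468422745, 'fy': 555.48468422745, 'cx': 319.90740622955923, 'cy': 243.5568195645198, 'cam_to_world': array([[   0.493,    0.582,   -0.646, 1207.908],
       [   0.87 ,   -0.332,    0.364, -303.823],
       [  -0.003,   -0.742,   -0.671,  758.464],
       [   0.   ,    0.   ,    0.   ,    1.   ]])}
{'fx': 471.46282126868385, 'fy': 471.46282126868385, 'cx': 318.87424893552054, 'cy': 244.0552845658983, 'cam_to_world': array([[  -0.003,   -0.998,    0.07 ,  487.827],
       [  -1.   ,    0.001,   -0.028,   79.778],
       [   0.027,   -0.07 ,   -0.997, 1052.027],
       [   0.   ,    0.   ,    0.   ,    1.   ]])}
{'clock': 0.1, 'qpos': array([ 1.282,  0.629,  0.038,  1.518, -0.027,  0.996, -0.02 ]), 'qd': array([-0.001, -0.003,  0.001, -0.002,  0.003, -0.   , -0.   ]), 'tau': array([  0.003, -56.453,   1.23 , -19.397,   0.011,   0.005,  -0.   ]), 'eef_pos': array([ 143.533, -633.413,  244.47 ]), 'tool_rot': array([ 3.142,  0.002, -1.348]), 'force': array([-0.019, -0.832,  0.252]), 'torque': array([ 0.018, -0.072, -0.038]), 'width': 84.9438918406261}
```

View pics/scene0.png

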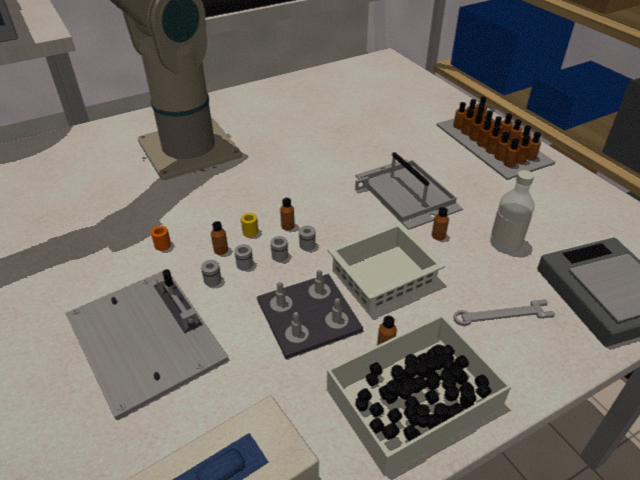

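View pics/top0.png

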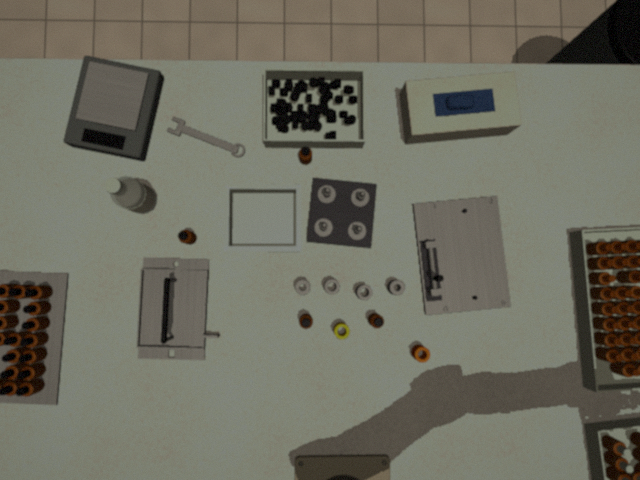

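The top view shows four grey sleeves at about (302,286), (331,285), (363,291) and (396,286). The lookalikes are yellow (342,331) and orange (421,353). The tray is at (173,308) with its eye on the right, the dock at (460,255), the gauge at (341,213) and the basket at (263,218). Next I'll check close crops.

```bash
python3 - <<'E'
import cv2
t=cv2.imread('pics/top0.png');s=cv2.imread('pics/scene0.png')
def c(im,x,y,w,h,f,k): cv2.imwrite('pics/'+f,cv2.resize(im[y:y+h,x:x+w],None,fx=k,fy=k,interpolation=cv2.INTER_CUBIC))
c(t,125,245,130,120,'c1.png',5);c(t,400,185,120,140,'c2.png',4.2);c(t,285,170,130,180,'c3.png',3.3)
E
```

```text
(no output)
```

View pics/c1.png

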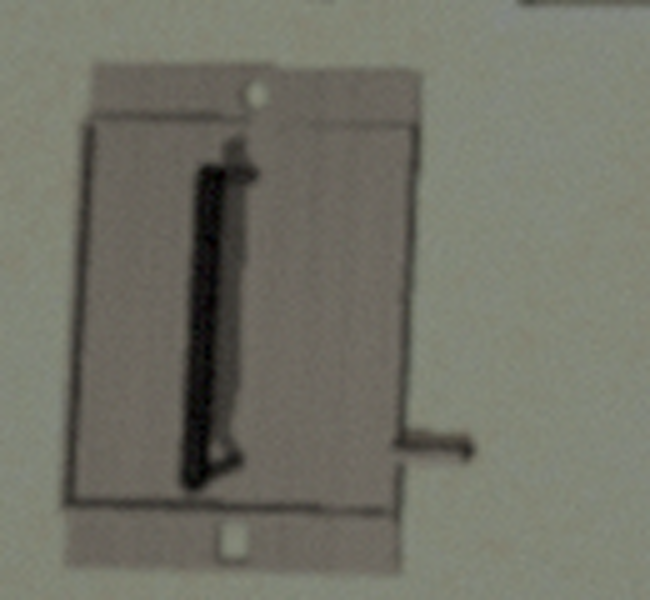

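View pics/c2.png

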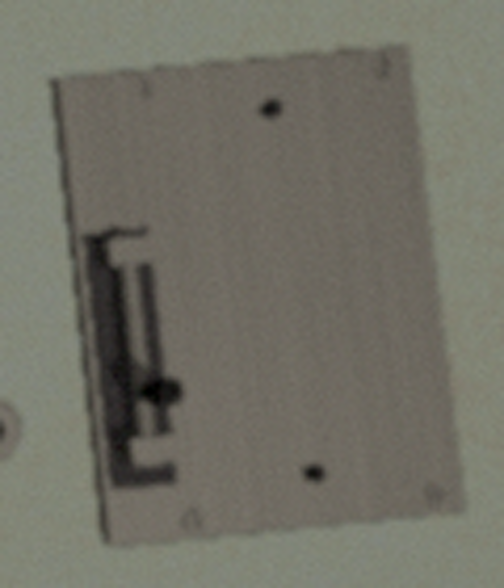

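View pics/c3.png

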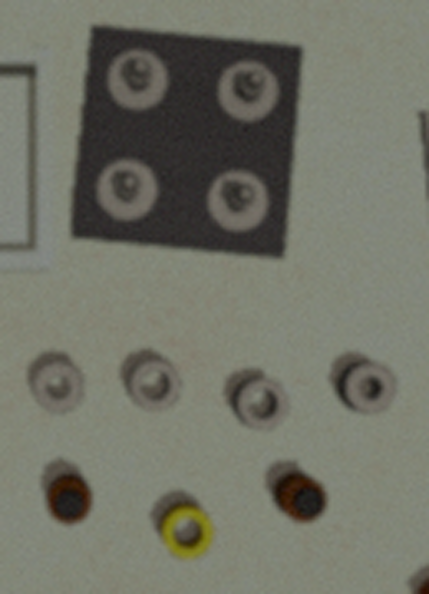

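The eye is on the tray's world −y side and near its −x end, so the tray's x axis points along world −x. The dock's x axis points along about world +x, so the tray needs a turn of about 180°. I'll take centroids now.

```bash
cat >> h.py <<'E'
def tri(ua,ub):
    o1,d1=ray('top',*ua);o2,d2=ray('scene',*ub)
    d1/=np.linalg.norm(d1);d2/=np.linalg.norm(d2)
    A=np.array([d1,-d2]).T; t=np.linalg.lstsq(A,o2-o1,rcond=None)[0]
    p,q=o1+t[0]*d1,o2+t[1]*d2; return (p+q)/2,np.linalg.norm(p-q)
def blob(im,x,y,r,dark=True,th=None):
    g=cv2.cvtColor(im,cv2.COLOR_RGB2GRAY)[y-r:y+r+1,x-r:x+r+1].astype(float)
    b=np.median(g); w=(b-g) if dark else (g-b); w[w<0.4*w.max()]=0
    n,l,st,c=cv2.connectedComponentsWithStats((w>0).astype(np.uint8))
    k=1+np.argmax(st[1:,4]); w[l!=k]=0
    yy,xx=np.mgrid[y-r:y+r+1,x-r:x+r+1]; return (xx*w).sum()/w.sum(),(yy*w).sum()/w.sum(),st[k,4]
E
python3 - <<'E'
from h import *
np.set_printoptions(precision=1,suppress=True)
t=cv2.cvtColor(cv2.imread('pics/top0.png'),cv2.COLOR_BGR2RGB);s=cv2.cvtColor(cv2.imread('pics/scene0.png'),cv2.COLOR_BGR2RGB)
for nm,x,y,dk,z in [('hole',176,264,0,2),('slot',172,353,0,2),('dow+',464,211,1,20),('dow-',475,297,1,20)]:
    b=blob(t,x,y,6,dk); print(nm,b,onz('top',b[0],b[1],z))
# predicted
g=cv2.cvtColor(t,cv2.COLOR_RGB2GRAY)
# bar
m=(g[270:350,160:176]<60).astype(np.uint8); ys,xs=np.nonzero(m); print('bar',xs.mean()+160,ys.mean()+270,len(xs),cv2.minAreaRect(np.c_[xs,ys].astype(np.float32)))
print(onz('top',xs.mean()+160,ys.mean()+270,68))
gs=cv2.cvtColor(s,cv2.COLOR_RGB2GRAY)
for nm,x0,y0,x1,y1 in[('gplate_top',300,172,382,252)]:
    m=(g[y0:y1,x0:x1]<75).astype(np.uint8);m=cv2.morphologyEx(m,cv2.MORPH_CLOSE,np.ones((25,25)))
    c=max(cv2.findContours(m,0,2)[0],key=cv2.contourArea);r=cv2.minAreaRect(c);b=cv2.boxPoints(r)+[x0,y0];
    P=np.array([onz('top',*p,12) for p in b]);print(nm,P,P.mean(0))
for u,v in[(463.7,196),]: pass
# dowels scene: click
for nm,P in[('knobtop',(436,278))]: print(onz('top',*P,82))
for z in (12,26): print(z,[np.round(proj('scene',list(onz('top',*p,20)[:2])+[z]),1) for p in((464.3,210.7),(475,297.4))])
def c(im,x,y,w,h,f,k): cv2.imwrite('pics/'+f,cv2.cvtColor(cv2.resize(im[y:y+h,x:x+w],None,fx=k,fy=k,interpolation=cv2.INTER_CUBIC),cv2.COLOR_RGB2BGR))
c(s,60,260,170,150,'d1.png',4.5);c(s,190,210,180,145,'d2.png',4.2);c(s,350,140,120,90,'d3.png',6)
E
```

```text
hole (np.float64(176.0888888888889), np.float64(263.46984126984125), np.int32(13)) [518.3 366.3   2. ]
slot (np.float64(171.5017793594306), np.float64(352.585409252669), np.int32(24)) [324.2 372.7   2. ]
dow+ (np.float64(464.07659115426105), np.float64(210.41423948220066), np.int32(17)) [ 634.5 -272.2   20. ]
dow- (np.float64(474.34703196347033), np.float64(297.1518264840183), np.int32(14)) [ 442.5 -290.3   20. ]
bar 166.83882149046795 308.5961871750433 577 ((7.88322114944458, 40.11299133300781), (11.439427375793457, 72.5894546508789), 3.4336304664611816)
[423.7 365.5  68. ]
gplate_top [[721.7  92.7  12. ]
 [722.3 -88.9  12. ]
 [544.8 -86.8  12. ]
 [545.   92.7  12. ]] [633.4   2.4  12. ]
[ 484.9 -189.1   82. ]
12 [array([160. , 375.1]), array([116.9, 301.1])]
26 [array([158.3, 369.9]), array([115. , 295.8])]
```

View pics/d1.png

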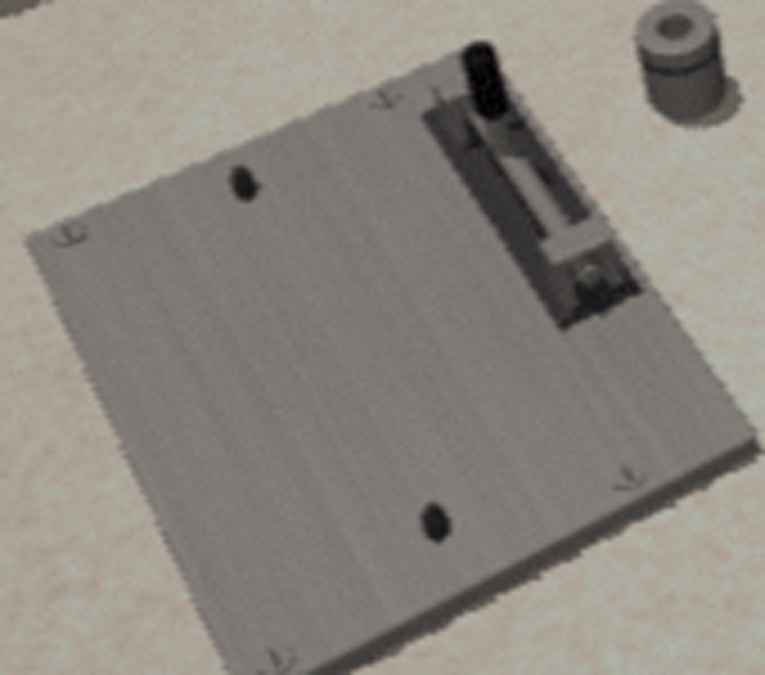

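View pics/d2.png

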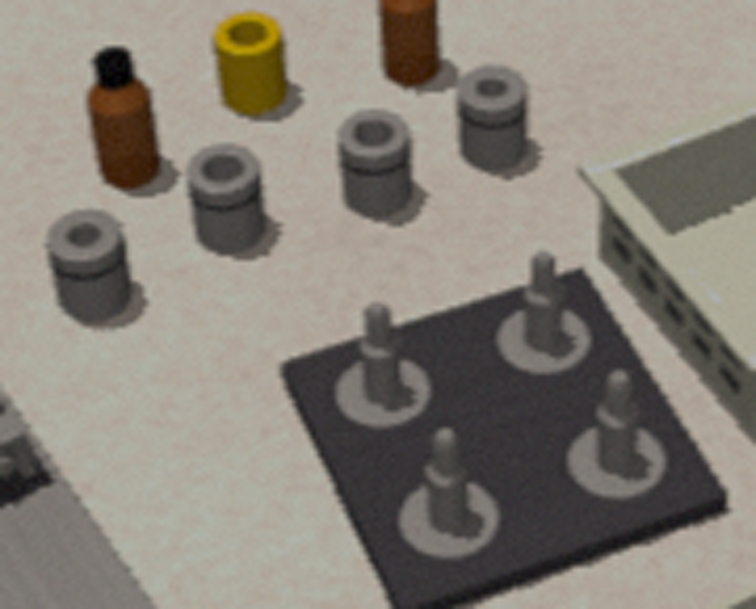

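View pics/d3.png

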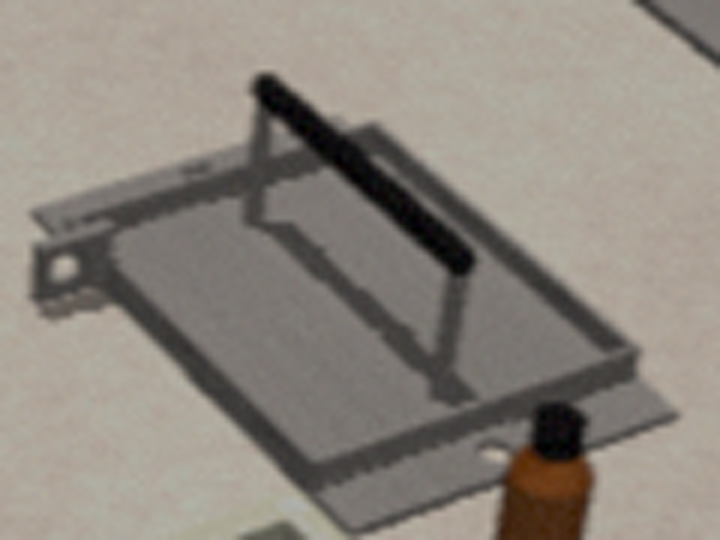

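```bash
cat >> h.py <<'E'
from scipy.spatial.transform import Rotation as Ro
def mv(x,y,z,yaw,cap=1e9,capd=1e9):
    s=ctrl.read_state(); R=Ro.from_euler('xyz',s['tool_rot']).as_matrix()
    d=R.T@(np.array([x,y,z])-s['eef_pos']); n=np.linalg.norm(d)
    tx=np.degrees(np.arctan2(R[1,0],R[0,0])); tt=-((yaw-tx+180)%360-180)
    print('shift',np.round(d*min(1,cap/max(n,1e-6)),1),'dist %.1f turn %.1f'%(n,np.clip(tt,-capd,capd)),'yaw %.1f'%tx,'tilt z',np.round(R[:,2],3),'pos',np.round(s['eef_pos'],1),'q',np.round(s['qpos'],2),'F',np.round(s['force'],1),'w %.1f t %.1f'%(s['width'],s['clock']))
E
python3 - <<'E'
from h import *
np.set_printoptions(precision=1,suppress=True)
c=lambda k,o,p:(o[0]+p[0]/k,o[1]+p[1]/k)
T1=lambda *p:c(5,(125,245),p);T2=lambda *p:c(4.2,(400,185),p);T3=lambda *p:c(3.3,(285,170),p)
S1=lambda *p:c(4.5,(60,260),p);S2=lambda *p:c(4.2,(190,210),p);S3=lambda *p:c(6,(350,140),p)
L=[('dow-',T2(315,472),S1(245,185)),('dow+',T2(270,108),S1(435,522)),('knobtop',T2(160,390),S1(480,52)),
('hole',T1(257,95),S3(495,453)),('bar+ end',T1(195,480),S3(266,88)),('bar- end',T1(210,172),S3(460,258)),
('sl1',T3(57,382),S2(492,88)),('sl2',T3(153,380),S2(374,130)),('sl3',T3(260,402),S2(224,167)),('sl4',T3(370,386),S2(87,235)),
('p1',T3(138,77),S2(618,380)),('p2',T3(248,88),S2(445,437)),('p3',T3(127,187),S2(543,260)),('p4',T3(237,197),S2(377,312)),
('yellow',T3(187,530),S2(250,35))]
for n,a,b in L: print(n,np.round(a,1),np.round(b,1),*tri(a,b))
mv(500,-200,245,0)
E
```

```text
dow- [475.  297.4] [114.4 301.1] [ 441.4 -295.    13.2] 1.5317732914845172
dow+ [464.3 210.7] [156.7 376. ] [ 634.4 -276.5   12.9] 2.932901500192885
knobtop [438.1 277.9] [166.7 271.6] [ 484.1 -197.6   76.8] 5.663991879559286
hole [176.4 264. ] [432.5 215.5] [516.9 366.3  -2.4] 1.2437522449061136
bar+ end [164. 341.] [394.3 154.7] [356.7 371.9  60.3] 0.745684543386618
bar- end [167.  279.4] [426.7 183. ] [483.  367.   62.3] 2.1295368208407925
sl1 [302.3 285.8] [307.1 231. ] [468.3  86.1  36.8] 3.205490324852724
sl2 [331.4 285.2] [279. 241.] [469.3  23.6  38.7] 3.5316026274012557
sl3 [363.8 291.8] [243.3 249.8] [454.9 -46.1  35.7] 2.928065022784791
sl4 [397.1 287. ] [210.7 266. ] [ 465.5 -117.5   35.9] 1.1962390442771171
p1 [326.8 193.3] [337.1 300.5] [666.7  34.7  51. ] 0.027073384655320703
p2 [360.2 196.7] [296. 314.] [659.  -38.6  50.2] 3.455536125993263
p3 [323.5 226.7] [319.3 271.9] [594.2  41.6  53.5] 1.4100539918215247
p4 [356.8 229.7] [279.8 284.3] [586.9 -31.5  52.7] 5.556238150699759
yellow [341.7 330.6] [249.5 218.3] [372.8   2.8  35. ] 1.3370652877021298
shift [-343.9 -443.4    0.1] dist 561.2 turn -77.2 yaw -77.2 tilt z [-0.  0. -1.] pos [ 143.5 -633.4  244.5] q [ 1.3  0.6  0.   1.5 -0.   1.  -0. ] F [-0.  -0.8  0.3] w 84.9 t 0.1
```

send_rows:
  commands:
    - [85, -344, -443, 0, -77]
    - [85, -344, -443, 0, -77]
    - [85, -344, -443, 0, -77]
    - [85, -344, -443, 0, -77]
    - [85, -344, -443, 0, -77]

```text
clock: 0.6
eef_pos: [303.0, -438.8, 245.1]
tool_rot: [-3.141, 0.001, -0.592]
force: [1.1, -0.1, 0.7]
width: 84.8
```

```bash
python3 - <<'E'
from h import *
mv(480,-100,245,0);mv(450,300,220,88)
E
```

```text
shift [ -42.2 -379.9    0.5] dist 382.3 turn -33.9 yaw -33.9 tilt z [-0.     0.001 -1.   ] pos [ 303.  -438.8  245.1] q [ 1.04  0.47 -0.18  1.84  0.11  0.85  0.21] F [ 1.1 -0.1  0.7] w 84.8 t 0.6
shift [-290.3 -695.1   26. ] dist 753.7 turn -121.9 yaw -33.9 tilt z [-0.     0.001 -1.   ] pos [ 303.  -438.8  245.1] q [ 1.04  0.47 -0.18  1.84  0.11  0.85  0.21] F [ 1.1 -0.1  0.7] w 84.8 t 0.6
```

send_rows:
  commands:
    - [85, -42, -380, 0, -42]
    - [85, -42, -380, 0, -42]
    - [85, -42, -380, 0, -42]
    - [85, -42, -380, 0, -42]
    - [85, -42, -380, 0, -42]

```text
clock: 1.1
eef_pos: [418.4, -217.3, 245.4]
tool_rot: [-3.141, 0.0, 0.147]
force: [0.5, -1.0, 1.1]
width: 85.0
```

```bash
python3 - <<'E'
from h import *
mv(450,300,220,88)
E
```

```text
shift [ 106.9 -507.1   25.9] dist 518.9 turn -79.6 yaw 8.4 tilt z [-0.     0.001 -1.   ] pos [ 418.4 -217.3  245.4] q [ 0.73  0.4  -0.42  1.99  0.22  0.8   0.33] F [ 0.5 -1.   1.1] w 85.0 t 1.1
```

send_rows:
  commands:
    - [85, 107, -507, 10, -43]
    - [85, 107, -507, 10, -43]
    - [85, 107, -507, 10, -43]
    - [85, 107, -507, 10, -43]
    - [85, 107, -507, 10, -43]

```text
clock: 1.6
eef_pos: [433.1, 32.1, 240.8]
tool_rot: [-3.141, -0.001, 0.897]
force: [0.7, 1.1, 0.2]
width: 85.1
```

```bash
python3 - <<'E'
from h import *
mv(422,369,180,88.1)
E
```

```text
shift [ 256.2 -219.    61.1] dist 342.5 turn -36.7 yaw 51.4 tilt z [-0.     0.001 -1.   ] pos [433.1  32.1 240.8] q [ 0.35  0.39 -0.66  2.08  0.34  0.78  0.38] F [0.7 1.1 0.2] w 85.1 t 1.6
```

send_rows:
  commands:
    - [85, 256, -219, 40, -37]
    - [85, 256, -219, 40, -37]
    - [85, 256, -219, 60, -37]
    - [85, 256, -219, 60, -37]
    - [85, 256, -219, 60, -37]

```text
clock: 2.1
eef_pos: [424.7, 278.2, 198.8]
tool_rot: [-3.141, -0.0, 1.546]
force: [1.8, 0.5, -0.4]
width: 85.0
```

```bash
python3 - <<'E'
from h import *
mv(422,369,120,88.1)
E
```

```text
shift [90.7 -4.9 78.9] dist 120.3 turn 0.5 yaw 88.6 tilt z [-0.001  0.    -1.   ] pos [424.7 278.2 198.8] q [-0.13  0.59 -0.76  1.95  0.55  0.82  0.36] F [ 1.8  0.5 -0.4] w 85.0 t 2.1
```

send_rows:
  commands:
    - [85, 45, -2, 38, 0]
    - [85, 91, -5, 79, 0]
    - [85, 91, -5, 79, 0]
    - [85, 91, -5, 79, 0]

```text
clock: 2.5
eef_pos: [419.5, 371.5, 117.5]
tool_rot: [-3.137, 0.0, 1.55]
force: [-0.9, -0.9, -0.4]
width: 84.5
```

```bash
python3 - <<'E'
from h import *
mv(422,369,120,88.1)
for n in('scene','top'):
    im=snap(n,n+'1.png')
    u,v=map(int,proj(n,[422,369,100]));print(u,v)
    cv2.imwrite('pics/e_%s.png'%n,cv2.cvtColor(cv2.resize(im[v-60:v+60,u-70:u+70],None,fx=5,fy=5,interpolation=2),cv2.COLOR_RGB2BGR))
E
```

```text
shift [-2.4  2.5 -2.5] dist 4.3 turn 0.7 yaw 88.8 tilt z [-0.004 -0.    -1.   ] pos [419.5 371.5 117.5] q [-0.36  0.76 -0.65  1.87  0.66  0.74  0.16] F [-0.9 -0.9 -0.4] w 84.5 t 2.5
412 153
160 310
```

View pics/e_scene.png

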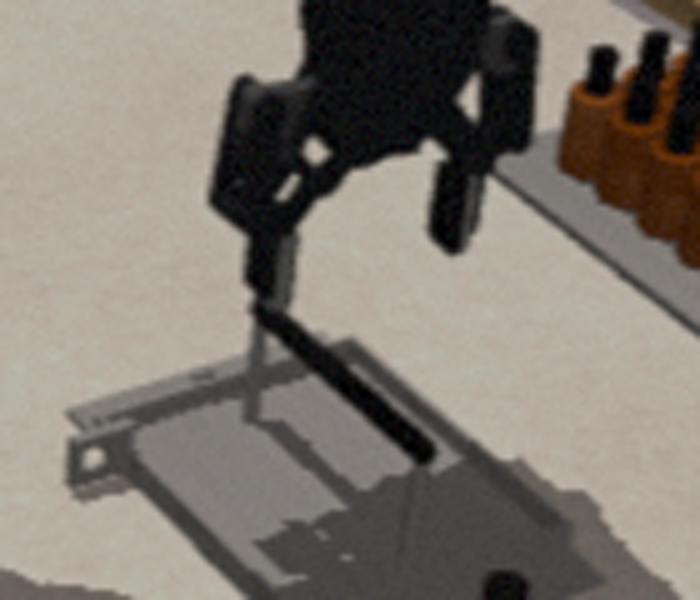

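View pics/e_top.png

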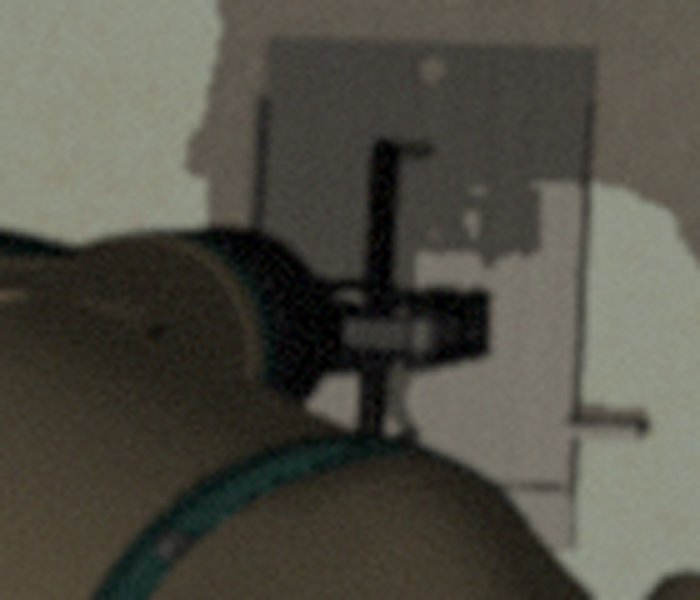

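```bash
python3 - <<'E'
from h import *
for z in(104,110,117): print(z,np.round(proj('scene',[419.5,371.5,z]),1), np.round(proj('top',[419.5,371.5,z]),1))
for z in (104,117):
  for dy in(-50,50): print(z,dy,np.round((np.array(proj('scene',[419.5,371.5+dy,z]))-[342,93])*5), np.round((np.array(proj('top',[419.5,371.5+dy,z]))-[90,250])*5))
for z in (59,65,71):
  for dx in(-62,62):
    print(z,dx,np.round((np.array(proj('scene',[421.3-dx,369.5+.033*dx,z]))-[342,93])*5), np.round((np.array(proj('top',[421.3-dx,369.5+.033*dx,z]))-[90,250])*5))
E
```

```text
104 [413.  151.4] [158.4 312. ]
110 [413.4 149. ] [157.4 312.2]
117 [413.7 146.2] [156.3 312.5]
104 -50 [260. 324.] [469. 309.]
104 50 [448. 261.] [214. 311.]
117 -50 [262. 298.] [461. 312.]
117 50 [452. 235.] [202. 313.]
59 -62 [426. 456.] [389. 148.]
59 62 [265. 313.] [373. 449.]
65 -62 [428. 445.] [384. 148.]
65 62 [266. 302.] [368. 451.]
71 -62 [430. 433.] [380. 148.]
71 62 [267. 291.] [364. 453.]
```

send_rows:
  commands:
    - [85, -2, 2, 20, 1]
    - [85, -2, 2, 40, 1]
    - [85, -2, 2, 55, 1]
    - [85, -2, 2, 57, 1]
    - [85, -2, 2, 57, 1]

```text
clock: 3.1
eef_pos: [423.8, 366.0, 62.9]
tool_rot: [-3.14, 0.001, 1.528]
force: [-0.1, -0.9, -0.4]
width: 84.8
```

```bash
python3 - <<'E'
from h import *
mv(421.5,369.5,60,88.1)
E
```

```text
shift [ 3.4 -2.4  2.9] dist 5.1 turn -0.5 yaw 87.6 tilt z [-0.001 -0.001 -1.   ] pos [423.8 366.   62.9] q [-0.4   0.83 -0.57  1.9   0.74  0.64  0.08] F [-0.1 -0.9 -0.4] w 84.8 t 3.1
```

send_rows:
  commands:
    - [85, 3, -2, 3, 0]
    - [85, 3, -2, 3, 0]
    - [40, 3, -2, 3, 0]
    - [10, 3, -2, 3, 0]
    - [5, 3, -2, 3, 0]

```text
clock: 3.6
eef_pos: [422.0, 369.2, 60.1]
tool_rot: [-3.141, 0.001, 1.528]
force: [-0.8, -0.6, -0.4]
width: 43.5
```

send_rows:
  commands:
    - [5, 0, 0, 0, 0]
    - [5, 0, 0, 0, 0]
    - [5, 0, 0, 0, 0]
    - [5, 0, 0, 0, 0]
    - [5, 0, 0, 0, 0]

```text
clock: 4.1
eef_pos: [422.0, 368.9, 60.3]
tool_rot: [-3.141, 0.002, 1.529]
force: [0.0, -1.7, 5.1]
width: 9.9
```

```bash
python3 - <<'E'
from h import *
mv(421.5,369.5,160,88.1)
E
```

```text
shift [  0.4  -0.6 -99.8] dist 99.8 turn -0.5 yaw 87.6 tilt z [-0.001 -0.002 -1.   ] pos [422.  368.9  60.3] q [-0.41  0.84 -0.57  1.9   0.74  0.63  0.08] F [ 0.  -1.7  5.1] w 9.9 t 4.1
```

send_rows:
  commands:
    - [5, 0, 0, -10, 0]
    - [5, 0, 0, -35, 0]
    - [5, 0, 0, -70, 0]
    - [5, 0, 0, -100, 0]
    - [5, 0, 0, -100, 0]

```text
clock: 4.6
eef_pos: [423.4, 371.6, 164.1]
tool_rot: [3.138, -0.004, 1.528]
force: [0.9, 0.3, -3.0]
width: 9.8
```

```bash
python3 - <<'E'
from h import *
mv(430,300,175,45)
im=snap('scene','scene2.png');cv2.imwrite('pics/s2.png',cv2.cvtColor(im[60:300,250:570],cv2.COLOR_RGB2BGR))
E
```

```text
shift [-71.2   9.7 -11.2] dist 72.7 turn 42.6 yaw 87.6 tilt z [ 0.004  0.004 -1.   ] pos [423.4 371.6 164.1] q [-0.33  0.7  -0.7   1.84  0.6   0.82  0.2 ] F [ 0.9  0.3 -3. ] w 9.8 t 4.6
```

View pics/s2.png

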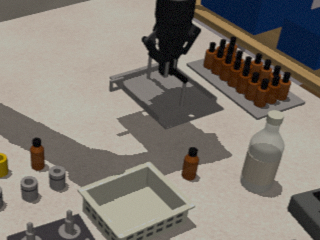

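send_rows:
  commands:
    - [5, -15, 2, -4, 6]
    - [5, -35, 5, -10, 14]
    - [5, -55, 8, -15, 22]
    - [5, -75, 10, -20, 30]
    - [5, -95, 12, -22, 38]

```text
clock: 5.15
eef_pos: [430.0, 273.2, 182.8]
tool_rot: [-3.141, 0.0, 0.859]
force: [-0.5, -0.0, -3.3]
width: 10.1
```

```bash
python3 - <<'E'
from h import *
mv(470,110,185,12)
E
```

```text
shift [-97.5 136.8  -2.2] dist 168.0 turn 37.2 yaw 49.2 tilt z [-0.  0. -1.] pos [430.  273.2 182.8] q [-0.25  0.57 -0.55  1.96  0.43  0.73 -0.2 ] F [-0.5 -0.  -3.3] w 10.1 t 5.2
```

send_rows:
  commands:
    - [5, -20, 27, 0, 8]
    - [5, -39, 55, -1, 16]
    - [5, -59, 82, -1, 24]
    - [5, -78, 110, -2, 32]
    - [5, -97, 137, -2, 40]

```text
clock: 5.65
eef_pos: [469.7, 108.4, 183.5]
tool_rot: [3.141, 0.003, 0.155]
force: [0.4, -0.2, -4.0]
width: 10.0
```

```bash
python3 - <<'E'
from h import *
mv(505,-60,185,-28)
E
```

```text
shift [  8.9 171.8  -1.4] dist 172.0 turn 36.9 yaw 8.9 tilt z [-0.003 -0.001 -1.   ] pos [469.7 108.4 183.5] q [-0.03  0.51 -0.37  2.03  0.29  0.66 -0.43] F [ 0.4 -0.2 -4. ] w 10.0 t 5.7
```

send_rows:
  commands:
    - [5, 2, 34, 0, 8]
    - [5, 4, 68, 0, 16]
    - [5, 5, 103, -1, 24]
    - [5, 7, 138, -1, 32]
    - [5, 9, 172, -1, 40]

```text
clock: 6.15
eef_pos: [504.1, -61.8, 183.2]
tool_rot: [3.138, 0.004, -0.549]
force: [0.4, 0.6, -3.4]
width: 9.8
```

```bash
python3 - <<'E'
from h import *
mv(530,-210,185,-66)
E
```

```text
shift [ 99.5 112.9  -1.9] dist 150.5 turn 34.5 yaw -31.5 tilt z [-0.006 -0.001 -1.   ] pos [504.1 -61.8 183.2] q [ 0.19  0.52 -0.17  1.97  0.14  0.67 -0.62] F [ 0.4  0.6 -3.4] w 9.8 t 6.2
```

send_rows:
  commands:
    - [5, 20, 23, 0, 8]
    - [5, 40, 45, 0, 16]
    - [5, 60, 68, -1, 24]
    - [5, 80, 90, -2, 31]
    - [5, 99, 113, -2, 38]

```text
clock: 6.65
eef_pos: [528.7, -210.6, 183.5]
tool_rot: [3.134, 0.003, -1.217]
force: [1.2, 0.0, -3.9]
width: 9.7
```

```bash
python3 - <<'E'
from h import *
mv(538.5,-281,140,-84.6)
E
```

```text
shift [69.5 14.8 43.4] dist 83.3 turn 14.9 yaw -69.7 tilt z [-0.008 -0.    -1.   ] pos [ 528.7 -210.6  183.5] q [ 0.32  0.59  0.01  1.8  -0.01  0.75 -0.88] F [ 1.2  0.  -3.9] w 9.7 t 6.7
```

send_rows:
  commands:
    - [5, 18, 4, 5, 4]
    - [5, 36, 8, 12, 8]
    - [5, 55, 12, 20, 12]
    - [5, 69, 15, 30, 15]
    - [5, 69, 15, 43, 15]

```text
clock: 7.15
eef_pos: [538.2, -283.4, 139.5]
tool_rot: [3.134, -0.002, -1.483]
force: [-0.7, 0.0, -4.4]
width: 9.7
```

send_rows:
  commands:
    - [5, 0, 0, 0, 0]
    - [5, 0, 0, 0, 0]

```text
clock: 7.35
eef_pos: [537.8, -282.1, 138.6]
tool_rot: [3.132, 0.0, -1.481]
force: [0.4, -0.6, -2.8]
width: 10.0
```

```bash
python3 - <<'E'
from h import *
mv(538.5,-281,110,-84.6)
for n in('scene','top'):
    im=snap(n,n+'3.png')
    u,v=map(int,proj(n,[538,-281,60]));print(u,v); u=max(u,90)
    print(u-90,v-75);cv2.imwrite('pics/f_%s.png'%n,cv2.cvtColor(cv2.resize(im[v-75:v+75,u-90:u+90],None,fx=4,fy=4,interpolation=2),cv2.COLOR_RGB2BGR))
E
```

```text
shift [-1.1 -1.  28.6] dist 28.6 turn -0.3 yaw -84.9 tilt z [-0.009 -0.001 -1.   ] pos [ 537.8 -282.1  138.6] q [ 0.39  0.7   0.08  1.73 -0.07  0.72 -0.98] F [ 0.4 -0.6 -2.8] w 10.0 t 7.3
131 317
41 242
475 252
385 177
```

View pics/f_scene.png

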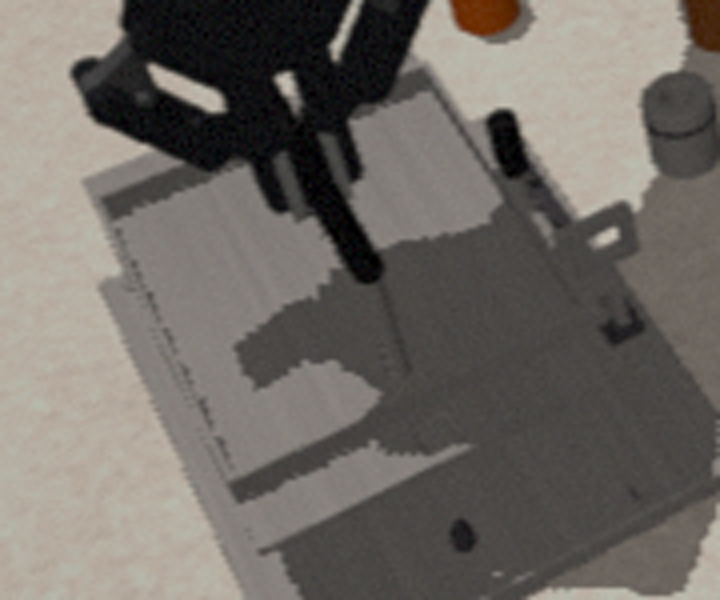

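View pics/f_top.png

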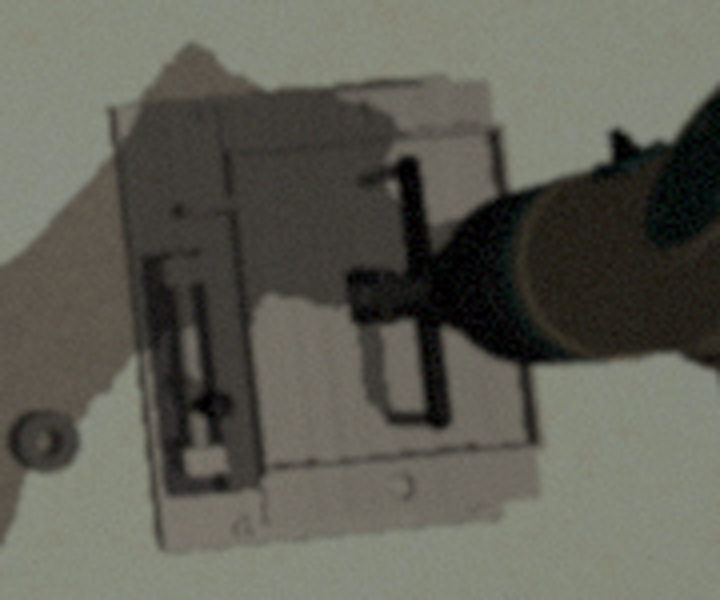

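```bash
python3 - <<'E'
from h import *
s=ctrl.read_state(); R=Ro.from_euler('xyz',s['tool_rot']).as_matrix(); p=s['eef_pos']
# tray axes: x = -? tool x=-y side ; tray y = -tool x, tray z=-toolz, tray x = y x z
def tw(P): 
    ty=-R[:,0];tz=-R[:,2];tx=np.cross(ty,tz); return p+tx*P[0]+ty*P[1]+tz*(P[2]-60)
for nm,P in[('hole',(-97,0,3)),('eye',(55,90,18)),('eyetopout',(55,103,31)),('bar-',(-62,0,68)),('bar+',(62,0,68)),('barmid+',(62,0,65)),('wallcorner-,-',(-82,-69,16)),('c+-',(82,-69,16)),('c-+',(-82,69,16)),('fl+-',(110,-72,4)),('fl--',(-110,-72,4)),('fl-+',(-110,72,4))]:
    w=tw(P); a=np.array(proj('top',w));b=np.array(proj('scene',w))
    print(nm,np.round(w,1),'top',np.round((a-[385,177])*4),'scene',np.round((b-[41,242])*4))
# dowel prediction for top & scene
for z in(12,26):
  for x,y in((441.9,-290.8),(634.6,-272.8)): print(z,'scene px',np.round(proj('scene',[x,y,z]),1),'top',np.round(proj('top',[x,y,z]),1))
E
```

```text
hole [ 441.6 -291.2   83.5] top [403. 488.] scene [264. 123.]
eye [ 585.  -187.9   97.2] top [206. 208.] scene [603. 229.]
eyetopout [ 584.  -174.9  110.2] top [188. 208.] scene [628. 194.]
bar- [ 476.9 -287.9  148.2] top [445. 420.] scene [251.  61.]
bar+ [ 600.4 -276.8  147.3] top [415. 166.] scene [364. 254.]
barmid+ [ 600.4 -276.8  144.3] top [412. 167.] scene [366. 260.]
wallcorner-,- [ 462.8 -358.5   96.4] top [542. 447.] scene [101. 191.]
c+- [ 626.1 -343.9   95.2] top [503. 130.] scene [233. 465.]
c-+ [ 450.4 -221.1   96.3] top [276. 472.] scene [424.  58.]
fl+- [ 654.2 -344.4   83. ] top [492.  80.] scene [260. 542.]
fl-- [ 435.1 -364.1   84.6] top [544. 500.] scene [ 83. 173.]
fl-+ [ 422.2 -220.6   84.5] top [269. 526.] scene [412.  39.]
12 scene px [117.4 300.9] top [473.3 297.3]
12 scene px [160.1 375.5] top [463.1 210.9]
26 scene px [115.5 295.6] top [475.6 297.5]
26 scene px [158.3 370.3] top [465.3 210. ]
```

```bash
python3 - <<'E'
from h import *
np.set_printoptions(precision=1,suppress=True)
t=cv2.imread('pics/top0.png');g=cv2.GaussianBlur(cv2.cvtColor(t,cv2.COLOR_BGR2GRAY),(3,3),0)
for u,v in((408,250),(418,250),(450,250),(500,250),(512,250)):print(t[v,u],end=' ')
# subpixel dowels
for n,f,L in(('top','top0.png',((464,211),(475,297))),('scene','scene0.png',((156,376),(114,301)))):
    im=cv2.imread('pics/'+f);g=cv2.cvtColor(im,cv2.COLOR_BGR2GRAY)
    for x,y in L: print(n);print(g[y-5:y+6,x-6:x+7])
c=lambda *p:(400+p[0]/4.2,185+p[1]/4.2)
P=np.array([onz('top',*c(*q),12) for q in((52,80),(410,45),(467,512),(105,545))]);print(P,P.mean(0))
s=lambda *p:(60+p[0]/4.5,260+p[1]/4.5)
P=np.array([onz('scene',s(*q)[0]-.8,s(*q)[1]-2.2,12) for q in((470,45),(755,438),(28,240))]);print(P,(P[1]+P[2])/2)
E
```

```text
[123 137 131] [64 72 73] [ 95 104 109] [ 95 104 108] [120 133 131] top
[[104 106 102 103 106 105 105 105 104 103 101 103 103]
 [105 103 106 101 107 101 101 101  98  99 105  99 103]
 [106 104 105 105 101  88  81  81  91 101 102 105 100]
 [102 106 108  99  88  65  45  50  68  90  98 102 103]
 [105 106 103  89  64  32  24  35  56  89 102 104  99]
 [105 103  99  83  54  28  27  38  58  89 101 105 102]
 [106 104 103  94  78  58  55  67  78  98 102 102 102]
 [105 106 102 105  98  90  83  89  99 103 106 107 103]
 [104 106 106 106 107 105 102 100 103 104 101 101 104]
 [104 105 106 105 105 105 104 104 100 103 104  99 103]
 [106 105 106 104 105 106 102 106 104 103 102 104 106]]
top
[[109 106 110 108 110 109 105 105 104 106 107 108 106]
 [110 110 108 110 109 109 107 107 107 106 109 108 108]
 [109 110 109 106 108 105 103 103 106 105 104 110 104]
 [109 105 104  99  91  81  82  92 102 107 107 110 108]
 [109 113  94  79  58  42  48  64  93 106 105 107 109]
 [107 109  97  66  30  16  25  45  83 101 107 109 108]
 [105 108 101  78  44  33  33  53  83 100 106 108 106]
 [108 107 108  92  81  74  65  77 
[... 926 characters left out ...]
21  86  49  37  39  64 106 122 124 120 118]
 [123 121 109  69  39  28  28  40  96 120 126 124 122]
 [119 122 107  73  40  28  33  29  63 100 119 124 123]
 [122 123 120  89  35  30  25  24  39  69 106 121 125]
 [121 120 120  97  51  29  24  24  39  92 119 122 123]
 [118 119 121 119  81  36  34  30  63 106 120 125 122]
 [121 118 122 120 106  86  68  69 105 120 124 121 121]
 [120 121 119 123 120 120 118 119 124 123 123 121 120]
 [123 120 122 119 119 123 122 121 123 120 124 121 120]]
[[ 649.9 -158.6   12. ]
 [ 669.1 -351.9   12. ]
 [ 420.3 -375.    12. ]
 [ 404.  -182.4   12. ]] [ 535.8 -267.    12. ]
[[ 400.6 -192.    12. ]
 [ 650.5 -165.2   12. ]
 [ 420.6 -377.1   12. ]] [ 535.6 -271.1   12. ]
```

```bash
python3 - <<'E'
from h import *
mv(537.6,-285,92,-84.6)
E
```

```text
shift [ 2.4  0.9 47.7] dist 47.8 turn -0.3 yaw -84.9 tilt z [-0.007 -0.002 -1.   ] pos [ 538.6 -282.4  139.7] q [ 0.38  0.7   0.08  1.73 -0.07  0.72 -0.98] F [ 0.6 -0.7 -3.7] w 9.7 t 7.5
```

send_rows:
  commands:
    - [5, 2, 1, 15, 0]
    - [5, 2, 1, 32, 0]
    - [5, 2, 1, 47, 0]
    - [5, 2, 1, 47, 0]
    - [5, 2, 1, 47, 0]

```text
clock: 7.95
eef_pos: [537.3, -284.4, 92.3]
tool_rot: [3.133, -0.001, -1.481]
force: [1.0, 0.3, -3.4]
width: 9.9
```

```bash
python3 - <<'E'
from h import *
mv(537.6,-285,72,-84.6)
for n in('scene','top'):
    im=snap(n,n+'4.png')
    u,v=map(int,proj(n,[538,-281,60])); u=max(u,90)
    print(u-90,v-75);cv2.imwrite('pics/g_%s.png'%n,cv2.cvtColor(cv2.resize(im[v-75:v+75,u-90:u+90],None,fx=4,fy=4,interpolation=2),cv2.COLOR_RGB2BGR))
E
```

```text
shift [ 0.6 -0.4 20.3] dist 20.3 turn -0.3 yaw -84.9 tilt z [-0.008 -0.001 -1.   ] pos [ 537.3 -284.4   92.3] q [ 0.39  0.77  0.07  1.76 -0.08  0.63 -0.97] F [ 1.   0.3 -3.4] w 9.9 t 8.0
41 242
385 177
```

View pics/g_top.png

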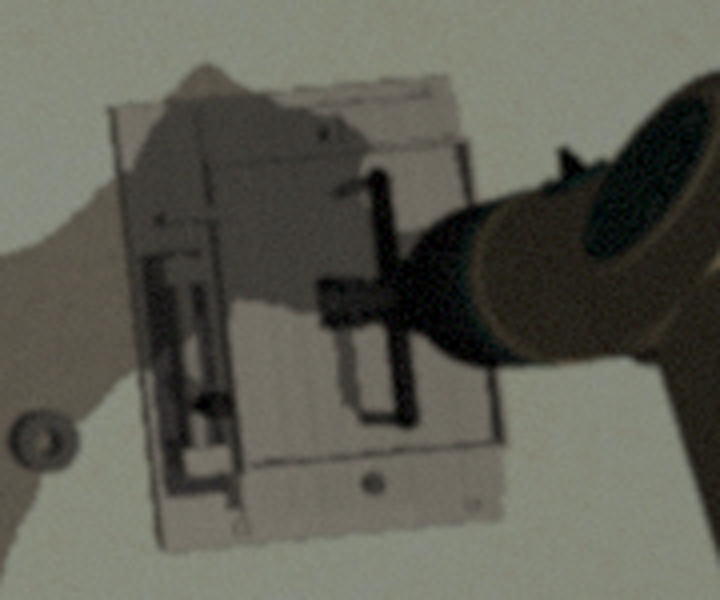

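View pics/g_scene.png

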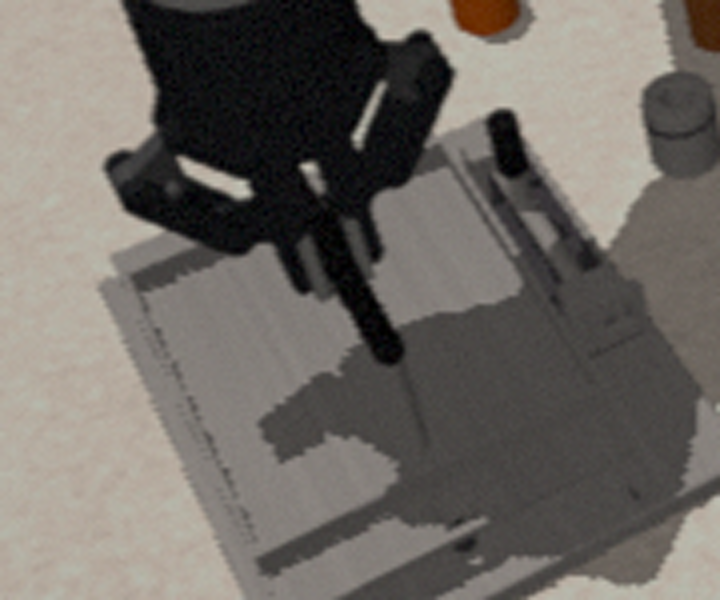

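```bash
python3 - <<'E'
import cv2,numpy as np
t=cv2.imread('pics/top4.png')
a=cv2.resize(t[198:222,452:482],None,fx=13,fy=13,interpolation=2);b=cv2.resize(t[286:310,463:493],None,fx=13,fy=13,interpolation=2)
s=cv2.imread('pics/scene4.png');c=cv2.resize(s[360:390,135:175],None,fx=10,fy=10,interpolation=2)
im=np.vstack([np.hstack([a,b]),np.hstack([c,np.zeros((300,780-400,3),np.uint8)])]);cv2.imwrite('pics/h.png',cv2.convertScaleAbs(im,alpha=1.7))
E
```

```text
(no output)
```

View pics/h.png

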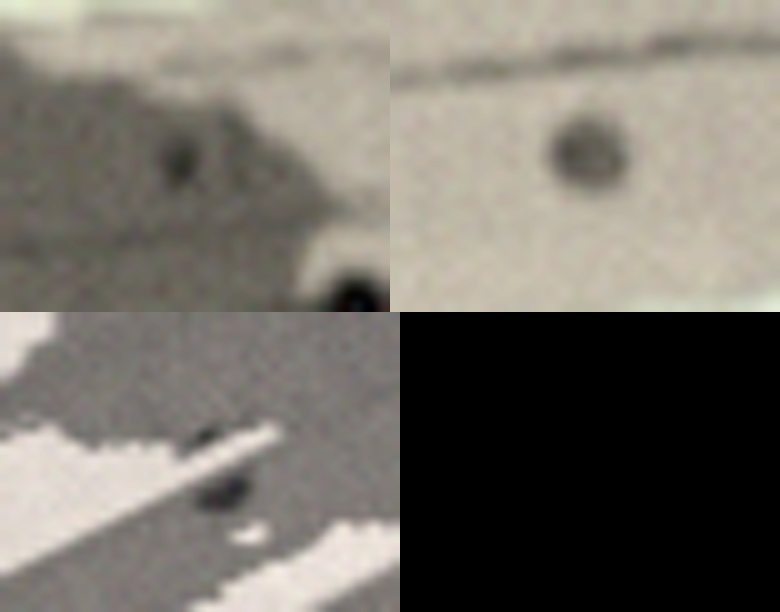

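send_rows:
  commands:
    - [5, 0, 0, 4, 0]
    - [5, 0, 0, 8, 0]
    - [5, 0, 0, 12, 0]

```text
clock: 8.35
eef_pos: [538.1, -284.9, 81.3]
tool_rot: [3.136, -0.002, -1.481]
force: [-0.1, 0.6, -3.9]
width: 9.9
```

send_rows:
  commands:
    - [5, 0, 0, 3, 0]
    - [5, 0, 0, 6, 0]
    - [5, 0, 0, 6, 0]

```text
clock: 8.65
eef_pos: [537.7, -284.7, 74.7]
tool_rot: [3.135, -0.002, -1.481]
force: [0.5, 0.3, -4.0]
width: 10.0
```

```bash
python3 - <<'E'
from h import *
mv(537.6,-285,72,-84.6)
E
```

```text
shift [0.3 0.1 2.7] dist 2.7 turn -0.3 yaw -84.9 tilt z [-0.007 -0.002 -1.   ] pos [ 537.7 -284.7   74.7] q [ 0.4   0.79  0.07  1.76 -0.08  0.59 -0.97] F [ 0.5  0.3 -4. ] w 10.0 t 8.7
```

No contact yet and the dowels are well inside the holes. I'll press down to the plate.

send_rows:
  commands:
    - [5, 0, 0, 2, 0]
    - [5, 0, 0, 4, 0]
    - [5, 0, 0, 5, 0]
    - [5, 0, 0, 5, 0]

```text
clock: 9.05
eef_pos: [537.9, -285.1, 72.2]
tool_rot: [3.136, -0.002, -1.482]
force: [-4.4, 2.3, 15.0]
width: 10.0
```

```bash
python3 - <<'E'
from h import *
mv(537.6,-285,72,-84.6)
E
```

```text
shift [-0.2  0.3  0.2] dist 0.4 turn -0.3 yaw -84.9 tilt z [-0.005 -0.003 -1.   ] pos [ 537.9 -285.1   72.2] q [ 0.4   0.8   0.07  1.77 -0.08  0.58 -0.97] F [-4.4  2.3 15. ] w 10.0 t 9.1
```

send_rows:
  commands:
    - [30, 0, 0, -1, 0]
    - [60, 0, 0, -1, 0]
    - [60, 0, 0, -1, 0]
    - [60, 0, 0, -20, 0]
    - [60, 0, 0, -50, 0]

```text
clock: 9.55
eef_pos: [536.8, -284.2, 120.6]
tool_rot: [3.132, 0.0, -1.481]
force: [0.5, -1.0, -0.1]
width: 59.9
```

send_rows:
  commands:
    - [60, 40, 0, -40, 0]
    - [60, 80, 0, -60, 0]
    - [60, 100, 0, -60, 0]
    - [60, 100, 0, -60, 0]
    - [60, 100, 0, -60, 0]

```text
clock: 10.05
eef_pos: [545.8, -383.3, 179.8]
tool_rot: [3.131, 0.002, -1.482]
force: [1.1, 0.6, -0.5]
width: 59.9
```

```bash
python3 - <<'E'
from h import *
mv(493,-199,66,5)
for n in('scene','top'):
    im=snap(n,n+'5.png')
    u,v=map(int,proj(n,[538,-281,60])); u=max(u,90)
    print(u-90,v-75);cv2.imwrite('pics/i_%s.png'%n,cv2.cvtColor(cv2.resize(im[v-75:v+75,u-90:u+90],None,fx=4,fy=4,interpolation=2),cv2.COLOR_RGB2BGR))
E
```

```text
shift [-188.1   35.1  114.5] dist 223.0 turn -89.9 yaw -84.9 tilt z [-0.011  0.001 -1.   ] pos [ 545.8 -383.3  179.8] q [ 0.52  0.73  0.08  1.52 -0.06  0.9  -0.86] F [ 1.1  0.6 -0.5] w 59.9 t 10.1
41 242
385 177
```

View pics/i_top.png

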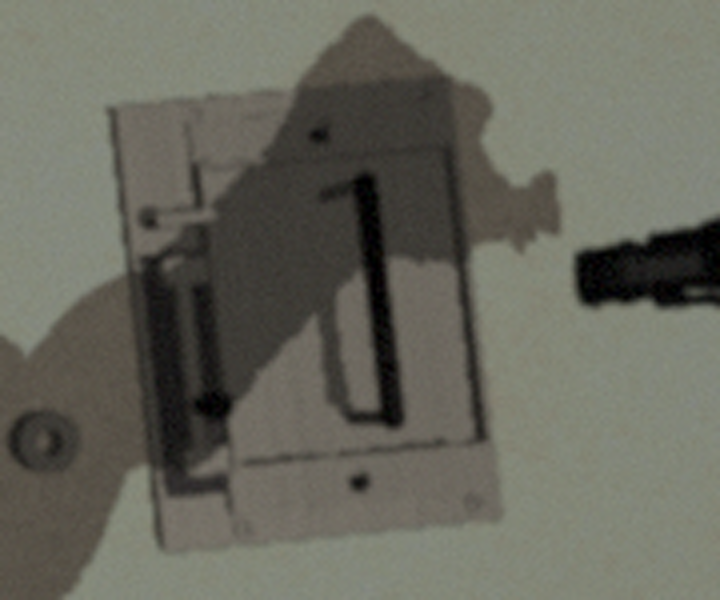

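View pics/i_scene.png

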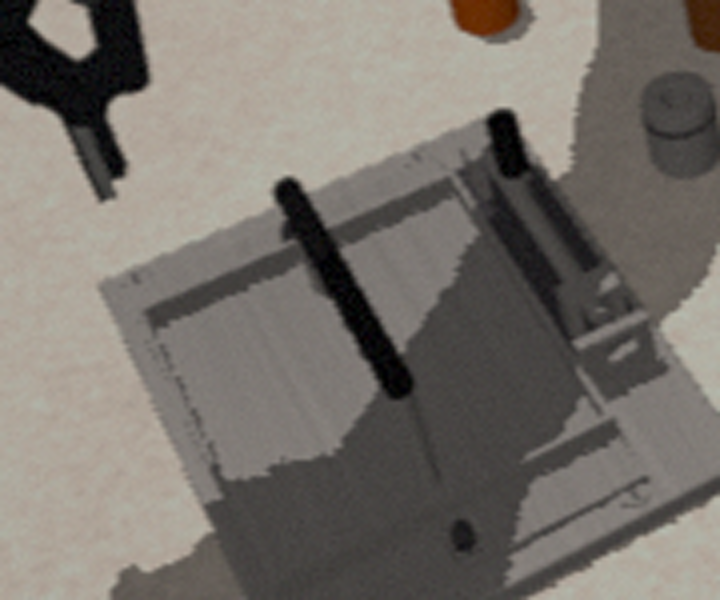

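```bash
python3 - <<'E'
from h import *
mv(485,-199.5,130,-84.7)
mv(485,-199.5,63,-84.7)
E
```

```text
shift [-186.9   44.    50.6] dist 198.5 turn -0.1 yaw -84.8 tilt z [-0.011  0.002 -1.   ] pos [ 546.3 -381.7  179.6] q [ 0.52  0.73  0.08  1.52 -0.06  0.9  -0.86] F [0.  0.3 0.5] w 60.3 t 10.2
shift [-186.7   43.2  117.6] dist 224.9 turn -0.1 yaw -84.8 tilt z [-0.011  0.002 -1.   ] pos [ 546.3 -381.7  179.6] q [ 0.52  0.73  0.08  1.52 -0.06  0.9  -0.86] F [0.  0.3 0.5] w 60.3 t 10.2
```

send_rows:
  commands:
    - [50, -47, 11, 0, 0]
    - [50, -94, 22, 10, 0]
    - [50, -140, 33, 30, 0]
    - [50, -187, 44, 50, 0]
    - [50, -187, 44, 50, 0]

```text
clock: 10.65
eef_pos: [480.7, -190.0, 128.3]
tool_rot: [3.123, 0.011, -1.47]
force: [0.4, 0.2, 0.2]
width: 50.1
```

```bash
python3 - <<'E'
from h import *
mv(485,-199.5,63,-84.7)
E
```

```text
shift [10.7 -4.6 65.1] dist 66.1 turn 0.5 yaw -84.2 tilt z [-0.02   0.009 -1.   ] pos [ 480.7 -190.   128.3] q [ 0.28  0.62  0.07  1.98 -0.08  0.57 -1.07] F [0.4 0.2 0.2] w 50.1 t 10.7
```

send_rows:
  commands:
    - [50, 10, -4, 5, 0]
    - [50, 10, -4, 10, 0]
    - [50, 10, -4, 25, 0]
    - [50, 10, -4, 35, 0]
    - [50, 10, -4, 35, 0]

```text
clock: 11.15
eef_pos: [484.3, -200.0, 91.7]
tool_rot: [3.12, 0.012, -1.472]
force: [-0.8, 0.1, 0.1]
width: 50.0
```

```bash
python3 - <<'E'
from h import *
mv(485,-199.5,63,-84.7)
im=snap('scene','scene6.png');cv2.imwrite('pics/j.png',cv2.cvtColor(cv2.resize(im[230:380,80:270],None,fx=4,fy=4,interpolation=2),cv2.COLOR_RGB2BGR))
E
```

```text
shift [-0.1 -1.3 28.7] dist 28.7 turn 0.4 yaw -84.3 tilt z [-0.022  0.01  -1.   ] pos [ 484.3 -200.    91.7] q [ 0.3   0.69  0.06  1.98 -0.08  0.5  -1.05] F [-0.8  0.1  0.1] w 50.0 t 11.2
```

View pics/j.png

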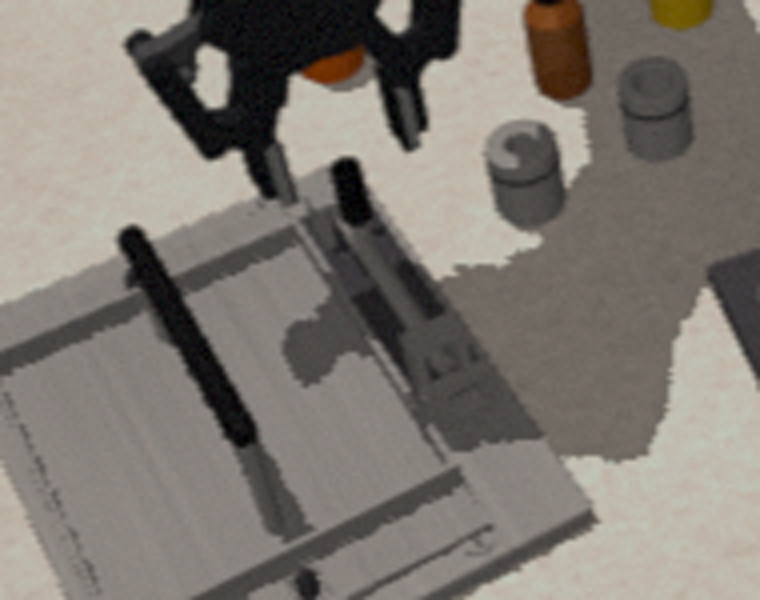

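send_rows:
  commands:
    - [50, 0, -1, 10, 0]
    - [50, 0, -1, 20, 0]
    - [50, 0, -1, 28, 0]
    - [20, 0, -1, 28, 0]
    - [5, 0, -1, 28, 0]

```text
clock: 11.7
eef_pos: [484.9, -199.5, 64.1]
tool_rot: [3.121, 0.012, -1.471]
force: [0.1, 0.5, -0.3]
width: 21.4
```

send_rows:
  commands:
    - [5, 0, 0, 0, 0]
    - [5, 0, 0, 0, 0]
    - [5, 0, 0, 0, 0]
    - [5, 0, 0, 0, 0]

```text
clock: 12.1
eef_pos: [485.2, -200.1, 64.5]
tool_rot: [3.122, 0.011, -1.472]
force: [-0.7, -1.9, 1.5]
width: 12.2
```

```bash
python3 - <<'E'
from h import *
mv(485+39.8,-199.5+3.7,63,-84.7)
im=snap('scene','scene7.png');cv2.imwrite('pics/j2.png',cv2.cvtColor(cv2.resize(im[230:380,80:270],None,fx=4,fy=4,interpolation=2),cv2.COLOR_RGB2BGR))
E
```

```text
shift [ -0.3 -39.8   0.7] dist 39.8 turn 0.4 yaw -84.3 tilt z [-0.021  0.009 -1.   ] pos [ 485.2 -200.1   64.5] q [ 0.3   0.74  0.05  1.99 -0.09  0.44 -1.05] F [-0.7 -1.9  1.5] w 12.2 t 12.1
```

View pics/j2.png

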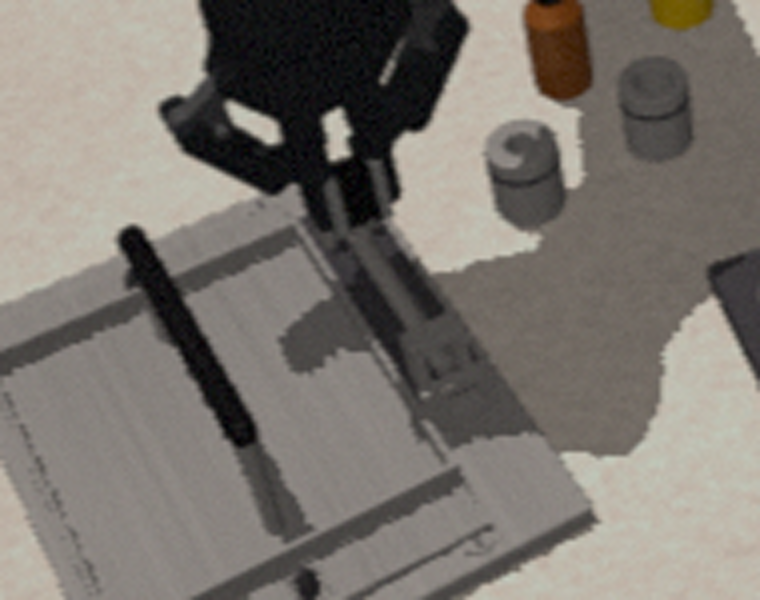

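send_rows:
  commands:
    - [5, 0, -8, 0, 0]
    - [5, 0, -16, 0, 0]
    - [5, 0, -24, 0, 0]
    - [5, 0, -32, 0, 0]
    - [5, 0, -39, 0, 0]

```text
clock: 12.65
eef_pos: [525.2, -196.2, 64.4]
tool_rot: [3.122, 0.011, -1.471]
force: [-16.1, -3.6, 18.9]
width: 12.2
```

send_rows:
  commands:
    - [5, 0, -2, 0, 0]
    - [5, 0, -4, 0, 0]
    - [5, 0, -4, 0, 0]

```text
clock: 12.95
eef_pos: [525.1, -196.3, 64.4]
tool_rot: [3.114, 0.012, -1.472]
force: [-10.9, -2.5, 11.3]
width: 12.4
```

```bash
python3 - <<'E'
from h import *
mv(485+39.8,-199.5+3.7,63,-84.7)
im=snap('scene','scene8.png');cv2.imwrite('pics/j3.png',cv2.cvtColor(cv2.resize(im[230:380,80:270],None,fx=4,fy=4,interpolation=2),cv2.COLOR_RGB2BGR))
E
```

```text
shift [-0.5  0.2  1.4] dist 1.5 turn 0.4 yaw -84.3 tilt z [-0.029  0.009 -1.   ] pos [ 525.1 -196.3   64.4] q [ 0.27  0.77  0.06  1.88 -0.09  0.52 -1.08] F [-10.9  -2.5  11.3] w 12.4 t 12.9
```

View pics/j3.png

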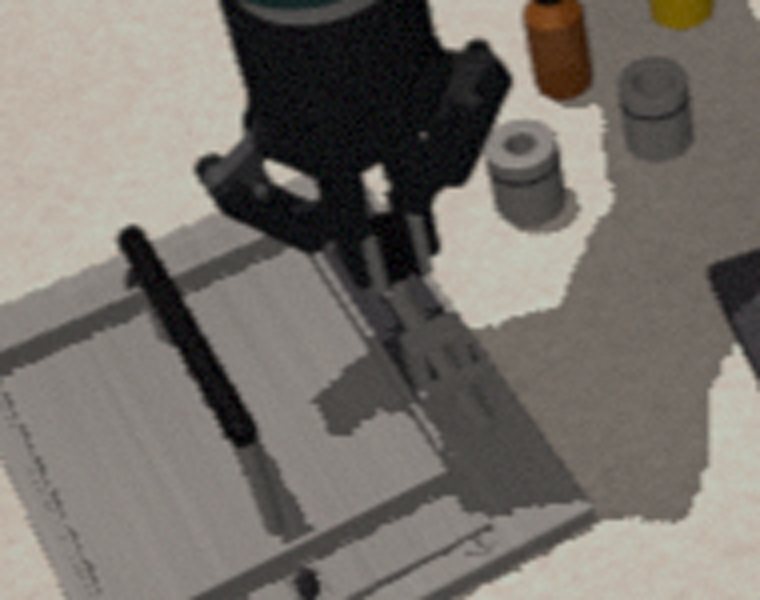

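send_rows:
  commands:
    - [40, 0, 0, 0, 0]
    - [50, 0, 0, 0, 0]
    - [50, 0, 0, -15, 0]
    - [50, 0, 0, -45, 0]
    - [50, 0, 0, -90, 0]

```text
clock: 13.5
eef_pos: [527.3, -195.5, 153.2]
tool_rot: [3.11, 0.015, -1.471]
force: [0.7, -0.1, -0.1]
width: 49.9
```

send_rows:
  commands:
    - [70, 0, 40, 0, 0]
    - [70, 0, 80, -20, 0]
    - [70, 0, 120, -40, 0]
    - [70, 0, 120, -40, 0]

```text
clock: 13.9
eef_pos: [405.7, -208.6, 198.9]
tool_rot: [3.11, 0.015, -1.474]
force: [1.1, -0.0, 0.9]
width: 69.9
```

```bash
python3 - <<'E'
from h import *
mv(465,-118,120,-84.7)
for n in('scene','top'):
    im=snap(n,n+'9.png')
im=cv2.imread('pics/scene9.png');cv2.imwrite('pics/j4.png',cv2.resize(im[230:380,80:270],None,fx=4,fy=4,interpolation=2))
im=cv2.imread('pics/top9.png');cv2.imwrite('pics/j5.png',cv2.resize(im[160:345,280:500],None,fx=3.5,fy=3.5,interpolation=2))
E
```

```text
shift [-83.3 -70.3  77.9] dist 133.9 turn 0.2 yaw -84.5 tilt z [-0.033  0.011 -0.999] pos [ 405.7 -208.6  198.9] q [ 0.35  0.44  0.09  2.06 -0.06  0.67 -1.  ] F [ 1.1 -0.   0.9] w 69.9 t 13.9
```

View pics/j4.png

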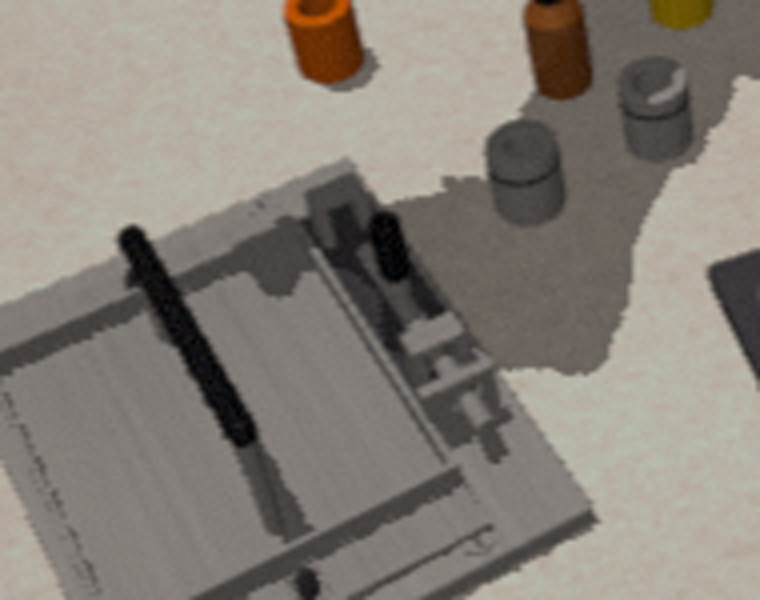

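View pics/j5.png

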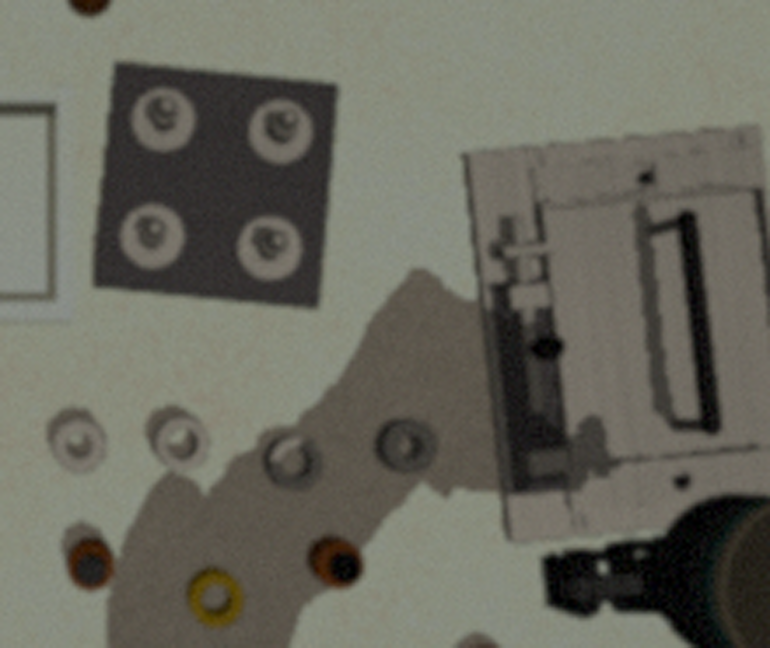

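```bash
cat >> h.py <<'E'
def topcirc(im,u,v,r=14,rad=(6,10)):
    g=cv2.cvtColor(im,cv2.COLOR_RGB2GRAY)[v-r:v+r+1,u-r:u+r+1]; k=8
    G=cv2.GaussianBlur(cv2.resize(g,None,fx=k,fy=k,interpolation=2),(9,9),0)
    c=cv2.HoughCircles(G,cv2.HOUGH_GRADIENT,1,40,param1=60,param2=12,minRadius=int(rad[0]*k),maxRadius=int(rad[1]*k))
    if c is None: return None
    x,y,q=c[0][0]; return u-r+(x+.5)/k-.5,v-r+(y+.5)/k-.5,q/k
E
python3 - <<'E'
from h import *
np.set_printoptions(precision=1,suppress=True)
t=cv2.cvtColor(cv2.imread('pics/top0.png'),cv2.COLOR_BGR2RGB)
for u,v in((302,286),(331,285),(364,292),(397,287)):
    c=topcirc(t,u,v); print('sl',c,onz('top',c[0],c[1],40) if c else None)
for u,v in((327,194),(360,198),(324,227),(357,230)):
    c=topcirc(t,u,v,15,(7.5,11)); print('disc',c,onz('top',c[0],c[1],12) if c else None)
m=lambda p:(285+p[0]/3.3,170+p[1]/3.3)
for p in((138,80),(248,91),(128,189),(239,200)): print('disc eye',onz('top',*m(p),12))
for p in((138,77),(250,86),(127,187),(239,196)): print('tip eye',onz('top',*m(p),62))
s2=lambda *p:(190+p[0]/4.2-.8,210+p[1]/4.2-2.2)
for p in((617,462),(449,514),(544,338),(383,390)):print('scene disc',onz('scene',*s2(*p),12))
for p in((618,378),(445,435),(543,258),(377,310)):print('scene tip',onz('scene',*s2(*p),62))
for p in((492,86),(374,130),(225,167),(87,235)):print('scene sl',onz('scene',*s2(*p),40))
E
```

```text
sl None None
sl None None
sl None None
sl None None
disc None None
disc None None
disc None None
disc None None
disc eye [671.6  33.   12. ]
disc eye [664.3 -41.5  12. ]
disc eye [597.6  40.   12. ]
disc eye [590.2 -34.8  12. ]
tip eye [664.8  35.2  62. ]
tip eye [659.1 -37.   62. ]
tip eye [593.6  42.5  62. ]
tip eye [587.9 -29.3  62. ]
scene disc [670.8  31.1  12. ]
scene disc [660.5 -42.4  12. ]
scene disc [594.3  39.4  12. ]
scene disc [586.7 -35.5  12. ]
scene tip [669.3  31.4  62. ]
scene tip [661.5 -42.9  62. ]
scene tip [594.8  38.9  62. ]
scene tip [587.3 -35.8  62. ]
scene sl [462.8  85.5  40. ]
scene sl [463.2  23.   40. ]
scene sl [452.4 -47.3  40. ]
scene sl [ 463.1 -118.2   40. ]
```

```bash
python3 - <<'E'
from h import *
m=lambda p:(285+p[0]/3.3,170+p[1]/3.3)
for p in((57,382),(153,380),(260,402),(370,386)): print(np.round(onz('top',*m(p),40),1))
for p in((305,320),(376,320),(187,236),(305,155)): print('vial',np.round(onz('top',*p,60),1))
mv(464,-118.5,110,-50.5)
E
```

```text
[469.1  87.5  40. ]
[470.2  25.3  40. ]
[455.7 -44.2  40. ]
[ 465.8 -116.2   40. ]
vial [398.3  81.7  60. ]
vial [397.5 -66.9  60. ]
vial [574.1 328.8  60. ]
vial [747.7  81.5  60. ]
shift [-82.4 -64.7  87.1] dist 136.2 turn -33.8 yaw -84.3 tilt z [-0.03   0.011 -0.999] pos [ 410.5 -207.9  197.7] q [ 0.34  0.45  0.09  2.06 -0.06  0.67 -1.  ] F [-0.1 -0.  -0.3] w 70.2 t 14.0
```

send_rows:
  commands:
    - [60, -20, -16, 12, -8]
    - [60, -40, -32, 24, -16]
    - [60, -60, -48, 40, -24]
    - [60, -82, -65, 60, -33]
    - [60, -82, -65, 70, -34]

```text
clock: 14.5
eef_pos: [468.3, -113.7, 125.0]
tool_rot: [3.13, 0.03, -0.866]
force: [-0.4, -0.3, -0.8]
width: 59.8
```

send_rows:
  commands:
    - [55, 0, 0, 5, 0]
    - [55, 0, 0, 5, 0]
    - [55, 0, 0, 5, 0]

```text
clock: 14.8
eef_pos: [468.4, -114.2, 120.0]
tool_rot: [3.13, 0.029, -0.868]
force: [0.4, -0.8, 0.0]
width: 55.3
```

```bash
python3 - <<'E'
from h import *
mv(464.5,-118,26,-50.5)
for n in('scene','top'): im=snap(n,n+'10.png')
im=cv2.imread('pics/scene10.png');cv2.imwrite('pics/k1.png',cv2.resize(im[180:320,130:330],None,fx=4,fy=4,interpolation=2))
E
```

```text
shift [ 3.1  4.3 94. ] dist 94.2 turn 0.8 yaw -49.7 tilt z [-0.028  0.015 -1.   ] pos [ 468.4 -114.2  120. ] q [ 0.24  0.61 -0.08  2.06  0.07  0.51 -0.76] F [ 0.4 -0.8  0. ] w 55.3 t 14.8
```

View pics/k1.png

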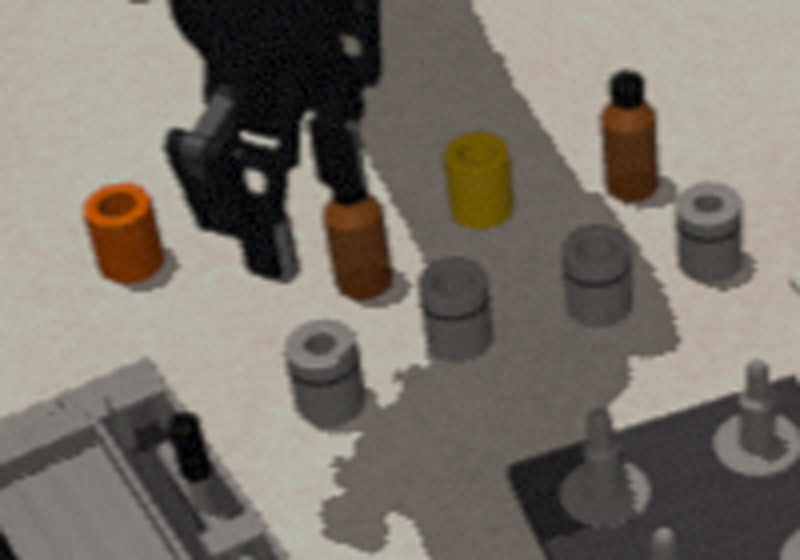

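send_rows:
  commands:
    - [55, 3, 4, 20, 1]
    - [55, 3, 4, 40, 1]
    - [55, 3, 4, 55, 1]
    - [55, 3, 4, 55, 1]

```text
clock: 15.3
eef_pos: [464.8, -118.9, 64.7]
tool_rot: [3.128, 0.03, -0.887]
force: [-0.8, 0.6, -0.2]
width: 54.9
```

```bash
python3 - <<'E'
from h import *
mv(464.5,-118,26,-50.5)
for n in('scene','top'): im=snap(n,n+'11.png')
im=cv2.imread('pics/scene11.png');a=cv2.resize(im[210:310,150:270],None,fx=5,fy=5,interpolation=2)
cv2.imwrite('pics/k2.png',a)
im=cv2.imread('pics/top11.png');cv2.imwrite('pics/k3.png',cv2.resize(im[240:330,350:450],None,fx=5,fy=5,interpolation=2))
E
```

```text
shift [ 0.2 -0.8 38.7] dist 38.7 turn -0.3 yaw -50.8 tilt z [-0.029  0.015 -0.999] pos [ 464.8 -118.9   64.7] q [ 0.24  0.71 -0.06  2.1   0.08  0.37 -0.77] F [-0.8  0.6 -0.2] w 54.9 t 15.3
```

View pics/k2.png

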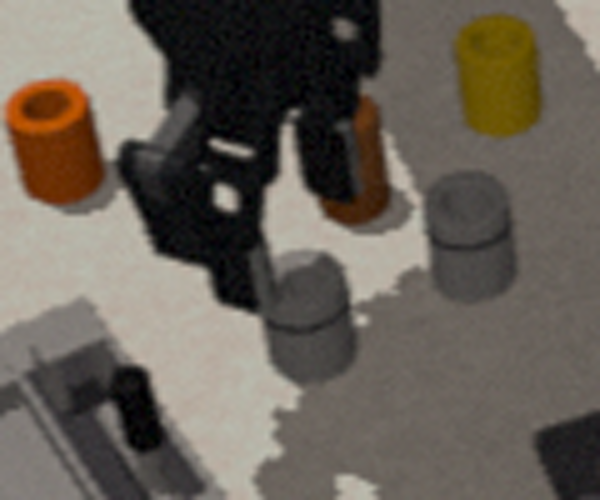

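View pics/k3.png

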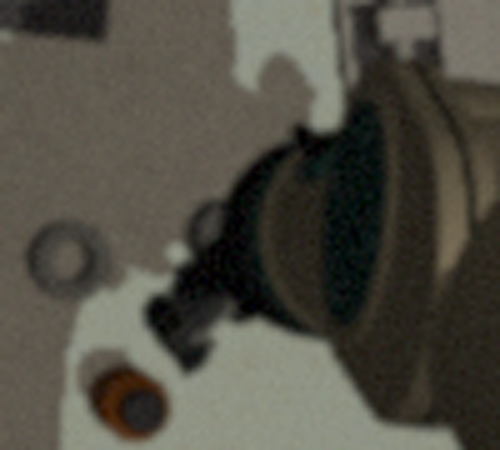

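```bash
python3 - <<'E'
from h import *
P=lambda w:np.round((np.array(proj('scene',w))-[150,210])*5)
for z in(40,51,58,64.7): print(z,P([464.8,-118.9,z]))
print('sl at est',P([464.5,-118,40]))
for s in(-1,1):
  for z in(51,60):
    w=np.array([464.8,-118.9,z])+s*27.5*np.array([.632,-.775,0])+11*np.array([.775,.632,0]); print(s,z,P(w))
for z in(60,75,90): print(onz('top',386,307,z))
for u,v in((392,284.4),): print('sleeve top',onz('top',u,v,40))
E
```

```text
40 [300. 272.]
51 [296. 251.]
58 [293. 237.]
64.7 [290. 224.]
sl at est [302. 271.]
-1 51 [358. 211.]
-1 60 [355. 193.]
1 51 [284. 308.]
1 60 [281. 290.]
[424.44145633 -88.24199048  60.        ]
[425.3998831 -85.7014357  75.       ]
[426.35830988 -83.16088092  90.        ]
sleeve top [ 471.33812687 -105.19098421   40.        ]
```

send_rows:
  commands:
    - [55, 0, -1, 15, 0]
    - [55, 0, -1, 28, 0]
    - [55, 0, -1, 38, 0]
    - [55, 0, -1, 38, 0]

```text
clock: 15.8
eef_pos: [465.0, -117.7, 27.1]
tool_rot: [3.129, 0.029, -0.887]
force: [-0.7, -0.4, 0.2]
width: 54.5
```

```bash
python3 - <<'E'
from h import *
mv(464.5,-118,26,-50.5)
for n in('scene',): im=snap(n,n+'12.png')
im=cv2.imread('pics/scene12.png');a=cv2.resize(im[210:310,150:270],None,fx=5,fy=5,interpolation=2)
cv2.imwrite('pics/k4.png',a)
E
```

```text
shift [-0.   0.6  1.2] dist 1.3 turn -0.3 yaw -50.8 tilt z [-0.029  0.014 -0.999] pos [ 465.  -117.7   27.1] q [ 0.23  0.78 -0.05  2.11  0.09  0.29 -0.78] F [-0.7 -0.4  0.2] w 54.5 t 15.8
```

View pics/k4.png

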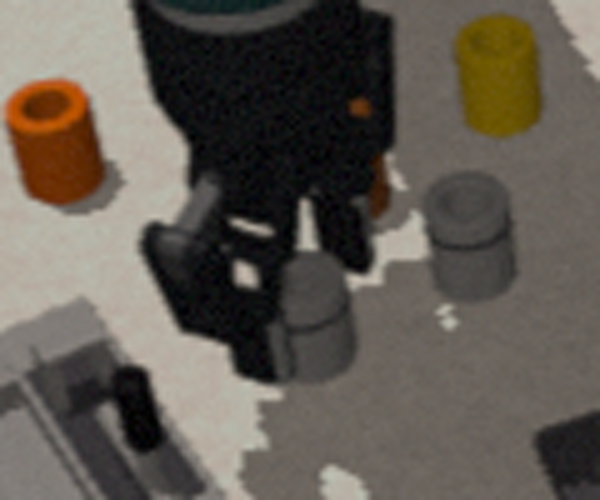

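send_rows:
  commands:
    - [40, 0, 0, 0, 0]
    - [28, 0, 0, 0, 0]
    - [28, 0, 0, 0, 0]
    - [28, 0, 0, 0, 0]
    - [28, 0, 0, 0, 0]

```text
clock: 16.35
eef_pos: [465.7, -117.9, 28.4]
tool_rot: [3.13, 0.028, -0.887]
force: [-1.8, 1.0, 6.1]
width: 32.5
```

send_rows:
  commands:
    - [28, 0, 0, -10, 0]
    - [28, 0, 0, -30, 0]
    - [28, 0, 0, -60, 0]
    - [28, 0, 0, -85, 0]
    - [28, 0, 0, -85, 0]

```text
clock: 16.85
eef_pos: [470.2, -119.6, 116.7]
tool_rot: [3.134, 0.023, -0.887]
force: [0.7, -0.7, -0.3]
width: 32.5
```

```bash
python3 - <<'E'
from h import *
mv(588.5,-35.7,115,-50.5)
for n in('scene',): im=snap(n,n+'13.png')
im=cv2.imread('pics/scene13.png');a=cv2.resize(im[170:290,130:270],None,fx=5,fy=5,interpolation=2)
cv2.imwrite('pics/k5.png',a)
E
```

```text
shift [   9.7 -144.7    0.4] dist 145.1 turn -0.3 yaw -50.8 tilt z [-0.02   0.013 -1.   ] pos [ 470.2 -119.6  116.7] q [ 0.25  0.61 -0.08  2.06  0.08  0.49 -0.77] F [ 0.7 -0.7 -0.3] w 32.5 t 16.9
```

View pics/k5.png

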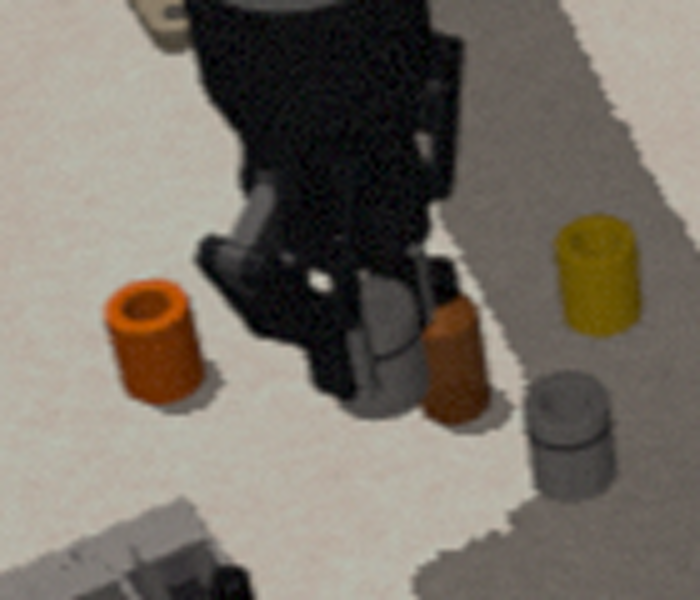

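```bash
python3 - <<'E'
from h import *
mv(663.2,-42.9,118,-50.5)
E
```

```text
shift [  63.2 -198.7   -6.2] dist 208.6 turn -0.3 yaw -50.8 tilt z [-0.023  0.013 -1.   ] pos [ 469.2 -119.4  115.2] q [ 0.25  0.61 -0.08  2.07  0.08  0.49 -0.77] F [-1.   0.5 -1.1] w 32.4 t 16.9
```

send_rows:
  commands:
    - [28, 13, -40, -4, 0]
    - [28, 26, -80, -6, 0]
    - [28, 38, -120, -6, 0]
    - [28, 51, -160, -6, 0]
    - [28, 63, -198, -6, 0]

```text
clock: 17.4
eef_pos: [663.2, -42.2, 116.5]
tool_rot: [3.131, 0.026, -0.886]
force: [1.2, -0.2, -0.6]
width: 32.3
```

send_rows:
  commands:
    - [28, 0, 0, 0, 0]
    - [28, 0, 0, 0, 0]
    - [28, 0, 0, 0, 0]

```text
clock: 17.7
eef_pos: [661.3, -43.1, 115.4]
tool_rot: [3.128, 0.027, -0.887]
force: [0.3, -1.2, -0.4]
width: 32.7
```

```bash
cat >> h.py <<'E'
def look(tag,P,su=(60,50),k=5):
    for n in('scene','top'):
        im=snap(n,n+tag+'.png'); u,v=map(int,proj(n,P)); u0=max(0,u-su[0]);v0=max(0,v-su[1])
        cv2.imwrite('pics/z%s_%s.png'%(tag,n),cv2.cvtColor(cv2.resize(im[v0:v0+2*su[1],u0:u0+2*su[0]],None,fx=k,fy=k,interpolation=2),cv2.COLOR_RGB2BGR)); print(n,u0,v0,k)
E
python3 - <<'E'
from h import *
mv(663.2,-42.9,118,-50.5); look('14',[663,-43,60])
E
```

```text
shift [ 1.  -1.5 -2.7] dist 3.3 turn -0.3 yaw -50.8 tilt z [-0.028  0.012 -1.   ] pos [661.3 -43.1 115.4] q [ 0.06  0.81 -0.06  1.56  0.04  0.81 -0.9 ] F [ 0.3 -1.2 -0.4] w 32.7 t 17.7
scene 235 262 5
top 303 144 5
```

View pics/z14_scene.png

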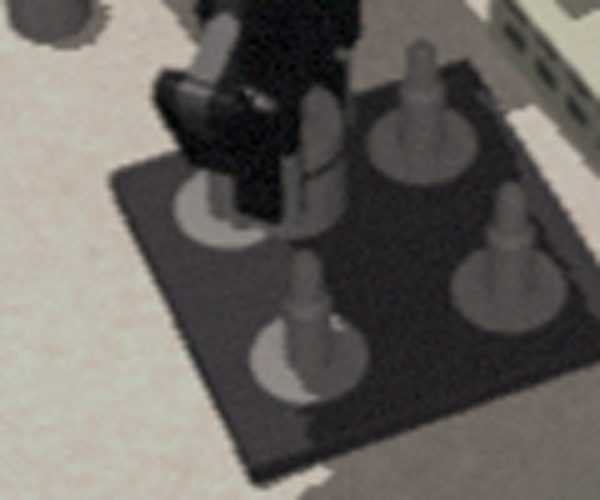

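View pics/z14_top.png

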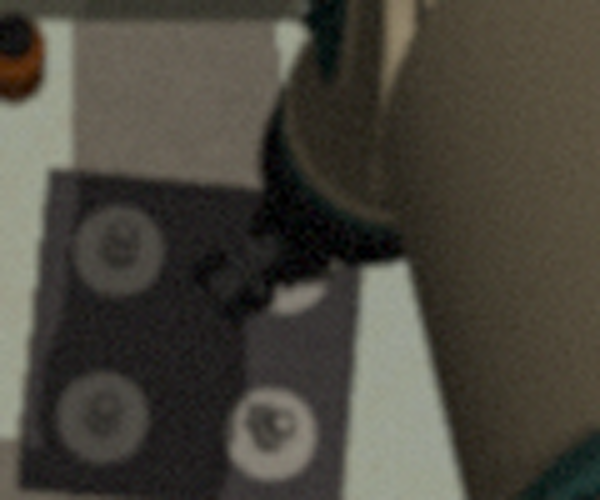

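```bash
python3 - <<'E'
from h import *
s=ctrl.read_state();R=Ro.from_euler('xyz',s['tool_rot']).as_matrix();p=s['eef_pos'];print(p)
P=lambda w:np.round((np.array(proj('scene',w))-[235,262])*5)
b=p+R[:,2]*28.4
print('bottom',b,P(b))
for a in range(0,360,45): print(a,P(b+17*np.array([np.cos(np.radians(a)),np.sin(np.radians(a)),0])),end=' ')
print('\ndiscs',[P([x,y,12]) for x,y in((663.2,-42.9),(670.4,31.7),(595.8,38.9),(588.6,-35.7))])
print('tips',[P([x,y,64]) for x,y in((663.2,-42.9),(670.4,31.7),(595.8,38.9),(588.6,-35.7))])
E
```

```text
[661.75281538 -43.37325011 116.16228009]
bottom [660.99696525 -43.01675395  87.77457851] [297. 193.]
0 [322. 228.] 45 [348. 204.] 90 [344. 174.] 135 [313. 156.] 180 [273. 160.] 225 [247. 183.] 270 [250. 213.] 315 [281. 232.] 
discs [array([308., 347.]), array([507., 278.]), array([419., 134.]), array([229., 197.])]
tips [array([303., 246.]), array([509., 177.]), array([419.,  34.]), array([221.,  96.])]
```

```bash
python3 - <<'E'
from h import *
mv(665,-42.3,95,-50.5)
E
```

```text
shift [ 1.8 -3.5 21.1] dist 21.4 turn -0.4 yaw -50.9 tilt z [-0.027  0.013 -1.   ] pos [661.8 -43.4 116.2] q [ 0.06  0.81 -0.06  1.56  0.04  0.81 -0.9 ] F [ 0.2 -0.1 -0.9] w 32.5 t 17.8
```

send_rows:
  commands:
    - [28, 2, -3, 6, 0]
    - [28, 2, -3, 13, 0]
    - [28, 2, -3, 19, 0]
    - [28, 2, -3, 19, 0]

```text
clock: 18.2
eef_pos: [663.7, -42.8, 95.7]
tool_rot: [3.127, 0.028, -0.888]
force: [-0.4, -0.9, -0.8]
width: 32.4
```

```bash
python3 - <<'E'
from h import *
mv(665,-42.3,90,-50.5); look('15',[663,-43,60],(40,35),8)
E
```

```text
shift [ 0.5 -1.4  5.6] dist 5.8 turn -0.4 yaw -50.9 tilt z [-0.029  0.013 -0.999] pos [663.7 -42.8  95.7] q [ 0.06  0.84 -0.06  1.56  0.05  0.78 -0.9 ] F [-0.4 -0.9 -0.8] w 32.4 t 18.2
scene 255 277 8
top 323 159 8
```

View pics/z15_scene.png

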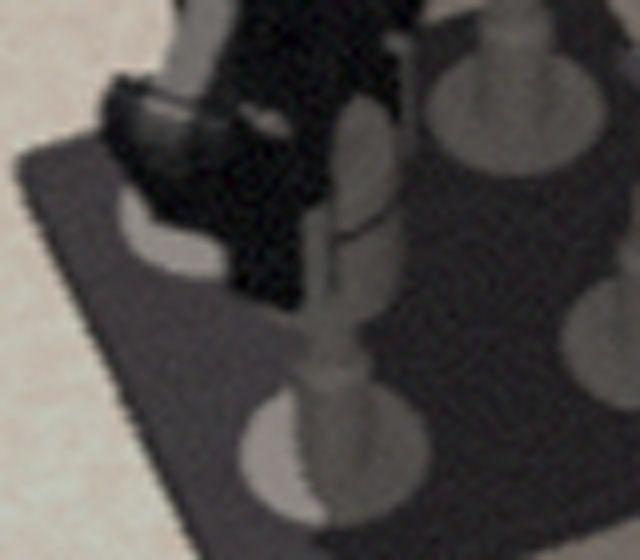

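send_rows:
  commands:
    - [28, 1.3, -1.5, 2, 0]
    - [28, 1.3, -1.5, 5, 0]
    - [28, 1.3, -1.5, 8, 0]
    - [28, 1.3, -1.5, 11, 0]

```text
clock: 18.7
eef_pos: [666.2, -42.6, 85.4]
tool_rot: [3.128, 0.027, -0.888]
force: [0.1, -0.4, -1.3]
width: 32.6
```

```bash
python3 - <<'E'
from h import *
mv(665,-42.3,90,-50.5); look('16',[663,-43,60],(40,35),8)
E
```

```text
shift [-1.2  0.8 -4.5] dist 4.8 turn -0.4 yaw -50.9 tilt z [-0.027  0.013 -1.   ] pos [666.2 -42.6  85.4] q [ 0.06  0.85 -0.06  1.56  0.05  0.76 -0.9 ] F [ 0.1 -0.4 -1.3] w 32.6 t 18.7
scene 255 277 8
top 323 159 8
```

View pics/z16_scene.png

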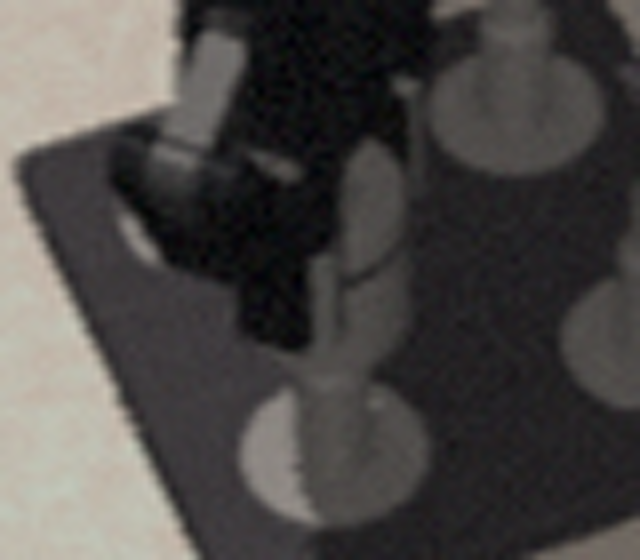

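send_rows:
  commands:
    - [28, 0, 0, 4, 0]
    - [28, 0, 0, 8, 0]
    - [28, 0, 0, 12, 0]
    - [28, 0, 0, 15, 0]

```text
clock: 19.2
eef_pos: [665.7, -42.4, 70.6]
tool_rot: [3.128, 0.028, -0.888]
force: [-4.0, 0.6, 19.6]
width: 32.2
```

```bash
python3 - <<'E'
from h import *
mv(665,-42.3,90,-50.5); look('17',[663,-43,60],(40,35),8)
E
```

```text
shift [ -1.    0.7 -19.4] dist 19.5 turn -0.4 yaw -50.9 tilt z [-0.028  0.013 -1.   ] pos [665.7 -42.4  70.6] q [ 0.06  0.87 -0.06  1.56  0.05  0.74 -0.9 ] F [-4.   0.6 19.6] w 32.2 t 19.2
scene 255 277 8
top 323 159 8
```

View pics/z17_scene.png

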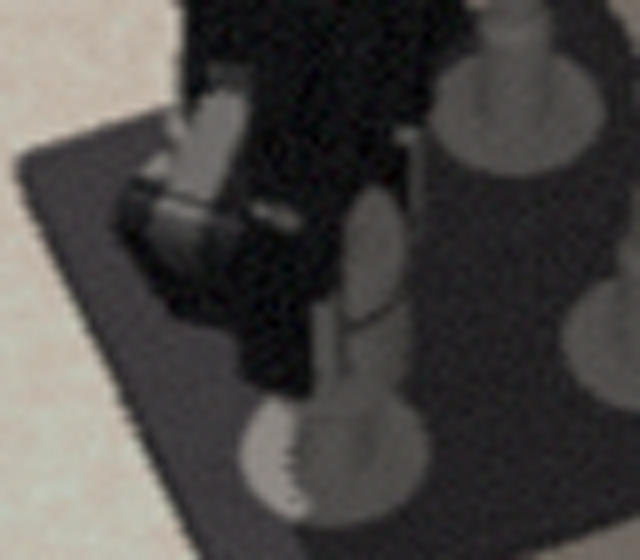

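send_rows:
  commands:
    - [45, 0, 0, -1, 0]
    - [50, 0, 0, -1, 0]
    - [52, 0, 0, -1, 0]
    - [52, 0, 0, -10, 0]
    - [52, 0, 0, -35, 0]

```text
clock: 19.8
eef_pos: [664.6, -42.7, 104.2]
tool_rot: [3.124, 0.031, -0.888]
force: [-0.3, -0.2, -0.5]
width: 51.9
```

send_rows:
  commands:
    - [52, -10, 30, -30, 0]
    - [52, -20, 70, -35, 0]
    - [52, -30, 110, -35, 0]
    - [52, -45, 150, -35, 0]
    - [52, -45, 150, -35, 0]

```text
clock: 20.3
eef_pos: [514.2, -106.0, 143.6]
tool_rot: [3.117, 0.035, -0.893]
force: [-0.1, -0.5, -0.1]
width: 52.0
```

```bash
python3 - <<'E'
from h import *
mv(453.5,-46.5,100,-50.5); look('18',[620,-43,40],(80,75),4)
E
```

```text
shift [-82.8   8.8  46.7] dist 95.5 turn -0.7 yaw -51.2 tilt z [-0.041  0.012 -0.999] pos [ 514.2 -106.   143.6] q [ 0.2   0.61 -0.07  1.92  0.06  0.65 -0.8 ] F [-0.1 -0.5 -0.1] w 52.0 t 20.3
scene 204 228 4
top 282 140 4
```

View pics/z18_scene.png

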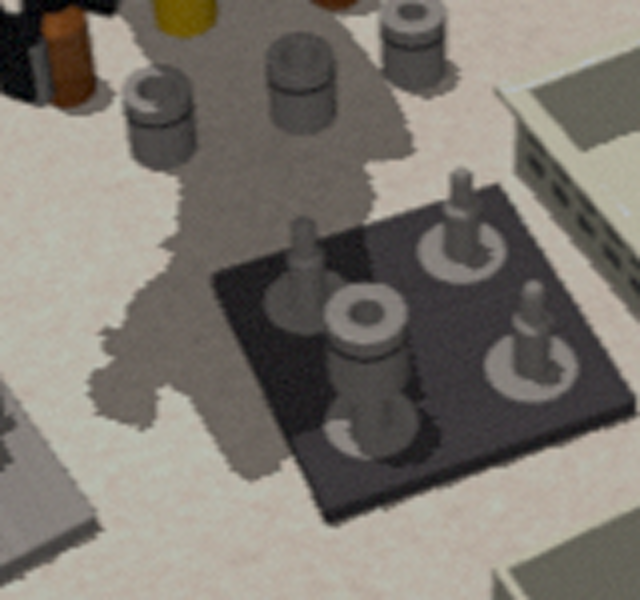

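View pics/z18_top.png

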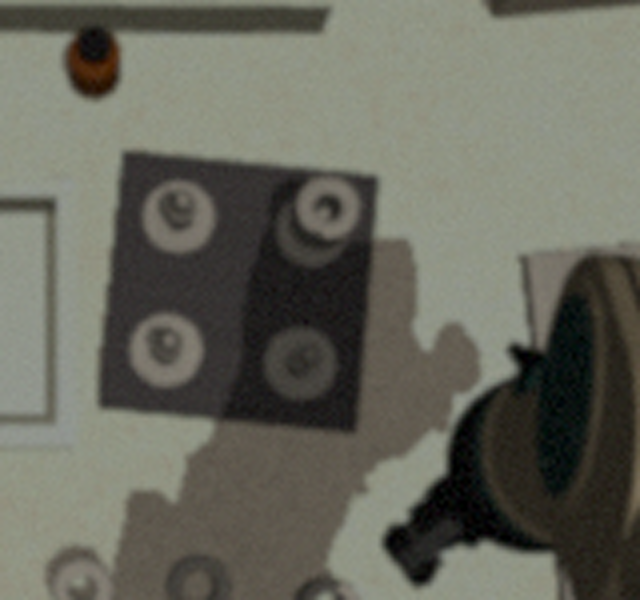

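send_rows:
  commands:
    - [52, -20, 2, -50, 0]
    - [52, -40, 4, -100, 0]

```text
clock: 20.6
eef_pos: [498.5, -77.6, 237.2]
tool_rot: [3.124, 0.032, -0.889]
force: [0.7, 0.7, 0.9]
width: 52.0
```

send_rows:
  commands:
    - [52, -20, 2, 0, 0]
    - [52, -40, 4, 0, 0]
    - [52, -40, 4, 0, 0]

```text
clock: 20.9
eef_pos: [470.2, -46.3, 239.5]
tool_rot: [3.125, 0.033, -0.884]
force: [-0.4, 0.4, -0.4]
width: 52.1
```

```bash
python3 - <<'E'
from h import *
mv(453.3,-47,70,-50.5)
mv(453.3,-47,27,-50.5)
E
```

```text
shift [ -4.6  10.8 169.9] dist 170.3 turn -0.2 yaw -50.7 tilt z [-0.033  0.015 -0.999] pos [470.2 -46.3 239.5] q [ 0.12  0.4  -0.09  1.97  0.03  0.8  -0.88] F [-0.4  0.4 -0.4] w 52.1 t 20.9
shift [ -3.2  10.1 212.9] dist 213.1 turn -0.2 yaw -50.7 tilt z [-0.033  0.015 -0.999] pos [470.2 -46.3 239.5] q [ 0.12  0.4  -0.09  1.97  0.03  0.8  -0.88] F [-0.4  0.4 -0.4] w 52.1 t 20.9
```

send_rows:
  commands:
    - [55, -4.5, 11, 45, 0]
    - [55, -4.5, 11, 90, 0]
    - [55, -4.5, 11, 130, 0]
    - [55, -4.5, 11, 160, 0]
    - [55, -4.5, 11, 165, 0]

```text
clock: 21.4
eef_pos: [452.8, -47.1, 71.9]
tool_rot: [3.122, 0.036, -0.884]
force: [-0.5, -0.2, 0.7]
width: 54.7
```

```bash
python3 - <<'E'
from h import *
mv(453.3,-47,27,-50.5); look('19',[453,-47,40],(50,45),6)
P=lambda w:np.round((np.array(proj('scene',w))-[196,208])*6)
E
```

```text
shift [ 1.9 -1.3 44.9] dist 44.9 turn -0.1 yaw -50.6 tilt z [-0.038  0.015 -0.999] pos [452.8 -47.1  71.9] q [ 0.09  0.68 -0.06  2.15  0.07  0.35 -0.91] F [-0.5 -0.2  0.7] w 54.7 t 21.4
scene 193 202 6
top 315 248 6
```

View pics/z19_scene.png

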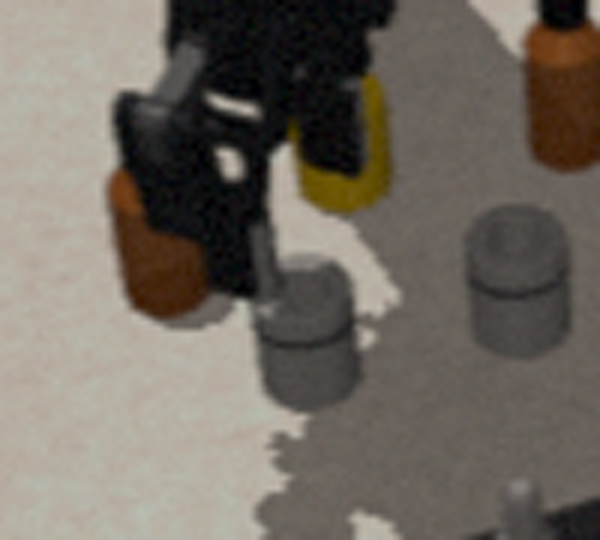

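View pics/z19_top.png

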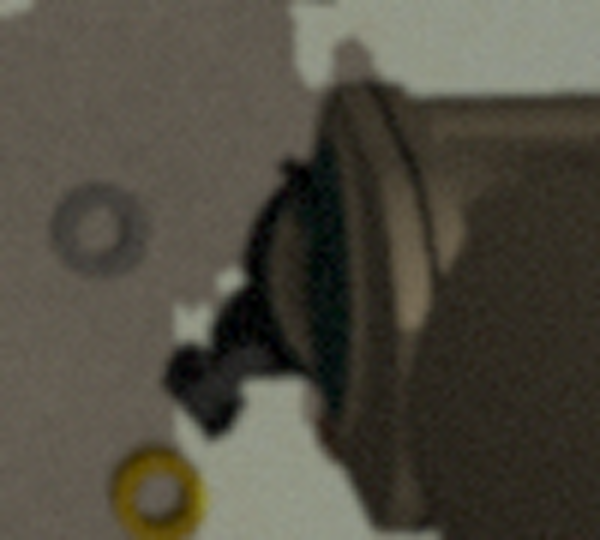

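```bash
python3 - <<'E'
from h import *
for w in((305,275),(305,283)):
    print(onz('scene',193+w[0]/6-.4-.6,202+w[1]/6-.4-2,40))
print(onz('top',315+100/6-.4+.6,248+230/6-.4,40),'sl2 top; scene:',onz('scene',193+517/6-1,202+235/6-2.4,40))
E
```

```text
[446.84709697 -44.75413464  40.        ]
[450.34525421 -46.28776193  40.        ]
[468.47903211  24.19356373  40.        ] sl2 top; scene: [463.20739294  22.84542491  40.        ]
```

send_rows:
  commands:
    - [55, 1, -0.5, 15, 0]
    - [55, 1, -0.5, 28, 0]
    - [55, 1, -0.5, 38, 0]
    - [40, 1, -0.5, 38, 0]
    - [28, 1, -0.5, 38, 0]

```text
clock: 22.0
eef_pos: [454.7, -47.3, 37.3]
tool_rot: [3.126, 0.032, -0.884]
force: [-0.3, -0.5, 0.5]
width: 32.0
```

send_rows:
  commands:
    - [28, 0, 0, 0, 0]
    - [28, 0, 0, 0, 0]
    - [28, 0, 0, 0, 0]
    - [28, 0, 0, 0, 0]

```text
clock: 22.4
eef_pos: [454.7, -47.3, 37.5]
tool_rot: [3.126, 0.032, -0.884]
force: [-1.0, 0.9, -1.2]
width: 32.1
```

```bash
python3 - <<'E'
from h import *
mv(588.6+1,-35.7,127,-50.5)
E
```

```text
shift [  73.7 -110.1  -93.7] dist 162.3 turn -0.1 yaw -50.6 tilt z [-0.032  0.015 -0.999] pos [454.7 -47.3  37.5] q [ 0.09  0.75 -0.05  2.16  0.08  0.26 -0.92] F [-1.   0.9 -1.2] w 32.1 t 22.4
```

send_rows:
  commands:
    - [28, 0, 0, -20, 0]
    - [28, 0, 0, -55, 0]
    - [28, 15, -25, -92, 0]
    - [28, 38, -60, -98, 0]
    - [28, 60, -92, -98, 0]

```text
clock: 22.9
eef_pos: [569.8, -36.6, 134.6]
tool_rot: [3.129, 0.029, -0.884]
force: [-0.3, -0.7, -0.8]
width: 32.1
```

```bash
python3 - <<'E'
from h import *
mv(590.7,-35.6,110,-50.5)
E
```

```text
shift [ 13.2 -17.1  24. ] dist 32.3 turn -0.1 yaw -50.6 tilt z [-0.028  0.015 -1.   ] pos [569.8 -36.6 134.6] q [ 0.07  0.67 -0.08  1.82  0.06  0.68 -0.92] F [-0.3 -0.7 -0.8] w 32.1 t 22.9
```

Tip is at 64, so clearance needs TCP above about 102. I'll move over pin 4 and check it.

send_rows:
  commands:
    - [28, 7, -9, 5, 0]
    - [28, 13, -17, 15, 0]
    - [28, 13, -17, 26, 0]
    - [28, 13, -17, 26, 0]

```text
clock: 23.3
eef_pos: [587.3, -35.5, 105.4]
tool_rot: [3.124, 0.033, -0.884]
force: [-1.1, -0.0, -1.1]
width: 32.2
```

```bash
python3 - <<'E'
from h import *
mv(590.7,-35.6,100,-50.5); look('20',[588,-36,60],(45,40),7)
s=ctrl.read_state();R=Ro.from_euler('xyz',s['tool_rot']).as_matrix();p=s['eef_pos']
u0,v0=[int(a)-b for a,b in zip(proj('scene',[588,-36,60]),(45,40))]
P=lambda w:np.round((np.array(proj('scene',w))+[.6,2]-[u0,v0]+.4)*7)
b=p+R[:,2]*37.5-.0*R[:,1]; e=np.array([.775,.632,0])
print('bottom',b,P(b),'right edge',P(b+17*np.array([.49,.87,0])),'low',P(b+17*np.array([.87,-.49,0])),'pin foot',P([588.6,-35.7,12]),'tip',P([588.6,-35.7,64]))
E
```

```text
shift [ 2.4 -2.7  5.3] dist 6.4 turn -0.1 yaw -50.6 tilt z [-0.034  0.015 -0.999] pos [587.3 -35.5 105.4] q [ 0.07  0.74 -0.08  1.78  0.06  0.66 -0.92] F [-1.1 -0.  -1.1] w 32.2 t 23.3
scene 234 242 7
top 315 189 7
bottom [587.34045031 -35.08260623  69.59277688] [323. 272.] right edge [392. 271.] low [319. 322.] pin foot [334. 432.] tip [324. 291.]
```

View pics/z20_scene.png

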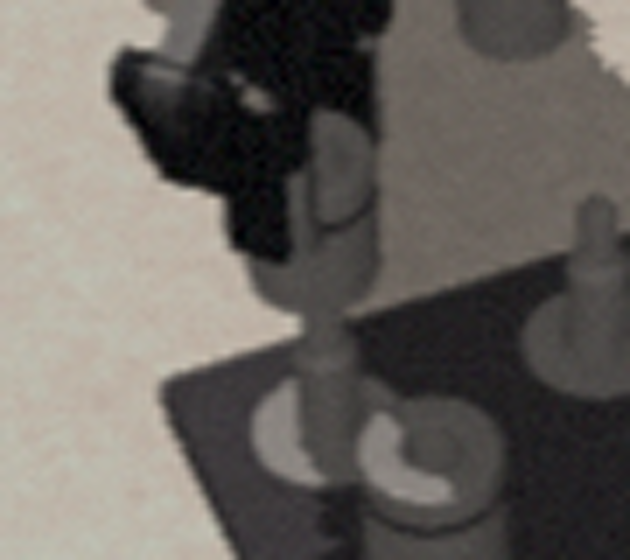

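send_rows:
  commands:
    - [28, 2, -3.5, 0, 0]
    - [28, 2, -3.5, 4, 0]
    - [28, 2, -3.5, 8, 0]
    - [28, 2, -3.5, 12, 0]
    - [28, 2, -3.5, 16, 0]

```text
clock: 23.9
eef_pos: [591.8, -34.8, 90.6]
tool_rot: [3.127, 0.031, -0.884]
force: [0.7, -0.2, -0.5]
width: 32.6
```

```bash
python3 - <<'E'
from h import *
mv(590.7,-35.6,100,-50.5); look('21',[588,-36,60],(45,40),7)
E
```

```text
shift [-0.4  1.5 -9.4] dist 9.5 turn -0.2 yaw -50.7 tilt z [-0.031  0.015 -0.999] pos [591.8 -34.8  90.6] q [ 0.06  0.76 -0.07  1.77  0.06  0.64 -0.92] F [ 0.7 -0.2 -0.5] w 32.6 t 23.9
scene 234 242 7
top 315 189 7
```

View pics/z21_scene.png

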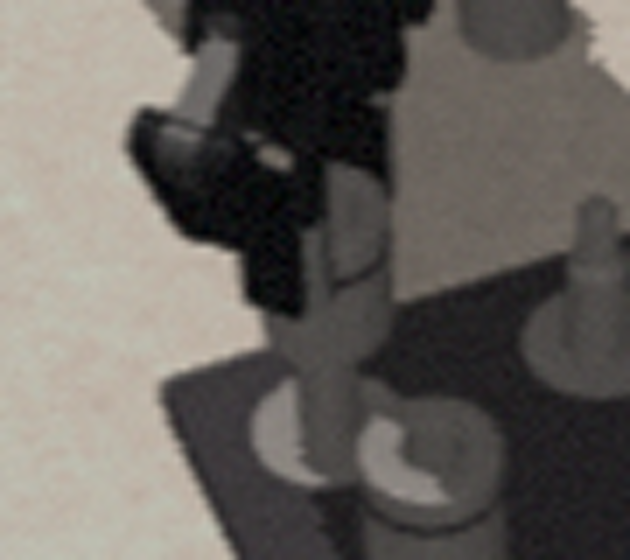

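send_rows:
  commands:
    - [28, 0, 0.5, 5, 0]
    - [28, 0, 0.5, 10, 0]
    - [28, 0, 0.5, 15, 0]
    - [28, 0, 0.5, 20, 0]

```text
clock: 24.4
eef_pos: [590.3, -34.7, 69.7]
tool_rot: [3.126, 0.032, -0.884]
force: [-0.5, -0.9, -0.5]
width: 32.0
```

send_rows:
  commands:
    - [28, 0, 0, 6, 0]
    - [28, 0, 0, 12, 0]
    - [28, 0, 0, 18, 0]
    - [28, 0, 0, 21, 0]
    - [28, 0, 0, 22, 0]

```text
clock: 24.9
eef_pos: [589.6, -34.6, 49.2]
tool_rot: [3.125, 0.032, -0.884]
force: [-4.8, 0.4, 20.4]
width: 32.0
```

send_rows:
  commands:
    - [45, 0, 0, -1, 0]
    - [50, 0, 0, -1, 0]
    - [50, 0, 0, -1, 0]
    - [50, 0, 0, -20, 0]
    - [50, 0, 0, -60, 0]

```text
clock: 25.4
eef_pos: [588.9, -35.2, 106.7]
tool_rot: [3.12, 0.037, -0.884]
force: [0.2, -0.2, 0.2]
width: 49.9
```

```bash
python3 - <<'E'
from h import *
mv(467.5,23.5,150,-50.5)
E
```

```text
shift [-123.9   57.5  -37.5] dist 141.6 turn -0.2 yaw -50.7 tilt z [-0.04   0.015 -0.999] pos [588.9 -35.2 106.7] q [ 0.07  0.74 -0.08  1.77  0.06  0.68 -0.92] F [ 0.2 -0.2  0.2] w 49.9 t 25.4
```

send_rows:
  commands:
    - [50, 0, 0, -50, 0]

```text
clock: 25.5
eef_pos: [589.5, -35.8, 156.1]
tool_rot: [3.117, 0.04, -0.884]
force: [1.5, -0.5, 0.4]
width: 49.9
```

send_rows:
  commands:
    - [50, 0, 0, -50, 0]

```text
clock: 25.6
eef_pos: [590.9, -36.5, 206.9]
tool_rot: [3.115, 0.041, -0.884]
force: [0.5, 0.2, -1.0]
width: 49.8
```

send_rows:
  commands:
    - [50, 0, 0, -50, 0]

```text
clock: 25.7
eef_pos: [592.7, -37.2, 257.5]
tool_rot: [3.114, 0.042, -0.884]
force: [0.0, -0.4, -0.2]
width: 49.6
```

send_rows:
  commands:
    - [50, 0, 0, -50, 0]

```text
clock: 25.8
eef_pos: [594.7, -37.9, 307.8]
tool_rot: [3.114, 0.042, -0.884]
force: [1.1, -1.4, -1.1]
width: 50.2
```

send_rows:
  commands:
    - [50, 0, 0, 0, 0]
    - [50, 0, 0, 0, 0]

```text
clock: 26.0
eef_pos: [595.2, -37.9, 309.1]
tool_rot: [3.116, 0.04, -0.884]
force: [-0.6, 0.4, -0.2]
width: 50.0
```

```bash
python3 - <<'E'
from h import *
mv(467.5,23.5,150,-50.5)
E
```

```text
shift [-122.    55.6  165.6] dist 213.1 turn -0.1 yaw -50.6 tilt z [-0.045  0.015 -0.999] pos [595.2 -37.9 309.1] q [ 0.08  0.51 -0.09  1.55  0.03  1.13 -0.9 ] F [-0.6  0.4 -0.2] w 50.0 t 26.0
```

send_rows:
  commands:
    - [50, -30, 14, 38, 0]

```text
clock: 26.1
eef_pos: [569.0, -25.1, 274.4]
tool_rot: [3.124, 0.032, -0.887]
force: [0.4, -0.3, -1.9]
width: 49.9
```

send_rows:
  commands:
    - [50, -30, 14, 40, 0]
    - [50, -55, 26, 73, 0]
    - [50, -75, 35, 98, 0]
    - [50, -85, 39, 112, 0]
    - [50, -90, 41, 118, 0]

```text
clock: 26.6
eef_pos: [472.8, 20.8, 157.4]
tool_rot: [3.119, 0.036, -0.886]
force: [0.9, -0.0, -0.2]
width: 50.3
```

```bash
python3 - <<'E'
from h import *
mv(467,23.5,75,-50.5)
E
```

```text
shift [-2.7  0.9 82.6] dist 82.6 turn -0.3 yaw -50.8 tilt z [-0.041  0.014 -0.999] pos [472.8  20.8 157.4] q [-0.03  0.53 -0.09  2.05  0.05  0.6  -1.03] F [ 0.9 -0.  -0.2] w 50.3 t 26.6
```

send_rows:
  commands:
    - [52, 0, 0, 45, 0]

```text
clock: 26.7
eef_pos: [474.1, 21.9, 114.2]
tool_rot: [3.126, 0.031, -0.885]
force: [1.7, 0.3, 0.3]
width: 51.9
```

send_rows:
  commands:
    - [52, -3, 1, 25, 0]
    - [52, -3, 1, 35, 0]
    - [52, -3, 1, 40, 0]
    - [52, -3, 1, 40, 0]
    - [52, -3, 1, 40, 0]

```text
clock: 27.2
eef_pos: [471.1, 24.1, 75.1]
tool_rot: [3.127, 0.03, -0.886]
force: [0.1, 0.1, -0.1]
width: 51.9
```

```bash
python3 - <<'E'
from h import *
mv(467,23.5,36,-50.5); look('22',[467,23,40],(45,40),7)
u0,v0=[int(a)-b for a,b in zip(proj('scene',[467,23,40]),(45,40))]
P=lambda w:np.round((np.array(proj('scene',w))+[.6,2]-[u0,v0]+.4)*7)
print('sl est top',P([467,23,40]),'bottom',P([467,23,0]),P([467+7.2,23+15.3,0]),P([467-7.2,23-15.3,0]))
E
```

```text
shift [-1.   3.  39.2] dist 39.4 turn -0.2 yaw -50.7 tilt z [-0.03   0.014 -0.999] pos [471.1  24.1  75.1] q [-0.05  0.68 -0.07  2.12  0.07  0.38 -1.06] F [ 0.1  0.1 -0.1] w 51.9 t 27.2
scene 234 199 7
top 287 246 7
sl est top [323. 303.] bottom [330. 408.] [389. 405.] [270. 411.]
```

View pics/z22_scene.png

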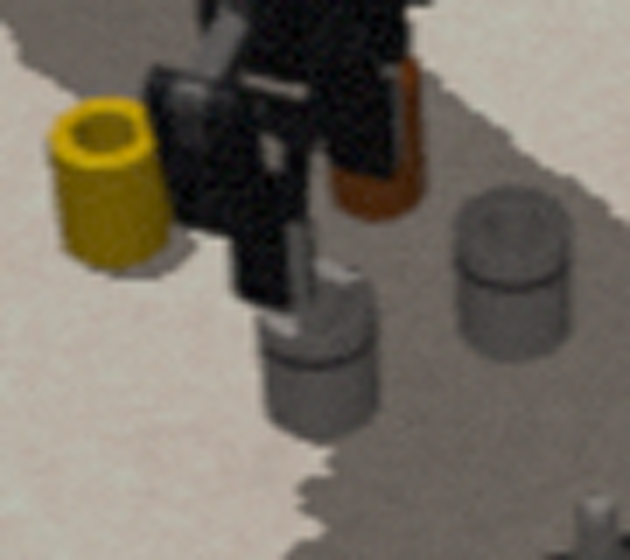

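```bash
python3 - <<'E'
from h import *
mv(464,23.2,36,-50.5)
E
```

```text
shift [-2.6  5.5 39.5] dist 39.9 turn -0.2 yaw -50.7 tilt z [-0.03   0.014 -0.999] pos [471.1  24.1  75.3] q [-0.05  0.68 -0.07  2.12  0.07  0.38 -1.06] F [ 1.2 -0.2 -0.4] w 51.8 t 27.3
```

send_rows:
  commands:
    - [52, -2.5, 5.5, 8, 0]
    - [52, -2.5, 5.5, 22, 0]
    - [52, -2.5, 5.5, 37, 0]
    - [40, -2.5, 5.5, 38, 0]
    - [28, -2.5, 5.5, 38, 0]

```text
clock: 27.8
eef_pos: [464.4, 23.0, 38.1]
tool_rot: [3.128, 0.03, -0.886]
force: [-0.8, -0.2, -0.4]
width: 31.0
```

send_rows:
  commands:
    - [28, 0, 0, 0, 0]
    - [28, 0, 0, 0, 0]
    - [28, 0, 0, 0, 0]
    - [28, 0, 0, 0, 0]

```text
clock: 28.2
eef_pos: [464.5, 23.0, 38.4]
tool_rot: [3.128, 0.03, -0.886]
force: [-0.0, -0.3, -0.7]
width: 31.2
```

```bash
python3 - <<'E'
from h import *
mv(595.8+1.2,38.9,130,-50.5)
E
```

```text
shift [  68.7 -111.4  -95.2] dist 161.9 turn -0.3 yaw -50.8 tilt z [-0.029  0.014 -0.999] pos [464.5  23.   38.4] q [-0.06  0.75 -0.06  2.15  0.08  0.27 -1.07] F [-0.  -0.3 -0.7] w 31.2 t 28.2
```

send_rows:
  commands:
    - [28, 0, 0, -15, 0]
    - [28, 0, 0, -45, 0]
    - [28, 14, -25, -80, 0]
    - [28, 38, -62, -100, 0]
    - [28, 60, -98, -100, 0]

```text
clock: 28.7
eef_pos: [584.8, 37.1, 139.1]
tool_rot: [3.134, 0.026, -0.886]
force: [1.5, -0.4, -1.3]
width: 31.4
```

```bash
python3 - <<'E'
from h import *
mv(598,39.5,112,-50.5)
E
```

```text
shift [  7.2 -11.9  26.9] dist 30.2 turn -0.3 yaw -50.8 tilt z [-0.022  0.015 -1.   ] pos [584.8  37.1 139.1] q [-0.05  0.68 -0.09  1.78  0.06  0.71 -1.05] F [ 1.5 -0.4 -1.3] w 31.4 t 28.7
```

send_rows:
  commands:
    - [28, 4, -6, 10, 0]
    - [28, 7, -12, 20, 0]
    - [28, 7, -12, 30, 0]
    - [28, 7, -12, 30, 0]
    - [28, 7, -12, 30, 0]

```text
clock: 29.2
eef_pos: [596.1, 39.5, 108.0]
tool_rot: [3.131, 0.027, -0.886]
force: [-0.2, 0.2, -0.6]
width: 31.4
```

```bash
cat >> h.py <<'E'
def pinlook(tag,pin,hold):
    look(tag,[pin[0],pin[1],60],(45,40),7)
    s=ctrl.read_state();R=Ro.from_euler('xyz',s['tool_rot']).as_matrix();p=s['eef_pos']
    u0,v0=[int(a)-b for a,b in zip(proj('scene',[pin[0],pin[1],60]),(45,40))]
    P=lambda w:np.round((np.array(proj('scene',w))+[.6,2]-[u0,v0]+.4)*7)
    b=p+R[:,2]*hold
    print('bottom',np.round(b,1),P(b),'left',P(b-17*np.array([.49,.87,0])),'right',P(b+17*np.array([.49,.87,0])),'low',P(b+17*np.array([.87,-.49,0])),'foot',P([*pin,12]),'tip',P([*pin,64]),'pin@b',P([*pin,b[2]]))
E
python3 - <<'E'
from h import *
mv(598,39.5,112,-50.5); pinlook('23',(595.8,38.9),38.4)
E
```

```text
shift [ 1.1 -1.4 -4. ] dist 4.4 turn -0.3 yaw -50.8 tilt z [-0.025  0.014 -1.   ] pos [596.1  39.5 108. ] q [-0.05  0.74 -0.08  1.76  0.06  0.67 -1.05] F [-0.2  0.2 -0.6] w 31.4 t 29.2
scene 273 230 7
top 280 185 7
bottom [596.4  40.2  70.6] [333. 269.] left [266. 270.] right [400. 269.] low [333. 317.] foot [328. 429.] tip [327. 288.] pin@b [327. 270.]
```

View pics/z23_scene.png

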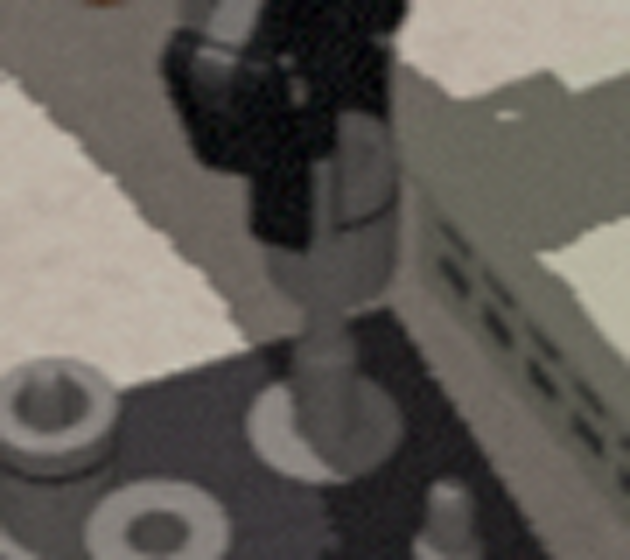

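send_rows:
  commands:
    - [28, 2, 1, 2, 0]
    - [28, 2, 1, 6, 0]
    - [28, 2, 1, 11, 0]
    - [28, 2, 1, 17, 0]
    - [28, 2, 1, 20, 0]

```text
clock: 29.8
eef_pos: [596.8, 37.8, 88.1]
tool_rot: [3.132, 0.027, -0.886]
force: [0.6, 0.3, -1.1]
width: 31.2
```

```bash
python3 - <<'E'
from h import *
mv(598,39.5,112,-50.5); pinlook('24',(595.8,38.9),38.4)
E
```

```text
shift [ -1.2  -1.8 -23.9] dist 24.0 turn -0.3 yaw -50.8 tilt z [-0.024  0.015 -1.   ] pos [596.8  37.8  88.1] q [-0.05  0.77 -0.08  1.77  0.07  0.63 -1.05] F [ 0.6  0.3 -1.1] w 31.2 t 29.8
scene 273 230 7
top 280 185 7
bottom [595.8  38.3  49.8] [326. 329.] left [259. 329.] right [392. 328.] low [326. 376.] foot [328. 429.] tip [327. 288.] pin@b [328. 328.]
```

View pics/z24_scene.png

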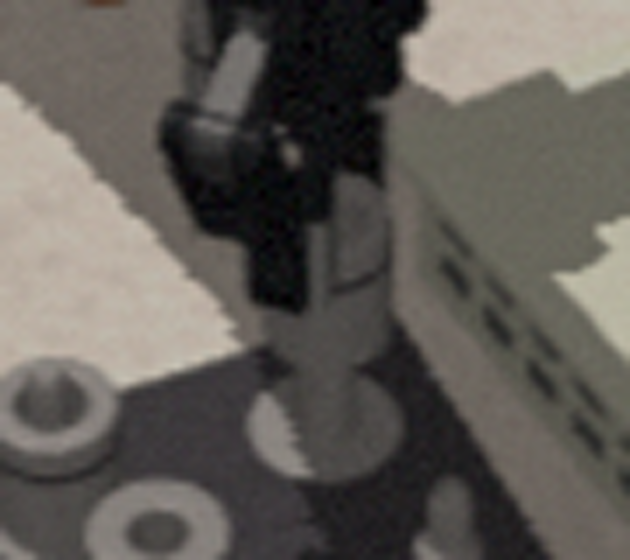

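Well aligned and over the tip. I'll lower it.

send_rows:
  commands:
    - [28, 0, 0, 5, 0]
    - [28, 0, 0, 9, 0]
    - [28, 0, 0, 13, 0]
    - [28, 0, 0, 17, 0]

```text
clock: 30.3
eef_pos: [596.3, 38.0, 70.8]
tool_rot: [3.132, 0.027, -0.886]
force: [0.5, -1.1, -1.3]
width: 31.3
```

send_rows:
  commands:
    - [28, 0, 0, 6, 0]
    - [28, 0, 0, 12, 0]
    - [28, 0, 0, 17, 0]
    - [28, 0, 0, 21, 0]
    - [28, 0, 0, 22, 0]

```text
clock: 30.8
eef_pos: [595.8, 38.5, 49.9]
tool_rot: [3.132, 0.027, -0.886]
force: [-3.6, -0.9, 17.5]
width: 31.6
```

send_rows:
  commands:
    - [45, 0, 0, -1, 0]
    - [50, 0, 0, -1, 0]
    - [50, 0, 0, -1, 0]
    - [50, 0, 0, -20, 0]
    - [50, 0, 0, -60, 0]

```text
clock: 31.3
eef_pos: [594.6, 37.4, 107.4]
tool_rot: [3.126, 0.031, -0.886]
force: [-0.1, -0.1, 0.5]
width: 50.2
```

```bash
python3 - <<'E'
from h import *
mv(466,87,150,-50.5)
E
```

```text
shift [-121.    68.9  -37.8] dist 144.2 turn -0.3 yaw -50.8 tilt z [-0.032  0.014 -0.999] pos [594.6  37.4 107.4] q [-0.05  0.74 -0.08  1.76  0.06  0.68 -1.05] F [-0.1 -0.1  0.5] w 50.2 t 31.3
```

send_rows:
  commands:
    - [52, -10, 5, -25, 0]
    - [52, -35, 18, -45, 0]
    - [52, -70, 38, -45, 0]
    - [52, -100, 58, -45, 0]
    - [52, -119, 67, -40, 0]

```text
clock: 31.8
eef_pos: [465.9, 87.1, 152.7]
tool_rot: [3.125, 0.032, -0.885]
force: [0.4, 0.3, -0.4]
width: 52.0
```

send_rows:
  commands:
    - [52, 0, 0, 45, 0]

```text
clock: 31.9
eef_pos: [465.6, 89.9, 110.9]
tool_rot: [3.133, 0.029, -0.883]
force: [1.7, 0.9, -0.7]
width: 51.6
```

```bash
python3 - <<'E'
from h import *
mv(463,85.5,75,-50.5); look('25',[510,40,40],(100,75),4)
E
```

```text
shift [ 2.8  4.5 35.9] dist 36.3 turn -0.1 yaw -50.6 tilt z [-0.025  0.017 -1.   ] pos [465.6  89.9 110.9] q [-0.18  0.61 -0.08  2.1   0.06  0.45 -1.18] F [ 1.7  0.9 -0.7] w 51.6 t 31.9
scene 197 174 4
top 224 191 4
```

View pics/z25_scene.png

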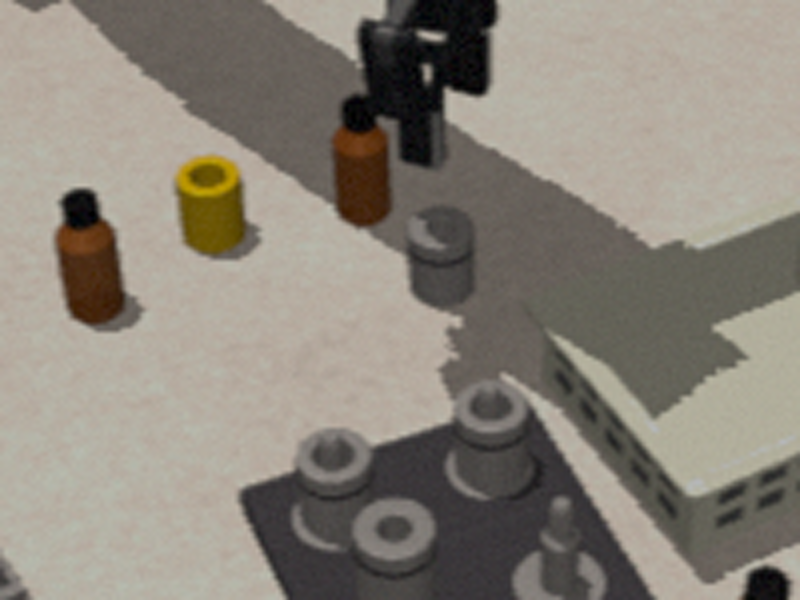

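```bash
python3 - <<'E'
from h import *
print(onz('scene',306,229.1,40))
mv(463.5,86,37.5,-50.5)
E
```

```text
[464.67102702  83.72841385  40.        ]
shift [ 5.5 -3.  66.7] dist 67.0 turn -0.2 yaw -50.7 tilt z [-0.042  0.012 -0.999] pos [460.5  87.5 104.4] q [-0.18  0.62 -0.08  2.1   0.06  0.46 -1.18] F [-0.7 -0.5  0.2] w 52.3 t 32.0
```

send_rows:
  commands:
    - [52, 5, -3, 35, 0]

```text
clock: 32.1
eef_pos: [467.4, 86.6, 71.5]
tool_rot: [3.122, 0.033, -0.884]
force: [1.0, -0.8, -0.0]
width: 51.9
```

```bash
python3 - <<'E'
from h import *
mv(464,85.2,38,-50.5)
E
```

```text
shift [ 0.   2.8 33.5] dist 33.6 turn -0.1 yaw -50.6 tilt z [-0.036  0.013 -0.999] pos [467.4  86.6  71.5] q [-0.18  0.69 -0.07  2.1   0.06  0.38 -1.18] F [ 1.  -0.8 -0. ] w 51.9 t 32.1
```

send_rows:
  commands:
    - [52, 0, 3, 20, 0]
    - [52, 0, 3, 30, 0]
    - [52, 0, 3, 33, 0]
    - [40, 0, 3, 33, 0]
    - [28, 0, 3, 33, 0]

```text
clock: 32.6
eef_pos: [464.8, 85.1, 39.9]
tool_rot: [3.124, 0.032, -0.884]
force: [0.7, -0.2, 2.0]
width: 31.5
```

send_rows:
  commands:
    - [28, 0, 0, 0, 0]
    - [28, 0, 0, 0, 0]
    - [28, 0, 0, 0, 0]
    - [28, 0, 0, 0, 0]

```text
clock: 33.0
eef_pos: [464.9, 85.2, 40.1]
tool_rot: [3.124, 0.032, -0.884]
force: [0.3, -0.7, -0.7]
width: 31.7
```

```bash
python3 - <<'E'
from h import *
mv(670.4+1.2,31.7,140,-50.5)
E
```

```text
shift [ 169.2 -124.1 -107.5] dist 235.8 turn -0.1 yaw -50.6 tilt z [-0.034  0.014 -0.999] pos [464.9  85.2  40.1] q [-0.18  0.75 -0.06  2.12  0.07  0.3  -1.18] F [ 0.3 -0.7 -0.7] w 31.7 t 33.0
```

send_rows:
  commands:
    - [28, 0, 0, -15, 0]
    - [28, 0, 0, -45, 0]
    - [28, 15, -12, -85, 0]
    - [28, 45, -34, -107, 0]
    - [28, 85, -62, -107, 0]

```text
clock: 33.5
eef_pos: [572.1, 58.4, 147.2]
tool_rot: [3.129, 0.03, -0.882]
force: [2.3, 1.4, -0.9]
width: 31.7
```

```bash
python3 - <<'E'
from h import *
mv(670.4+1.5,32,112,-50.5)
E
```

```text
shift [ 84.8 -60.6  31.9] dist 109.0 turn -0.0 yaw -50.5 tilt z [-0.029  0.015 -0.999] pos [572.1  58.4 147.2] q [-0.08  0.66 -0.1   1.8   0.06  0.72 -1.08] F [ 2.3  1.4 -0.9] w 31.7 t 33.5
```

send_rows:
  commands:
    - [28, 30, -22, 0, 0]
    - [28, 60, -43, 5, 0]
    - [28, 85, -61, 20, 0]
    - [28, 85, -61, 34, 0]
    - [28, 85, -61, 34, 0]

```text
clock: 34.0
eef_pos: [669.6, 31.9, 106.7]
tool_rot: [3.124, 0.034, -0.882]
force: [-1.0, -0.1, -0.1]
width: 31.8
```

```bash
python3 - <<'E'
from h import *
mv(672,32,112,-50.5); pinlook('26',(670.4,31.7),40)
E
```

```text
shift [ 1.3 -1.8 -5.3] dist 5.8 turn -0.0 yaw -50.5 tilt z [-0.035  0.015 -0.999] pos [669.6  31.9 106.7] q [-0.03  0.83 -0.09  1.53  0.07  0.82 -1.02] F [-1.  -0.1 -0.1] w 31.8 t 34.0
scene 291 258 7
top 283 150 7
bottom [669.3  33.5  69.3] [332. 272.] left [261. 272.] right [403. 271.] low [334. 325.] foot [324. 433.] tip [328. 292.] pin@b [328. 277.]
```

View pics/z26_scene.png

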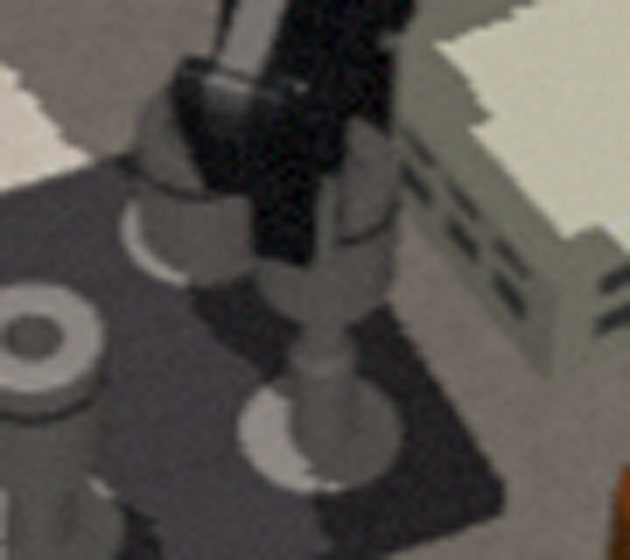

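send_rows:
  commands:
    - [28, 1, -0.5, 3, 0]
    - [28, 1, -0.5, 8, 0]
    - [28, 1, -0.5, 13, 0]
    - [28, 1, -0.5, 18, 0]
    - [28, 1, -0.5, 20, 0]

```text
clock: 34.6
eef_pos: [670.6, 32.5, 88.7]
tool_rot: [3.126, 0.032, -0.881]
force: [-0.7, -0.5, -0.6]
width: 31.7
```

```bash
python3 - <<'E'
from h import *
mv(672,32,112,-50.5); pinlook('27',(670.4,31.7),40)
E
```

```text
shift [  0.5  -0.4 -23.4] dist 23.4 turn 0.0 yaw -50.5 tilt z [-0.032  0.015 -0.999] pos [670.6  32.5  88.7] q [-0.03  0.85 -0.09  1.54  0.07  0.79 -1.02] F [-0.7 -0.5 -0.6] w 31.7 t 34.6
scene 291 258 7
top 283 150 7
bottom [669.3  33.1  48.8] [329. 330.] left [260. 330.] right [399. 330.] low [331. 383.] foot [324. 433.] tip [328. 292.] pin@b [327. 335.]
```

View pics/z27_scene.png

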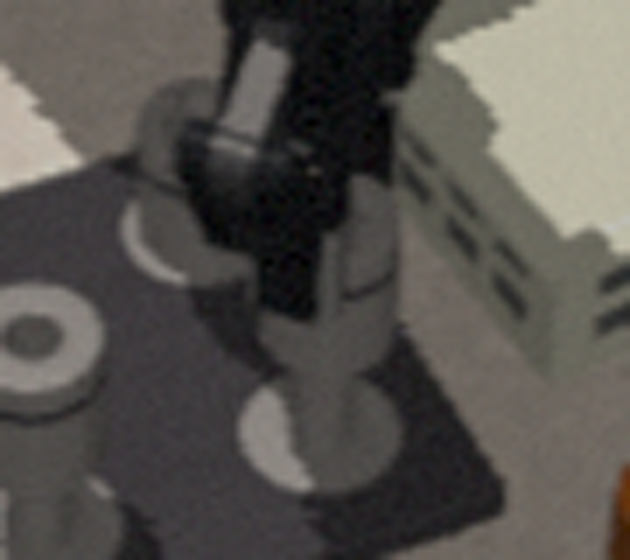

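send_rows:
  commands:
    - [28, 0, 0, 3, 0]
    - [28, 0, 0, 6, 0]
    - [28, 0, 0, 7, 0]

```text
clock: 35.0
eef_pos: [671.5, 32.2, 82.8]
tool_rot: [3.128, 0.031, -0.881]
force: [-1.3, -1.1, 8.4]
width: 31.7
```

send_rows:
  commands:
    - [28, 0, 0, 2, 0]
    - [28, 0, 0, 4, 0]
    - [28, 0, 0, 4, 0]

```text
clock: 35.3
eef_pos: [672.5, 32.6, 82.0]
tool_rot: [3.13, 0.029, -0.881]
force: [-4.5, -1.1, 16.5]
width: 32.0
```

send_rows:
  commands:
    - [45, 0, 0, -1, 0]
    - [50, 0, 0, -1, 0]
    - [50, 0, 0, -1, 0]
    - [50, 0, 0, -15, 0]
    - [50, 0, 0, -50, 0]

```text
clock: 35.8
eef_pos: [671.2, 31.7, 129.5]
tool_rot: [3.124, 0.034, -0.881]
force: [1.1, 0.3, -0.1]
width: 50.1
```

send_rows:
  commands:
    - [50, 0, 20, -20, 0]
    - [50, 0, 60, -40, 0]
    - [50, 0, 110, -40, 0]
    - [50, 0, 130, -40, 0]
    - [50, 0, 130, -40, 0]

```text
clock: 36.3
eef_pos: [569.9, -55.1, 172.8]
tool_rot: [3.121, 0.033, -0.886]
force: [1.2, 0.5, -0.2]
width: 50.4
```

```bash
python3 - <<'E'
from h import *
mv(672,32,112,-50.5); look('28',[620,0,40],(90,75),4)
E
```

```text
shift [  -0.9 -135.4   58.2] dist 147.3 turn -0.3 yaw -50.8 tilt z [-0.037  0.013 -0.999] pos [569.9 -55.1 172.8] q [ 0.12  0.62 -0.11  1.77  0.07  0.78 -0.9 ] F [ 1.2  0.5 -0.2] w 50.4 t 36.3
scene 216 219 4
top 252 140 4
```

View pics/z28_scene.png

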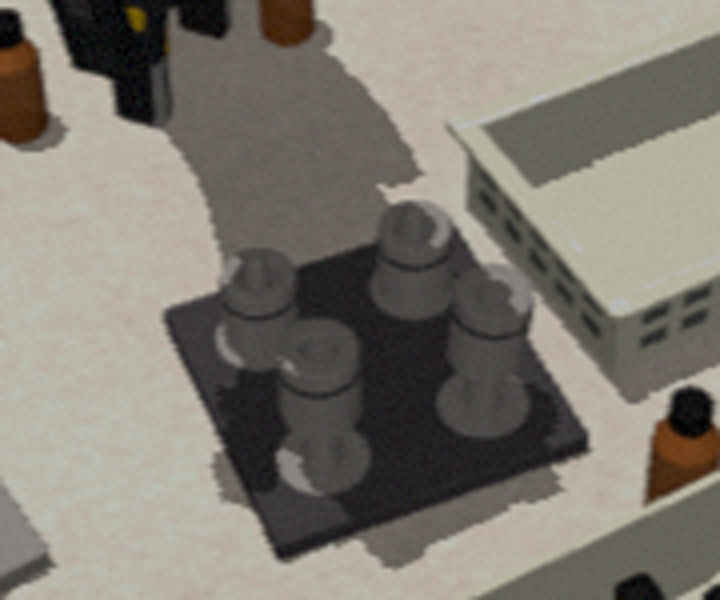

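View pics/z28_top.png

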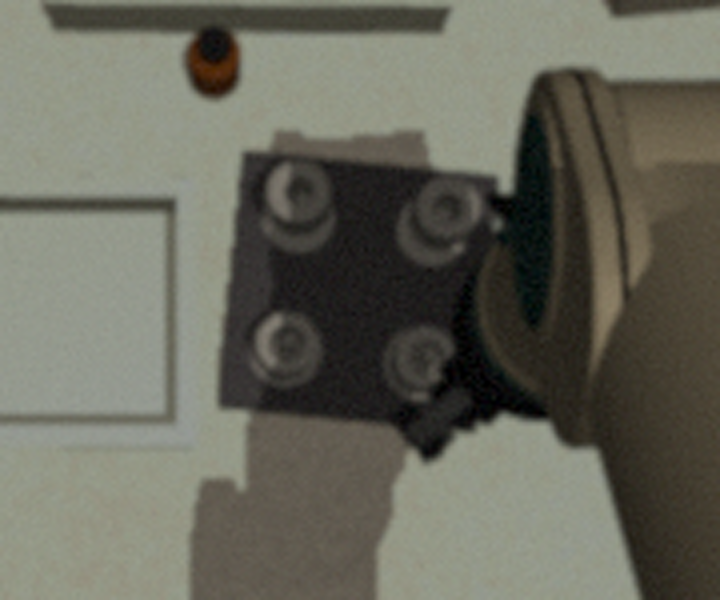

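```bash
python3 - <<'E'
from h import *
mv(589.8,-35,120,-50.5);mv(589.8,-35,50,-50.5)
E
```

```text
shift [ -0.3 -24.1  52.3] dist 57.5 turn -0.0 yaw -50.5 tilt z [-0.033  0.015 -0.999] pos [573.2 -51.4 172.6] q [ 0.12  0.63 -0.11  1.77  0.07  0.78 -0.9 ] F [ 0.8  0.1 -0. ] w 49.9 t 36.4
shift [  2.  -25.2 122.2] dist 124.8 turn -0.0 yaw -50.5 tilt z [-0.033  0.015 -0.999] pos [573.2 -51.4 172.6] q [ 0.12  0.63 -0.11  1.77  0.07  0.78 -0.9 ] F [ 0.8  0.1 -0. ] w 49.9 t 36.4
```

send_rows:
  commands:
    - [52, 0, -24, 40, 0]

```text
clock: 36.5
eef_pos: [594.3, -37.3, 136.6]
tool_rot: [3.133, 0.025, -0.884]
force: [1.7, -1.0, -0.0]
width: 52.0
```

```bash
python3 - <<'E'
from h import *
mv(589.8,-35,50,-50.5)
E
```

```text
shift [-2.5  1.2 86.7] dist 86.7 turn -0.2 yaw -50.7 tilt z [-0.023  0.014 -1.   ] pos [594.3 -37.3 136.6] q [ 0.09  0.7  -0.1   1.75  0.08  0.72 -0.94] F [ 1.7 -1.  -0. ] w 52.0 t 36.5
```

send_rows:
  commands:
    - [52, -2.5, 1, 10, 0]
    - [52, -2.5, 1, 25, 0]
    - [52, -2.5, 1, 50, 0]
    - [52, -2.5, 1, 75, 0]
    - [52, -2.5, 1, 84, 0]

```text
clock: 37.0
eef_pos: [589.2, -33.6, 50.6]
tool_rot: [3.13, 0.028, -0.883]
force: [0.3, 0.3, 0.4]
width: 51.9
```

```bash
python3 - <<'E'
from h import *
mv(589.8,-35,49,-50.5)
E
```

```text
shift [1.5 0.4 1.6] dist 2.2 turn -0.1 yaw -50.6 tilt z [-0.026  0.014 -1.   ] pos [589.2 -33.6  50.6] q [ 0.07  0.82 -0.09  1.8   0.09  0.55 -0.95] F [0.3 0.3 0.4] w 51.9 t 37.0
```

send_rows:
  commands:
    - [52, 1, 0, 4, 0]
    - [40, 1, 0, 4, 0]
    - [28, 1, 0, 4, 0]
    - [28, 1, 0, 4, 0]
    - [28, 1, 0, 4, 0]

```text
clock: 37.5
eef_pos: [590.4, -34.4, 47.5]
tool_rot: [3.132, 0.027, -0.883]
force: [-0.8, 0.7, 2.5]
width: 32.7
```

send_rows:
  commands:
    - [28, 0, 0, -10, 0]
    - [28, 0, 0, -30, 0]
    - [28, 0, 0, -60, 0]
    - [28, 0, 0, -80, 0]
    - [28, 0, 0, -80, 0]

```text
clock: 38.0
eef_pos: [594.7, -35.7, 131.2]
tool_rot: [3.137, 0.022, -0.883]
force: [0.6, -0.8, -0.4]
width: 32.4
```

```bash
python3 - <<'E'
from h import *
mv(506,-325.5,140,5.2);
for n in ('scene',):
  im=snap(n,n+'29.png');cv2.imwrite('pics/m1.png',cv2.cvtColor(cv2.resize(im[200:380,180:420],None,fx=3,fy=3),cv2.COLOR_RGB2BGR))
E
```

```text
shift [167.3 252.6 -11.3] dist 303.2 turn -55.8 yaw -50.6 tilt z [-0.018  0.014 -1.   ] pos [594.7 -35.7 131.2] q [ 0.08  0.7  -0.1   1.76  0.08  0.7  -0.94] F [ 0.6 -0.8 -0.4] w 32.4 t 38.0
```

View pics/m1.png

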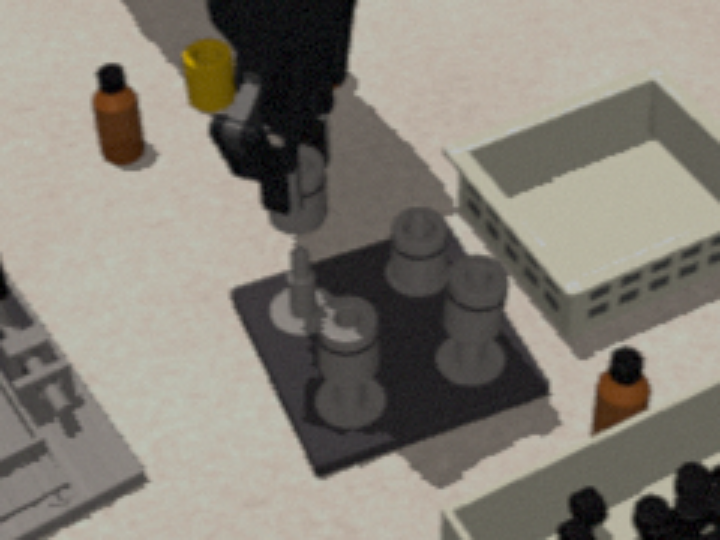

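send_rows:
  commands:
    - [28, 20, 30, -6, -8]
    - [28, 42, 64, -11, -16]
    - [28, 65, 100, -11, -24]
    - [28, 88, 134, -11, -32]
    - [28, 110, 168, -11, -40]

```text
clock: 38.55
eef_pos: [532.2, -228.8, 137.9]
tool_rot: [-3.131, 0.025, -0.179]
force: [0.6, 0.1, -0.6]
width: 32.0
```

```bash
python3 - <<'E'
from h import *
mv(506,-325.5,135,5.2)
E
```

```text
shift [-8.5 99.8  2.1] dist 100.2 turn -15.4 yaw -10.2 tilt z [-0.023  0.015 -1.   ] pos [ 532.2 -228.8  137.9] q [ 0.57  0.69 -0.32  1.79  0.3   0.74 -0.1 ] F [ 0.6  0.1 -0.6] w 32.0 t 38.5
```

send_rows:
  commands:
    - [28, -2, 30, 0, -5]
    - [28, -5, 65, 0, -10]
    - [28, -8, 90, 2, -15]
    - [28, -8, 99, 2, -15]
    - [28, -8, 99, 2, -15]

```text
clock: 39.05
eef_pos: [505.6, -325.7, 134.1]
tool_rot: [-3.124, 0.023, 0.078]
force: [0.4, 0.8, -0.6]
width: 32.5
```

```bash
python3 - <<'E'
from h import *
mv(506,-325.5,90,5.2); look('30',[530,-290,40],(85,75),4)
E
```

```text
shift [ 1.4  0.6 44.1] dist 44.1 turn -0.7 yaw 4.5 tilt z [-0.024  0.016 -1.   ] pos [ 505.6 -325.7  134.1] q [ 0.77  0.74 -0.41  1.72  0.38  0.79  0.26] F [ 0.4  0.8 -0.6] w 32.5 t 39.0
scene 42 248 4
top 391 181 4
```

View pics/z30_scene.png

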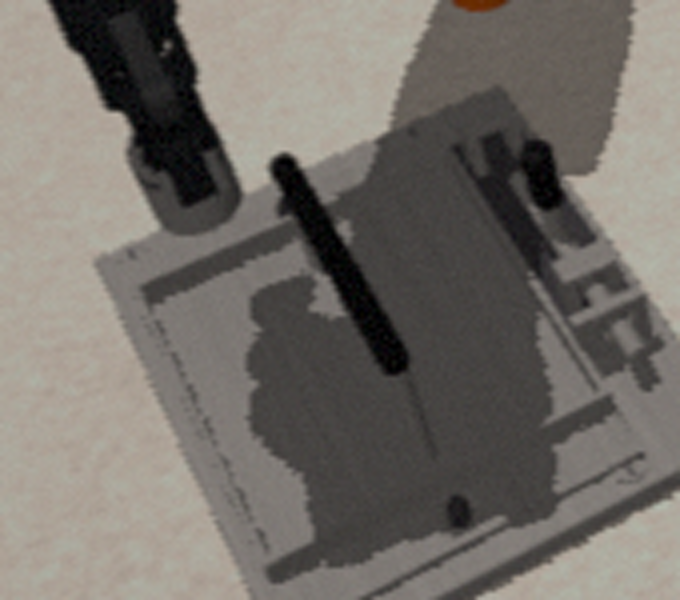

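View pics/z30_top.png

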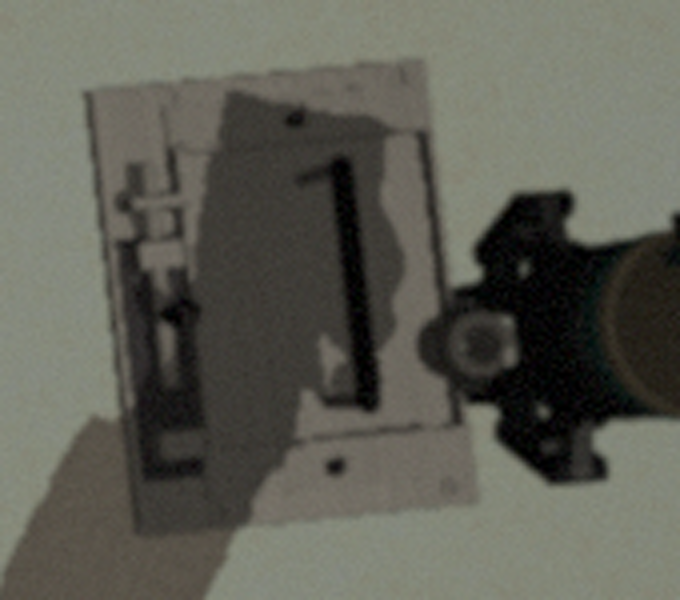

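send_rows:
  commands:
    - [28, 1, 0, 20, 0]
    - [28, 1, 0, 45, 0]
    - [28, 1, 0, 65, 0]
    - [28, 1, 0, 76, 0]
    - [28, 1, 0, 79, 0]

```text
clock: 39.65
eef_pos: [506.7, -319.0, 54.8]
tool_rot: [-3.121, 0.023, 0.086]
force: [0.4, -0.3, -0.4]
width: 32.1
```

send_rows:
  commands:
    - [28, 0, 0, 1.5, 0]
    - [28, 0, 0, 3, 0]
    - [28, 0, 0, 3, 0]

```text
clock: 39.95
eef_pos: [507.1, -319.0, 52.5]
tool_rot: [-3.122, 0.021, 0.086]
force: [0.3, -0.3, -0.3]
width: 32.6
```

```bash
python3 - <<'E'
from h import *
mv(506,-325.5,51.5,5.2); look('31',[530,-290,40],(85,75),4)
E
```

```text
shift [-1.7  6.4  0.9] dist 6.7 turn -0.3 yaw 4.9 tilt z [-0.023  0.018 -1.   ] pos [ 507.1 -319.    52.5] q [ 0.73  0.85 -0.35  1.77  0.44  0.63  0.21] F [ 0.3 -0.3 -0.3] w 32.6 t 40.0
scene 42 248 4
top 391 181 4
```

View pics/z31_scene.png

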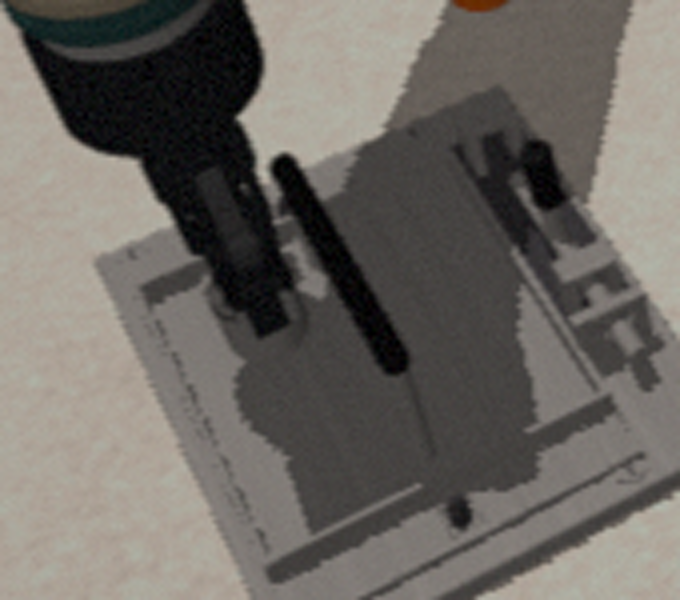

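View pics/z31_top.png

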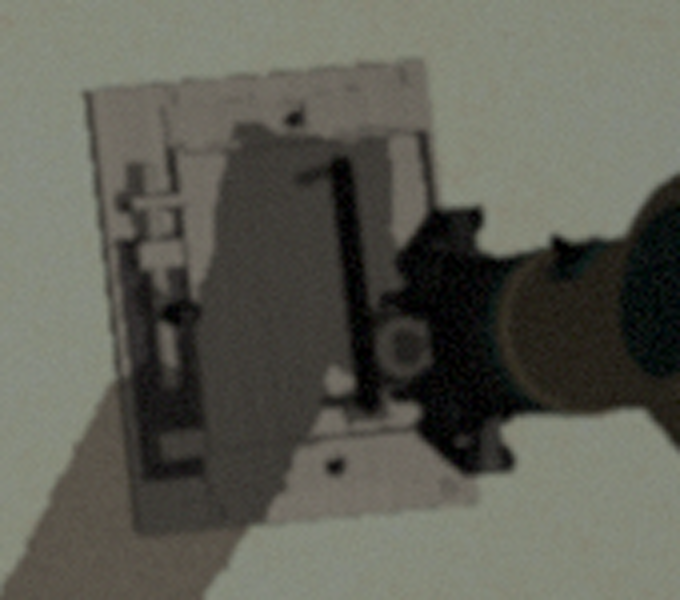

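send_rows:
  commands:
    - [28, 0, 5, 0, 0]
    - [28, 0, 5, 1, 0]
    - [28, 0, 5, 2, 0]
    - [28, 0, 5, 2, 0]

```text
clock: 40.45
eef_pos: [507.6, -325.2, 51.6]
tool_rot: [-3.124, 0.021, 0.085]
force: [-1.1, 0.2, 6.7]
width: 32.2
```

send_rows:
  commands:
    - [40, 0, 0, 0, 0]
    - [46, 0, 0, 0, 0]
    - [46, 0, 0, 0, 0]
    - [46, 0, 0, -15, 0]
    - [46, 0, 0, -45, 0]

```text
clock: 40.95
eef_pos: [507.1, -324.9, 95.6]
tool_rot: [-3.121, 0.025, 0.085]
force: [0.5, -0.6, -0.3]
width: 46.0
```

send_rows:
  commands:
    - [46, 0, 0, -40, 0]
    - [46, 0, -10, -60, 0]
    - [46, 15, -50, -60, 0]
    - [46, 30, -95, -60, 0]
    - [46, 30, -95, -60, 0]

```text
clock: 41.45
eef_pos: [533.5, -219.9, 158.9]
tool_rot: [-3.116, 0.02, 0.096]
force: [1.2, 0.2, -0.1]
width: 45.8
```

```bash
python3 - <<'E'
from h import *
mv(596.5,39,140,-50.5); look('32',[530,-290,40],(85,75),4)
E
```

```text
shift [  87.9 -251.1   23.5] dist 267.1 turn 56.0 yaw 5.5 tilt z [-0.023  0.024 -0.999] pos [ 533.5 -219.9  158.9] q [ 0.62  0.68 -0.43  1.77  0.35  0.8   0.12] F [ 1.2  0.2 -0.1] w 45.8 t 41.5
scene 42 248 4
top 391 181 4
```

View pics/z32_scene.png

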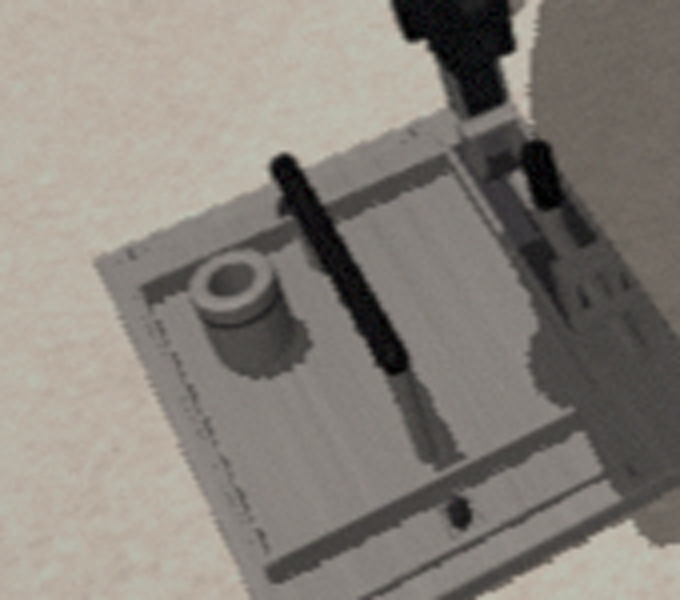

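send_rows:
  commands:
    - [50, 12, -40, 0, 8]
    - [50, 26, -82, 0, 16]
    - [50, 42, -130, 0, 24]
    - [50, 58, -172, 0, 32]
    - [50, 72, -210, 5, 40]

```text
clock: 42.05
eef_pos: [585.6, -10.9, 156.6]
tool_rot: [-3.14, 0.03, -0.616]
force: [0.9, -0.7, 0.1]
width: 50.0
```

```bash
python3 - <<'E'
from h import *
mv(596.8,39.2,115,-50.5)
E
```

```text
shift [-18.6 -47.3  42.2] dist 66.0 turn 15.2 yaw -35.3 tilt z [-0.023  0.018 -1.   ] pos [585.6 -10.9 156.6] q [ 0.11  0.66 -0.2   1.76  0.15  0.76 -0.78] F [ 0.9 -0.7  0.1] w 50.0 t 42.0
```

send_rows:
  commands:
    - [52, -9, -24, 10, 8]
    - [52, -18, -46, 25, 15]
    - [52, -18.5, -47, 40, 15]
    - [52, -18.5, -47, 42, 15]
    - [52, -18.5, -47, 42, 15]

```text
clock: 42.55
eef_pos: [596.5, 37.0, 115.1]
tool_rot: [3.134, 0.029, -0.88]
force: [0.2, 0.5, 0.1]
width: 51.8
```

```bash
python3 - <<'E'
from h import *
mv(596.8,39.2,47,-50.5)
E
```

```text
shift [ 0.4 -2.1 68.1] dist 68.1 turn 0.1 yaw -50.4 tilt z [-0.024  0.017 -1.   ] pos [596.5  37.  115.1] q [-0.03  0.73 -0.12  1.76  0.09  0.68 -1.06] F [0.2 0.5 0.1] w 51.8 t 42.5
```

send_rows:
  commands:
    - [52, 0.4, -2, 15, 0]
    - [52, 0.4, -2, 38, 0]
    - [52, 0.4, -2, 58, 0]
    - [52, 0.4, -2, 67, 0]
    - [52, 0.4, -2, 67, 0]

```text
clock: 43.05
eef_pos: [595.9, 38.1, 46.8]
tool_rot: [3.132, 0.03, -0.881]
force: [-0.6, -0.4, 0.3]
width: 52.0
```

send_rows:
  commands:
    - [40, 0, 0, 0, 0]
    - [28, 0, 0, 0, 0]
    - [28, 0, 0, 0, 0]
    - [28, 0, 0, 0, 0]
    - [28, 0, 0, 0, 0]

```text
clock: 43.55
eef_pos: [596.6, 37.9, 47.7]
tool_rot: [3.133, 0.029, -0.882]
force: [0.5, -0.1, 5.1]
width: 31.4
```

send_rows:
  commands:
    - [28, 0, 0, -10, 0]
    - [28, 0, 0, -30, 0]
    - [28, 0, 0, -60, 0]
    - [28, 0, 0, -90, 0]
    - [28, 0, 0, -90, 0]

```text
clock: 44.05
eef_pos: [601.8, 36.9, 142.1]
tool_rot: [3.14, 0.024, -0.881]
force: [0.7, -0.1, -1.3]
width: 31.4
```

```bash
python3 - <<'E'
from h import *
mv(576,-319,145,5.2)
for n in ('scene',):
  im=snap(n,n+'33.png');cv2.imwrite('pics/m2.png',cv2.cvtColor(cv2.resize(im[180:380,180:420],None,fx=3,fy=3),cv2.COLOR_RGB2BGR))
E
```

```text
shift [258.1 246.3  -8.7] dist 356.9 turn -55.7 yaw -50.5 tilt z [-0.017  0.018 -1.   ] pos [601.8  36.9 142.1] q [-0.02  0.69 -0.12  1.73  0.09  0.74 -1.06] F [ 0.7 -0.1 -1.3] w 31.4 t 44.0
```

View pics/m2.png

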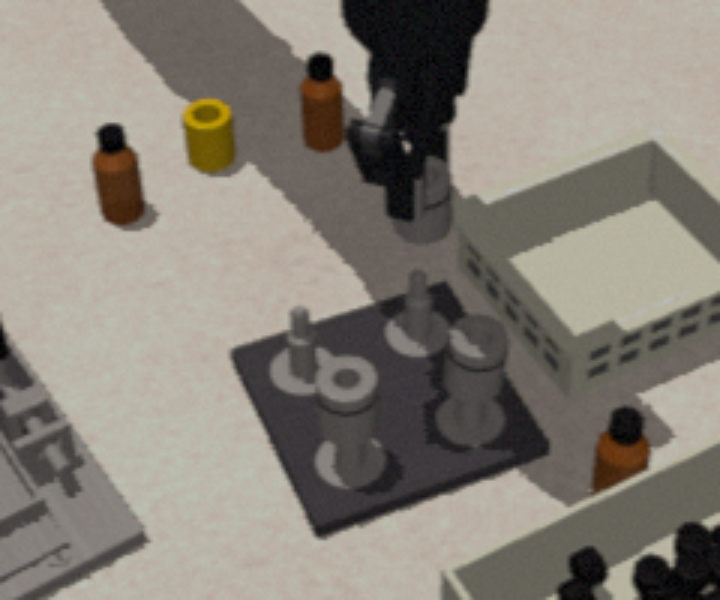

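send_rows:
  commands:
    - [28, 25, 24, -4, -6]
    - [28, 52, 50, -8, -12]
    - [28, 82, 78, -8, -19]
    - [28, 113, 108, -8, -26]
    - [28, 143, 137, -8, -33]

```text
clock: 44.6
eef_pos: [584.6, -162.2, 143.9]
tool_rot: [-3.131, 0.027, -0.3]
force: [-0.0, 0.3, -1.3]
width: 31.8
```

```bash
python3 - <<'E'
from h import *
mv(576,-320,145,5.2)
E
```

```text
shift [ 38.4 153.3  -3.7] dist 158.0 turn -22.4 yaw -17.2 tilt z [-0.023  0.018 -1.   ] pos [ 584.6 -162.2  143.9] q [ 0.42  0.72 -0.31  1.71  0.26  0.79 -0.31] F [-0.   0.3 -1.3] w 31.8 t 44.6
```

send_rows:
  commands:
    - [28, 10, 40, 0, -6]
    - [28, 20, 80, 0, -12]
    - [28, 29, 115, 0, -18]
    - [28, 36, 142, 0, -22]
    - [28, 38, 152, 0, -22]

```text
clock: 45.1
eef_pos: [573.7, -322.7, 139.6]
tool_rot: [-3.122, 0.024, 0.079]
force: [-0.3, 0.0, -0.7]
width: 31.6
```

send_rows:
  commands:
    - [28, 0, 0, 5, 0]
    - [28, 0, 0, 10, 0]
    - [28, 0, 0, 15, 0]
    - [28, 0, 0, 15, 0]

```text
clock: 45.5
eef_pos: [573.4, -319.9, 123.6]
tool_rot: [-3.121, 0.025, 0.082]
force: [-0.2, 0.8, -1.3]
width: 32.1
```

```bash
python3 - <<'E'
from h import *
mv(576,-320,52,5.2)
E
```

```text
shift [ 4.4  1.8 71.5] dist 71.6 turn -0.5 yaw 4.7 tilt z [-0.027  0.019 -0.999] pos [ 573.4 -319.9  123.6] q [ 0.7   0.82 -0.41  1.56  0.38  0.88  0.23] F [-0.2  0.8 -1.3] w 32.1 t 45.5
```

send_rows:
  commands:
    - [28, 4, 2, 18, 0]
    - [28, 4, 2, 40, 0]
    - [28, 4, 2, 58, 0]
    - [28, 4, 2, 67, 0]
    - [28, 4, 2, 68, 0]

```text
clock: 46.0
eef_pos: [575.0, -319.2, 53.5]
tool_rot: [-3.119, 0.028, 0.083]
force: [-0.2, -0.3, -0.9]
width: 31.6
```

```bash
python3 - <<'E'
from h import *
mv(576,-320,51.7,5.2); look('34',[530,-290,40],(85,75),4)
E
```

```text
shift [1.  0.9 1.8] dist 2.3 turn -0.4 yaw 4.8 tilt z [-0.029  0.02  -0.999] pos [ 575.  -319.2   53.5] q [ 0.68  0.91 -0.38  1.58  0.42  0.76  0.2 ] F [-0.2 -0.3 -0.9] w 31.6 t 46.0
scene 42 248 4
top 391 181 4
```

View pics/z34_scene.png

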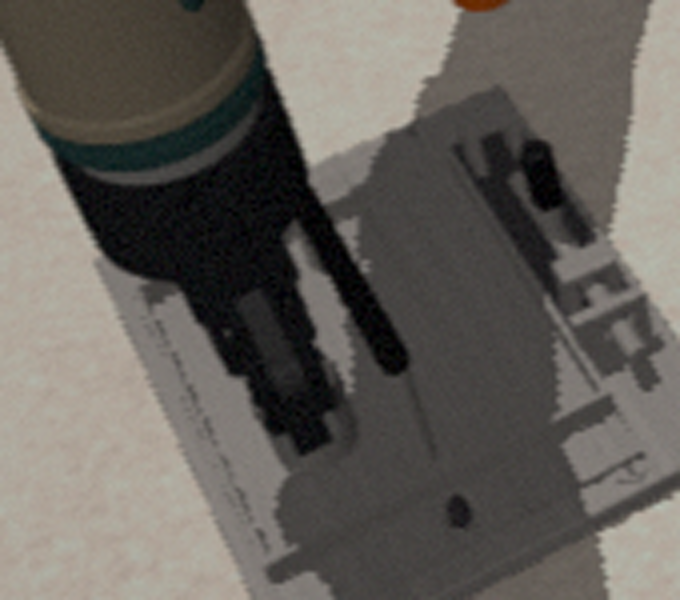

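send_rows:
  commands:
    - [28, 0, 0, 1.5, 0]
    - [28, 0, 0, 2.5, 0]
    - [28, 0, 0, 2.5, 0]

```text
clock: 46.4
eef_pos: [576.4, -320.1, 53.5]
tool_rot: [-3.121, 0.024, 0.082]
force: [-0.1, 0.4, -0.8]
width: 31.7
```

send_rows:
  commands:
    - [40, 0, 0, 0, 0]
    - [43, 0, 0, 0, 0]
    - [43, 0, 0, 0, 0]
    - [43, 0, 0, -15, 0]
    - [43, 0, 0, -45, 0]

```text
clock: 46.9
eef_pos: [575.9, -320.2, 97.5]
tool_rot: [-3.118, 0.028, 0.083]
force: [0.6, 0.3, -0.4]
width: 42.9
```

send_rows:
  commands:
    - [46, 0, 0, -40, 0]
    - [46, 0, -10, -65, 0]
    - [46, 10, -50, -75, 0]
    - [46, 25, -95, -75, 0]
    - [46, 30, -130, -75, 0]

```text
clock: 47.4
eef_pos: [599.2, -186.4, 176.9]
tool_rot: [-3.118, 0.024, 0.084]
force: [-0.7, 1.6, 0.1]
width: 45.9
```

```bash
python3 - <<'E'
from h import *
mv(665,-42.6,150,-50.5); look('35',[530,-290,40],(85,75),4)
E
```

```text
shift [  78.3 -137.1   28.3] dist 160.4 turn 55.3 yaw 4.8 tilt z [-0.026  0.022 -0.999] pos [ 599.2 -186.4  176.9] q [ 0.52  0.72 -0.44  1.61  0.34  0.92  0.05] F [-0.7  1.6  0.1] w 45.9 t 47.4
scene 42 248 4
top 391 181 4
```

View pics/z35_scene.png

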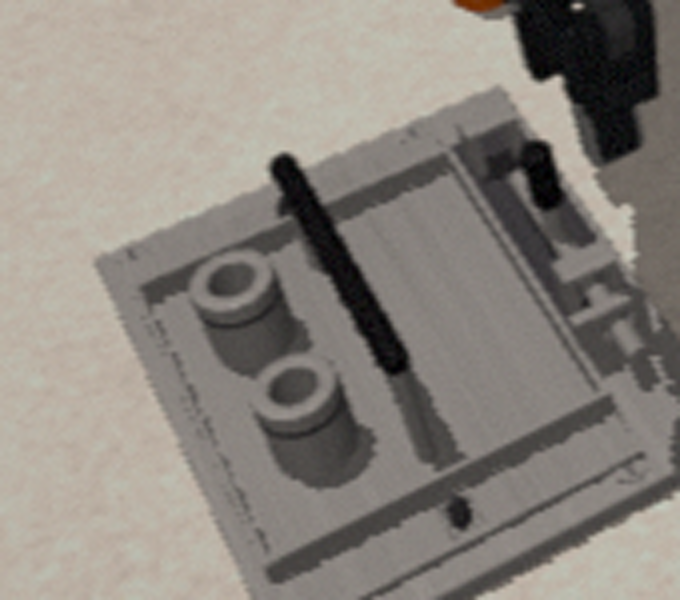

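send_rows:
  commands:
    - [50, 16, -26, 0, 8]
    - [50, 32, -55, 0, 16]
    - [50, 48, -85, 0, 24]
    - [50, 64, -115, 5, 32]
    - [50, 76, -135, 10, 40]

```text
clock: 48.0
eef_pos: [663.2, -37.0, 169.9]
tool_rot: [-3.134, 0.036, -0.609]
force: [-0.2, 0.0, 0.5]
width: 50.2
```

```bash
python3 - <<'E'
from h import *
mv(665,-42.6,140,-50.5)
E
```

```text
shift [ 5.8  3.8 29.7] dist 30.5 turn 15.6 yaw -34.9 tilt z [-0.025  0.027 -0.999] pos [663.2 -37.  169.9] q [ 0.16  0.75 -0.24  1.51  0.17  0.92 -0.73] F [-0.2  0.   0.5] w 50.2 t 48.0
```

send_rows:
  commands:
    - [52, 3, 2, 10, 8]
    - [52, 6, 4, 20, 15]
    - [52, 6, 4, 35, 16]
    - [52, 6, 4, 45, 16]
    - [52, 6, 4, 45, 16]

```text
clock: 48.5
eef_pos: [663.2, -42.7, 122.9]
tool_rot: [3.136, 0.039, -0.887]
force: [-0.5, 1.2, 0.7]
width: 52.1
```

```bash
python3 - <<'E'
from h import *
mv(665,-42.6,73,-50.5); look('36',[640,-20,50],(70,60),5)
E
```

```text
shift [ 3.1 -1.7 49.8] dist 50.0 turn -0.3 yaw -50.8 tilt z [-0.029  0.027 -0.999] pos [663.2 -42.7 122.9] q [ 0.12  0.8  -0.15  1.54  0.11  0.83 -0.95] F [-0.5  1.2  0.7] w 52.1 t 48.5
scene 231 242 5
top 282 145 5
```

View pics/z36_scene.png

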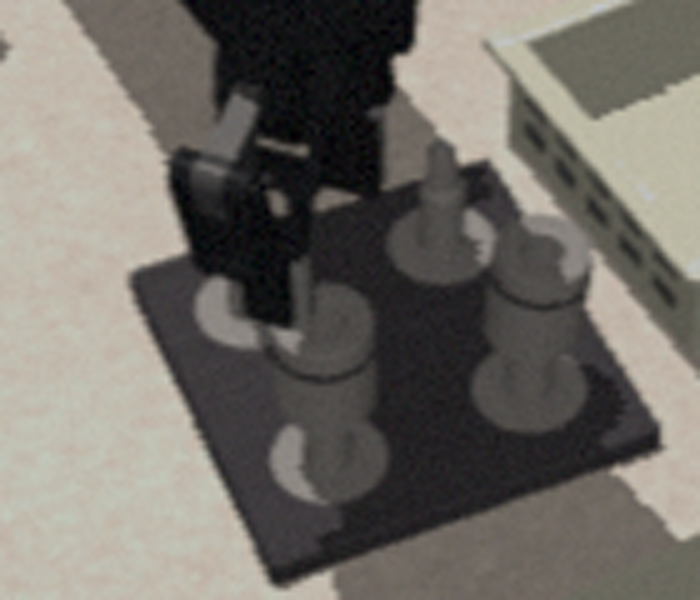

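send_rows:
  commands:
    - [52, 2, -1.5, 12, 0]
    - [52, 2, -1.5, 30, 0]
    - [52, 2, -1.5, 45, 0]
    - [52, 2, -1.5, 50, 0]
    - [40, 2, -1.5, 50, 0]

```text
clock: 49.1
eef_pos: [665.0, -41.8, 73.4]
tool_rot: [3.137, 0.039, -0.888]
force: [0.1, -0.8, -0.3]
width: 40.6
```

send_rows:
  commands:
    - [28, 0, 0, 0, 0]
    - [28, 0, 0, 0, 0]
    - [28, 0, 0, 0, 0]
    - [28, 0, 0, 0, 0]

```text
clock: 49.5
eef_pos: [665.7, -42.0, 74.2]
tool_rot: [3.138, 0.037, -0.888]
force: [1.7, 0.2, 2.0]
width: 32.3
```

send_rows:
  commands:
    - [28, 0, 0, -10, 0]
    - [28, 0, 0, -30, 0]
    - [28, 0, 0, -55, 0]
    - [28, 0, 0, -75, 0]
    - [28, 0, 0, -75, 0]

```text
clock: 50.0
eef_pos: [669.8, -44.0, 152.9]
tool_rot: [-3.14, 0.033, -0.888]
force: [-0.2, 0.5, -1.6]
width: 32.2
```

```bash
python3 - <<'E'
from h import *
# basket corners
for u,v in((230,189),(297,189),(297,247),(230,247)): print(np.round(onz('top',u,v,50),1))
mv(622,150,160,-50.5); look('37',[640,40,60],(85,70),4)
E
```

```text
[675.8 241.8  50. ]
[676.2  98.7  50. ]
[551.4  98.6  50. ]
[551.6 240.5  50. ]
shift [-180.8  -85.4   -1. ] dist 200.0 turn -0.4 yaw -50.9 tilt z [-0.02   0.027 -0.999] pos [669.8 -44.  152.9] q [ 0.13  0.77 -0.16  1.51  0.11  0.89 -0.95] F [-0.2  0.5 -1.6] w 32.2 t 50.0
scene 246 215 4
top 239 135 4
```

View pics/z37_scene.png

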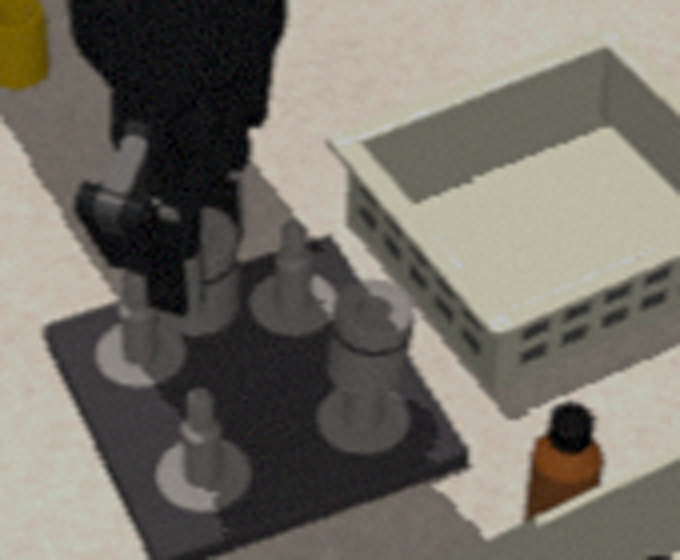

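View pics/z37_top.png

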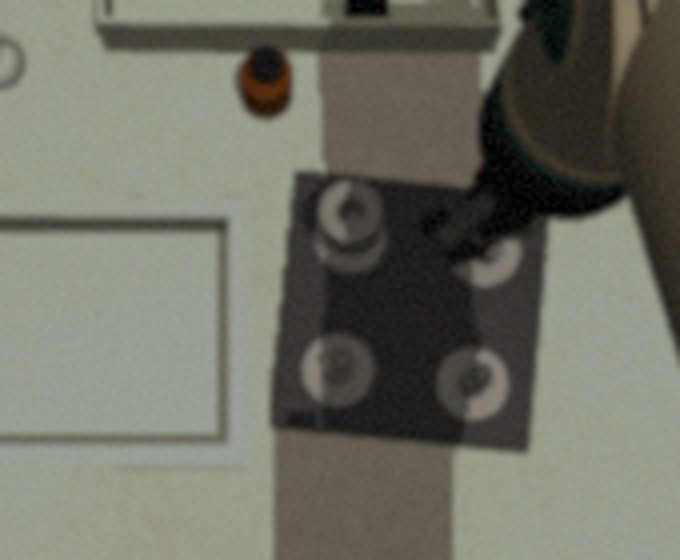

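```bash
python3 - <<'E'
from h import *
mv(614,200,155,0)
E
```

```text
shift [-223.  -112.5    2.5] dist 249.8 turn -50.9 yaw -50.9 tilt z [-0.026  0.027 -0.999] pos [667.5 -44.  149.5] q [ 0.13  0.78 -0.16  1.51  0.11  0.89 -0.95] F [-0.7 -0.3 -0.7] w 32.6 t 50.1
```

send_rows:
  commands:
    - [28, -25, -13, -2, -8]
    - [28, -60, -30, -4, -16]
    - [28, -100, -50, -4, -24]
    - [28, -140, -70, -4, -32]
    - [28, -175, -88, -4, -40]

```text
clock: 50.6
eef_pos: [623.5, 149.5, 158.5]
tool_rot: [-3.12, 0.033, -0.182]
force: [0.3, -0.4, -1.2]
width: 32.8
```

```bash
python3 - <<'E'
from h import *
mv(614,200,130,0)
E
```

```text
shift [-17.5 -47.3  30.1] dist 58.8 turn -10.4 yaw -10.4 tilt z [-0.029  0.027 -0.999] pos [623.5 149.5 158.5] q [-0.06  0.74 -0.34  1.6   0.26  0.87 -0.67] F [ 0.3 -0.4 -1.2] w 32.8 t 50.6
```

send_rows:
  commands:
    - [28, -9, -25, 5, -5]
    - [28, -17, -47, 15, -10]
    - [28, -17, -47, 30, -10]
    - [28, -17, -47, 40, -10]
    - [28, -17, -47, 40, -10]

```text
clock: 51.1
eef_pos: [612.8, 197.3, 117.3]
tool_rot: [-3.118, 0.034, -0.01]
force: [-0.3, -1.0, -1.1]
width: 32.3
```

```bash
python3 - <<'E'
from h import *
mv(614,200,37,0); look('38',[614,170,50],(75,65),5)
E
```

```text
shift [ 3.8 -0.8 80.2] dist 80.3 turn -0.6 yaw -0.6 tilt z [-0.033  0.024 -0.999] pos [612.8 197.3 117.3] q [-0.13  0.8  -0.37  1.61  0.31  0.81 -0.62] F [-0.3 -1.  -1.1] w 32.3 t 51.1
scene 310 190 5
top 188 152 5
```

View pics/z38_scene.png

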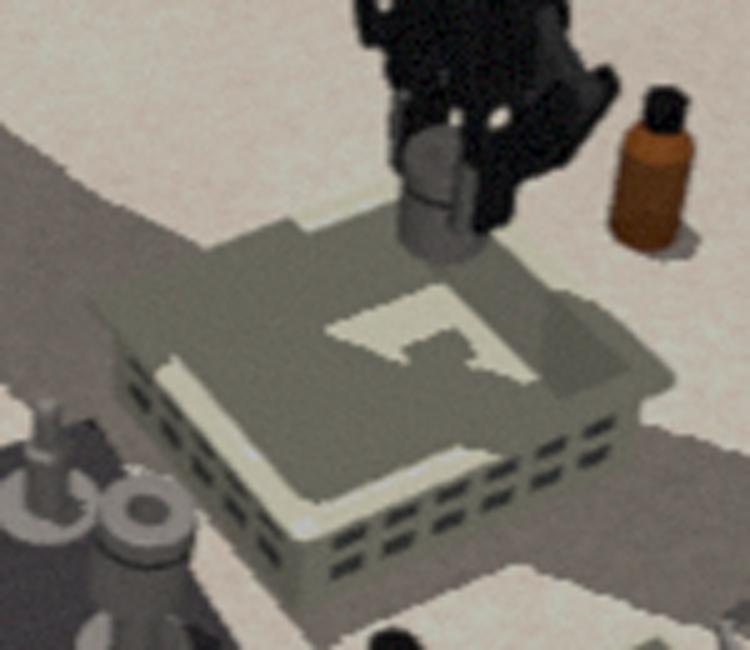

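View pics/z38_top.png

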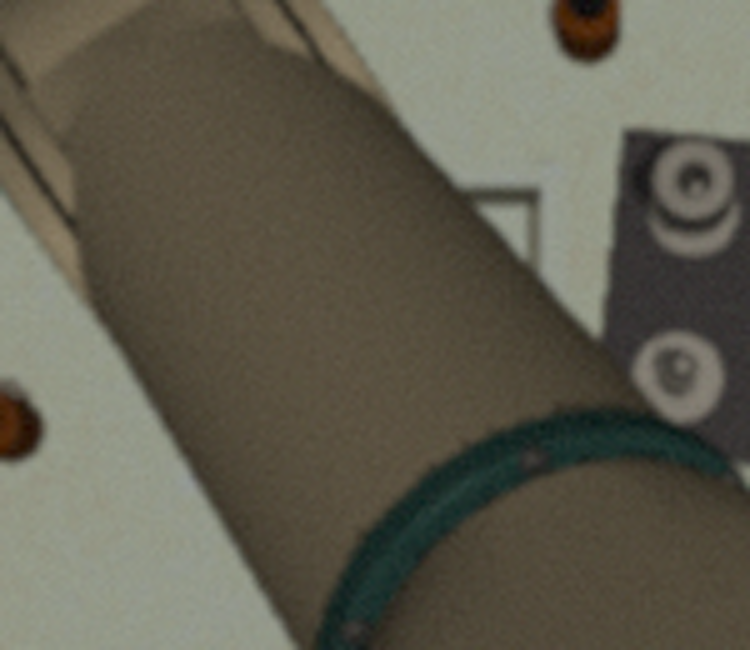

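send_rows:
  commands:
    - [28, 3, 0, 20, 0]
    - [28, 3, 0, 42, 0]
    - [28, 3, 0, 62, 0]
    - [28, 3, 0, 76, 0]
    - [28, 3, 0, 79, 0]

```text
clock: 51.7
eef_pos: [614.5, 198.9, 39.1]
tool_rot: [-3.117, 0.032, -0.011]
force: [1.0, -0.5, -0.2]
width: 32.4
```

send_rows:
  commands:
    - [28, 0, 0, 2, 0]
    - [40, 0, 0, 2, 0]
    - [46, 0, 0, 2, 0]
    - [46, 0, 0, -10, 0]
    - [46, 0, 0, -45, 0]

```text
clock: 52.2
eef_pos: [613.9, 197.1, 82.9]
tool_rot: [-3.119, 0.037, -0.011]
force: [0.0, 0.6, 0.0]
width: 45.5
```

send_rows:
  commands:
    - [46, 0, 0, -40, 0]
    - [46, 0, 0, -80, 0]
    - [46, 10, 40, -85, 0]
    - [46, 20, 80, -85, 8]
    - [50, 30, 115, -85, 16]

```text
clock: 52.7
eef_pos: [646.6, 77.7, 166.5]
tool_rot: [-3.13, 0.039, -0.296]
force: [0.6, -0.8, 1.1]
width: 49.9
```

```bash
python3 - <<'E'
from h import *
mv(671.5,32,140,-50.5); look('39',[614,130,50],(80,70),4)
E
```

```text
shift [38.2 36.7 24.6] dist 58.4 turn 33.5 yaw -17.0 tilt z [-0.034  0.023 -0.999] pos [646.6  77.7 166.5] q [ 0.03  0.75 -0.32  1.55  0.23  0.91 -0.65] F [ 0.6 -0.8  1.1] w 49.9 t 52.7
scene 287 192 4
top 202 147 4
```

View pics/z39_scene.png

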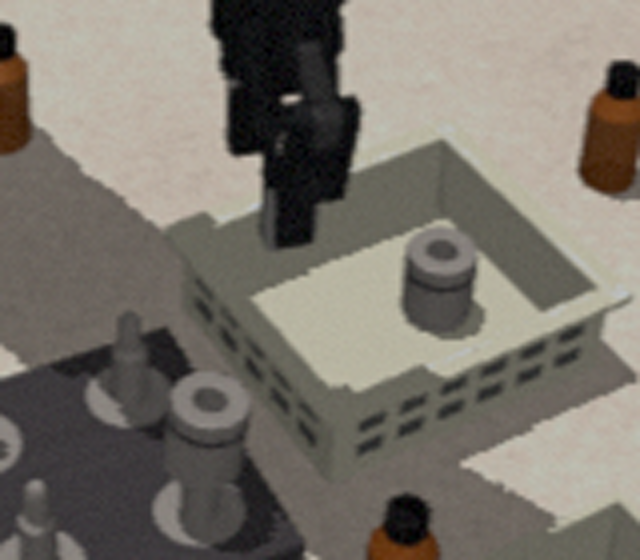

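```bash
python3 - <<'E'
from h import *
mv(671,32,120,-10)
E
```

```text
shift [35.5 30.7 43.9] dist 64.3 turn -7.3 yaw -17.3 tilt z [-0.034  0.017 -0.999] pos [647.7  71.1 165.4] q [ 0.04  0.75 -0.31  1.55  0.24  0.91 -0.65] F [ 0.7 -0.2 -0.3] w 49.7 t 52.8
```

send_rows:
  commands:
    - [52, 18, 15, 10, -4]
    - [52, 35, 31, 25, -7]
    - [52, 35, 31, 40, -7]
    - [52, 35, 31, 44, -7]
    - [52, 35, 31, 44, -7]

```text
clock: 53.3
eef_pos: [669.5, 33.7, 119.9]
tool_rot: [-3.13, 0.038, -0.178]
force: [-0.5, 0.4, -0.1]
width: 52.0
```

```bash
python3 - <<'E'
from h import *
mv(671,32,74,-10); look('40',[650,40,60],(70,60),5)
E
```

```text
shift [ 3.5  2.  45.8] dist 45.9 turn -0.2 yaw -10.2 tilt z [-0.035  0.018 -0.999] pos [669.5  33.7 119.9] q [ 0.1   0.83 -0.33  1.52  0.29  0.87 -0.5 ] F [-0.5  0.4 -0.1] w 52.0 t 53.3
scene 264 229 5
top 254 140 5
```

View pics/z40_scene.png

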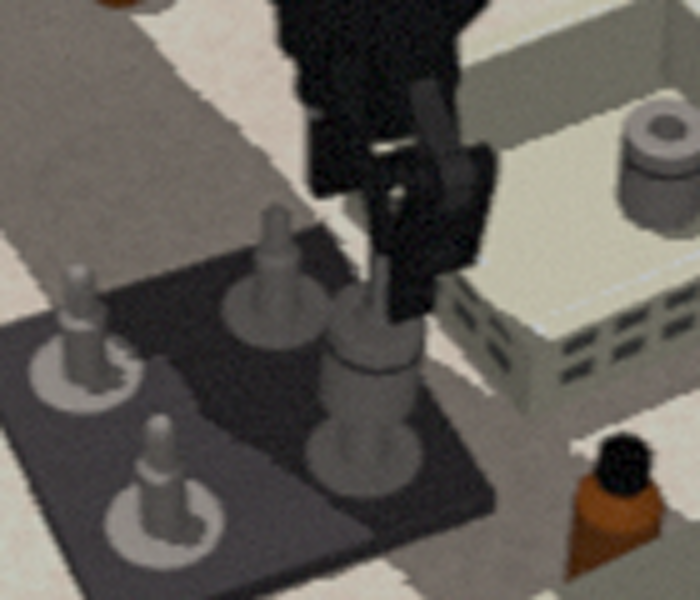

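send_rows:
  commands:
    - [52, 3, 3, 10, 0]
    - [52, 3, 3, 28, 0]
    - [52, 3, 3, 42, 0]
    - [52, 3, 3, 46, 0]
    - [40, 3, 3, 46, 0]

```text
clock: 53.9
eef_pos: [670.7, 31.4, 73.9]
tool_rot: [-3.13, 0.037, -0.178]
force: [0.9, 0.2, 0.4]
width: 40.2
```

send_rows:
  commands:
    - [28, 0, 0, 0, 0]
    - [28, 0, 0, 0, 0]
    - [28, 0, 0, 0, 0]
    - [28, 0, 0, 0, 0]

```text
clock: 54.3
eef_pos: [671.5, 31.4, 74.7]
tool_rot: [-3.129, 0.035, -0.178]
force: [0.6, -0.4, 2.2]
width: 32.1
```

send_rows:
  commands:
    - [28, 0, 0, -10, 0]
    - [28, 0, 0, -30, 0]
    - [28, 0, 0, -55, 0]
    - [28, 0, 0, -80, 0]
    - [28, 0, 0, -80, 0]

```text
clock: 54.8
eef_pos: [676.5, 30.4, 159.0]
tool_rot: [-3.127, 0.029, -0.178]
force: [0.5, 0.2, -0.8]
width: 32.0
```

```bash
python3 - <<'E'
from h import *
mv(614,140,150,-5); look('41',[640,60,60],(80,70),4)
E
```

```text
shift [-80.6 -96.6  12.7] dist 126.5 turn -5.2 yaw -10.2 tilt z [-0.026  0.019 -0.999] pos [676.5  30.4 159. ] q [ 0.11  0.79 -0.35  1.48  0.28  0.94 -0.48] F [ 0.5  0.2 -0.8] w 32.0 t 54.8
scene 261 211 4
top 235 135 4
```

View pics/z41_scene.png

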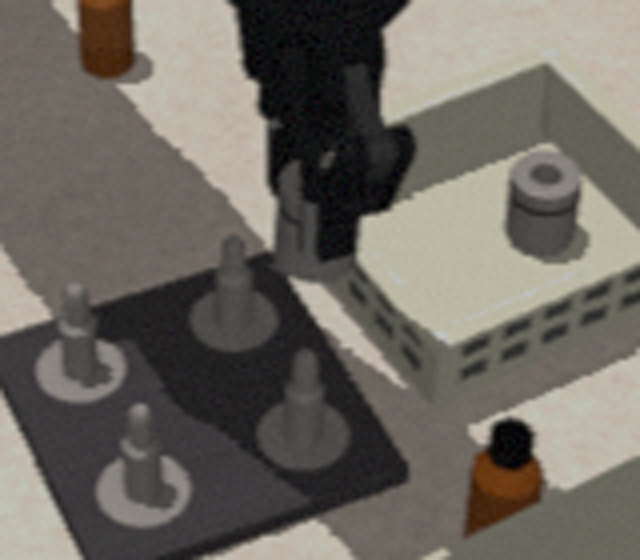

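send_rows:
  commands:
    - [28, -16, -20, 0, -2]
    - [28, -40, -48, 0, -4]
    - [28, -64, -76, 0, -5]
    - [28, -79, -95, 5, -5]
    - [28, -80, -97, 12, -5]

```text
clock: 55.4
eef_pos: [609.0, 144.6, 146.3]
tool_rot: [-3.124, 0.037, -0.084]
force: [0.9, 1.3, 0.2]
width: 31.8
```

send_rows:
  commands:
    - [28, 0, 0, 15, 0]
    - [28, 0, 0, 30, 0]
    - [28, 0, 0, 40, 0]
    - [28, 0, 0, 40, 0]

```text
clock: 55.8
eef_pos: [606.4, 144.0, 103.9]
tool_rot: [-3.126, 0.041, -0.085]
force: [0.7, 0.4, -1.2]
width: 32.1
```

```bash
python3 - <<'E'
from h import *
mv(614,140,38,-5)
E
```

```text
shift [10.6  4.3 65.4] dist 66.4 turn 0.1 yaw -4.9 tilt z [-0.04   0.019 -0.999] pos [606.4 144.  103.9] q [-0.06  0.8  -0.34  1.67  0.31  0.76 -0.63] F [ 0.7  0.4 -1.2] w 32.1 t 55.8
```

send_rows:
  commands:
    - [28, 5, 2, 8, 0]
    - [28, 10, 4, 25, 0]
    - [28, 10, 4, 45, 0]
    - [28, 10, 4, 60, 0]
    - [28, 10, 4, 65, 0]

```text
clock: 56.3
eef_pos: [612.3, 139.0, 36.7]
tool_rot: [-3.129, 0.044, -0.085]
force: [-5.9, -5.3, 24.7]
width: 32.1
```

send_rows:
  commands:
    - [28, 0, 0, 2, 0]
    - [40, 0, 0, 2, 0]
    - [46, 0, 0, 2, 0]
    - [46, 0, 0, -10, 0]
    - [46, 0, 0, -45, 0]

```text
clock: 56.8
eef_pos: [611.8, 137.6, 79.7]
tool_rot: [-3.131, 0.05, -0.085]
force: [-0.1, 0.8, -0.1]
width: 46.1
```

send_rows:
  commands:
    - [46, 0, 0, -40, 0]
    - [46, 0, 0, -85, 0]
    - [46, -20, 20, -120, 0]
    - [46, -60, 60, -130, 0]
    - [46, -90, 90, -130, 0]

```text
clock: 57.3
eef_pos: [521.5, 53.5, 215.7]
tool_rot: [-3.13, 0.045, -0.084]
force: [0.0, -0.4, -0.0]
width: 45.6
```

send_rows:
  commands:
    - [46, -20, 30, 0, 0]
    - [46, -40, 60, 0, 0]
    - [46, -40, 60, 0, 0]
    - [46, -40, 60, 0, 0]

```text
clock: 57.7
eef_pos: [477.0, -3.3, 217.7]
tool_rot: [-3.13, 0.043, -0.085]
force: [0.2, 0.6, 0.9]
width: 46.3
```

```bash
python3 - <<'E'
from h import *
mv(614,140,38,-5)
snap('scene','scene42.png');snap('top','top42.png')
E
```

```text
shift [ 132.  -152.4  176. ] dist 267.6 turn 0.1 yaw -4.9 tilt z [-0.042  0.016 -0.999] pos [477.   -3.3 217.7] q [ 0.26  0.47 -0.42  1.97  0.23  0.79 -0.38] F [0.2 0.6 0.9] w 46.3 t 57.7
```

View pics/scene42.png

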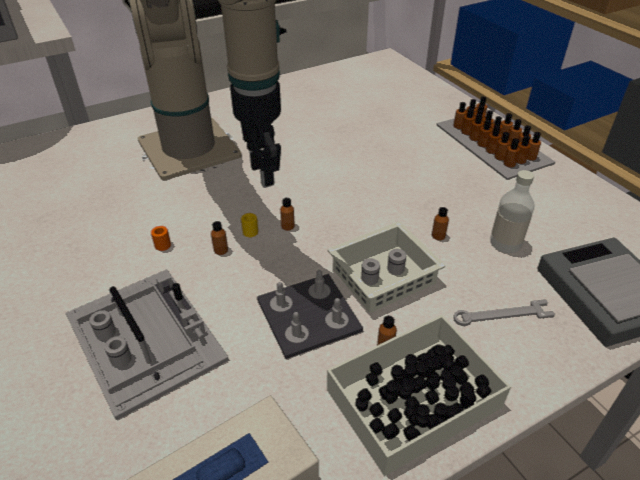

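View pics/top42.png

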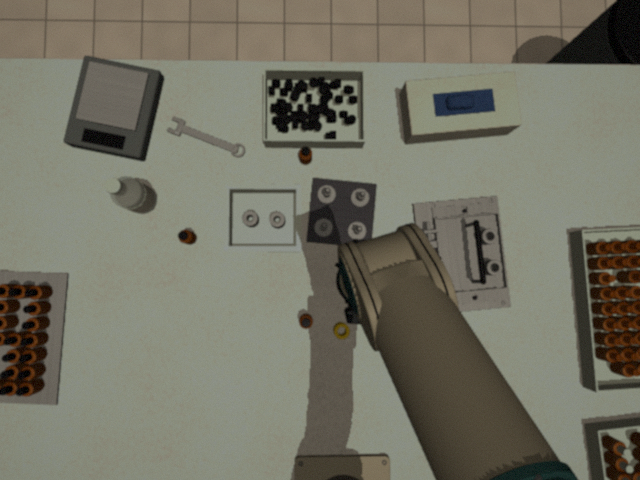

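```bash
python3 - <<'E'
import cv2
im=cv2.imread('pics/scene42.png');cv2.imwrite('pics/n.png',cv2.resize(im[260:410,60:240],None,fx=4,fy=4,interpolation=2))
E
```

```text
(no output)
```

View pics/n.png

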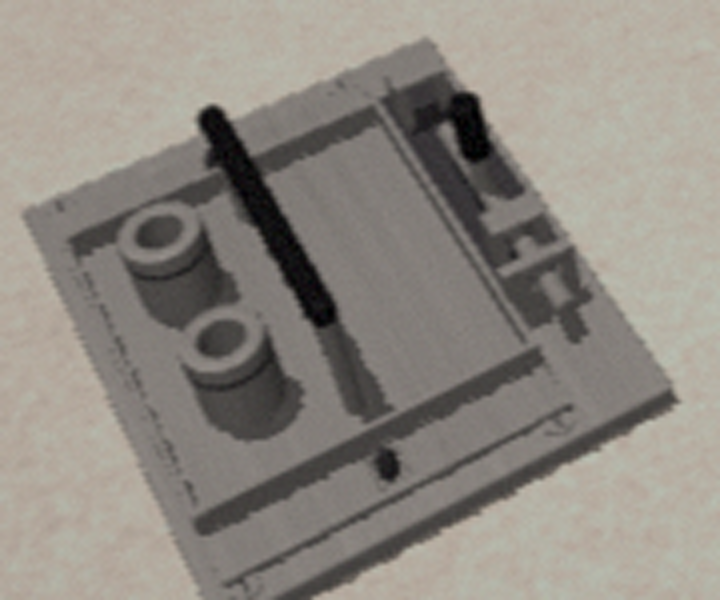

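The tray is seated and bolted, both fitting sleeves stand in it, the basket holds the two hung-up ones, and every bottle is upright. I'm handing it in.

```bash
python3 -c "
from cell import ctrl
print(ctrl.finish_job())"
```

```text
the job is handed in; nothing more can be done
None
```

The job is done and handed in at about 58 s of the 210 s allowed; no verdict was reported.

- **Tray and bolt:** I carried the tray by its bar and seated it on the dowels. It met firm contact (about 15 N) at the expected height. I then threw the bolt 40 mm to its stop, and the last picture shows the rod through the eye.
- **Sleeves:** Four sleeves were present. All four stood on the gauge together: two went right down to the plate and two hung up on the step.
- **Placing:** The two that fitted stand upright in the tray and the two that hung up are in the white basket. All bottles were still standing in the final views, and the arm was clear of everything.

**What disagreed:**
- The two cameras differed by a few millimetres, so I corrected for that and used the measured tool pose and contact forces.
- The tool leaned 1–3° during the work, which did not affect any placement.
- Joint 6 came down to 0.26 rad at one grasp, against its limit of 0.23, but did not pass it in any reading.

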